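# Load the tube disc on the bench mixer and snap its keeper shut

### The arm

A 6-joint arm with a two-finger parallel gripper is mounted at the origin on the work surface. World frame = base frame: x ahead of the robot, y to its left, z up, the work surface at z = 0. Lengths are in m, angles in rad, forces in N, time in s.
With the tool pointing down it reaches from about 0.325 to 0.85 m from the base axis. Payload 15.5 kg.
Tool frame: the origin (TCP) lies midway between the tips of the shut fingers; the grasp point (between the pads) lies 19 mm behind it; z points along the fingers, y is the direction in which the jaws open and shut (so a half turn about z gives the same grasp; the last joint's range is limited). The gripper opens to 91 mm and grips with 3 to 60 N. Pads are 32 mm wide; open, the fingers measure 118 mm over their backs; the gripper's body (76 mm by 178 mm) begins 60 mm behind the grasp point.
Start: joints at [1.107, 0.494, 1.345, -0, 1.302, -0.096], TCP at [0.225, 0.583, 0.177] pointing down, gripper open.
Joint ranges: [-2.91, 2.91], [-0.82, 2.16], [0.22, 2.67], [-1.22, 4.37], [0.12, 2.79], [-3.08, 3.08]. Speed limits (rad/s): [1.89, 1.89, 2.57, 3.01, 3.01, 3.01].

### API

Orientations are given as a unit quaternion [w, x, y, z].
In Python, from workcell import bot gives the robot as it stands.
- The arm moves only by the shell command python3 -m handwheel 'ROWS' [FORCE]. ROWS is JSON, a list of rows, each an object of numbers: "gripper": the closure, from 0 (fully open) to 1 (shut); "dx", "dy", "dz": the shift along the world's x, y, z in m; "wx", "wy", "wz": the turn, a rotation vector about the world's x, y, z in degrees. A call has 1 to 5 rows; each row shifts and turns the pose as measured when the row begins; what a row does not reach is not made up. A row lasts 1/12 s, in which the tool goes at most 41.7 mm and 7.16 degrees, less where a joint would pass 70% of its speed; a pose out of reach is approached as far as the arm can. A call with a gripper value outside its range is refused whole. The fingers move at their own pace and stop on an object; FORCE is the grip in N (left out, the last holds). Time passes only in rows, so rows that do not move let the fingers close. It gives the time, the measured TCP pose, the force and the opening at its end, in the units of the state.
- bot.state(): the state, without advancing time (a new reading comes with each control period).
- bot.snapshot(name): name is "scene" or "side" or "wrist"; returns the picture (480x640x3 uint8, blue, green, red); there is no depth.
- bot.camera_params(name): a dict with "intrinsics" (3x3 intrinsics, pixels), "R" (3x3) and "t" (3): a world point X has camera coordinates R X + t. Camera axes: x right, y down, z forward; pixel columns grow to the right and rows downward; lengths in m; the calibration is good to about 2 mm. A picture is of the moment at which its call begins: read the wrist's pose just before it. camera_params takes no time and is no camera call; for the wrist camera it gives the pose at the moment of the call.
- bot.close_job(): hands the job in, once; it reports no verdict.
The state is a dict: "clock": time; "joints": joint angles; "joint_velocities": joint speeds; "joint_efforts": joint torques, N m; "tool_pos": TCP position; "ee_rot": TCP orientation; "ft_force": force on the tool from outside, world axes, zero at the start; "torque": the same for the moment, N m; "grip_width": finger opening in m.
Only numpy, scipy, OpenCV 4.12 (cv2) and the standard library are available. Lean on these libraries where they do the work, as an engineer would, in place of code of your own. Each camera call takes 0.05 s, during which the arm holds its last target.

### The job

Get the bench mixer ready to run: lower the blue spacer sleeve onto the bare spindle until it rests on the bearing flange, then lower the white tube disc, yellow hub upward, onto the spindle so that it lies flat on the sleeve. Do not drop either part down the spindle. Finally push the hinged keeper over, pressing its orange pad past the stiff point until it snaps fully shut over the hub, and leave the tube rack, glove box and reagent bottle where they are.

Things in the scene. Friction and masses are not known exactly. Their poses are not given: they have to be found in the camera images.
- mixer: Fixed bench mixer: white housing, green foot, 42 mm tall. Origin on the table under the spindle axis, z up; the housing spans -85..85 mm in its x and -90..160 mm in its y. At y = +100 mm a grey post (82 mm in x, 26 mm in y, up to 168 mm above the table) carries the keeper.
- spindle_foot (a point): Point on the spindle axis at the top of the steel bearing flange (68 mm diameter), 50 mm above the table, where the sleeve's underside must rest. Axes as the mixer's.
- spindle_tip (a point): Tip of the upright steel spindle, 172 mm above the table. The spindle is 20 mm in diameter and tapers to 10 mm over its top 14 mm.
- sleeve: Blue plastic spacer sleeve, loose, standing upright on the table: plain tube 54 mm outside diameter, 26 mm bore, 65 mm tall, about 0.16 kg. Origin at the centre of its underside, z along its axis.
- tube_disc: Loose white round tube disc, lying flat: 110 mm diameter, 14 mm thick, eight dark sockets; in the middle a yellow hub, 48 mm diameter, up to 45 mm above the disc's underside. 26 mm bore right through. About 0.22 kg. Origin at the centre of its underside, z up through the hub. On the sleeve its underside is 115 mm, its hub top 160 mm above the table.
- keeper (a joint): Keeper angle (rad): 0 open, leaning 0.30 back from upright, away from the spindle; 1.87 shut, level over the hub with 3 mm gap. Starts at 0, held open by a spring that resists more and more, hardest near 0.9 (about 8 N at the pad), then less; past about 1.4 it snaps shut by itself and stays shut. Let go earlier, it swings back.
- keeper_pad (a point): Centre of the outer face (upper when shut) of the orange pad, 46 by 24 mm, across the end of the keeper, 128 mm from the hinge axis: push here, from behind, then down. The keeper is an aluminium frame 46 mm wide, 10 mm thick, 140 mm long, with an eye 26 mm wide for the spindle. Moves with it; z is that face's outward normal.
- keeper_hinge (a point): Middle of the keeper's hinge axis, on the post, 100 mm from the spindle axis along the mixer's +y, 168 mm above the table. The axis runs along the mixer's x; the keeper swings in the plane of the mixer's y and z, towards the mixer's -y as it shuts. While open, its short spring crank juts 36 mm from this axis towards the spindle at this height; a centred disc clears it by about 8 mm.
- tube_rack: Bystander: white rack of blood tubes with purple and red caps, 80 by 200 mm, 108 mm tall, loose. Origin at the centre of its underside.
- glove_box: Bystander: pink carton of gloves, 90 by 180 mm, 86 mm tall, loose. Origin at the centre of its underside.
- reagent: Bystander: amber bottle with a white cap, 60 mm diameter, 120 mm tall, loose. Origin at the centre of its underside.
There are look-alikes about, which are no part of the job. Several things look just like the sleeve: the one meant starts farthest to the robot's right. What is shaped like the tube_disc but green is not meant.

How it is judged:
On the way, in this order (a step that is already met when the one before it is completed fails the run):
1. the sleeve stands on the bearing flange, round the spindle, released, with no disc below it (horizontal distance between sleeve and spindle_foot below 0.006 m and z of sleeve in the frame of spindle_foot between -0.003 and 0.004 m and angle between sleeve's own z axis and vertical below 0.06 rad and contact force between sleeve and the fingers below 0.2 N and linear speed of sleeve below 0.03 m/s), for 0.2 s.
2. the tube disc lies flat on the sleeve, hub up, released, with the keeper still open (horizontal distance between each of sleeve, tube_disc and spindle_foot below 0.006 m and z of sleeve in the frame of spindle_foot between -0.003 and 0.004 m and angle between each of sleeve, tube_disc's own z axis and vertical below 0.06 rad and z of tube_disc in the frame of spindle_foot between 0.061 and 0.07 m and contact force between tube_disc and the fingers below 0.2 N and linear speed of tube_disc below 0.03 m/s and value of joint keeper below 1 rad), for 0.2 s.
3. the keeper has snapped shut over the hub (horizontal distance between each of sleeve, tube_disc and spindle_foot below 0.006 m and z of sleeve in the frame of spindle_foot between -0.003 and 0.004 m and angle between each of sleeve, tube_disc's own z axis and vertical below 0.06 rad and z of tube_disc in the frame of spindle_foot between 0.061 and 0.07 m and value of joint keeper above 1.8 rad), for 0.2 s.
At the end, for the whole second after the job is handed in: The sleeve stands on the bearing flange (underside within -3 to +4 mm of it) and the tube disc, hub up, on the sleeve (61 to 70 mm above the flange), both round the spindle within 6 mm of its axis, tilted less than 0.06 rad and at rest; the keeper is shut (joint above 1.80 rad) (all of step 3 and contact force between tube_disc and the fingers below 0.2 N and linear speed of each of tube_disc, sleeve below 0.03 m/s); the robot touches nothing.
It fails at once if the sleeve was dropped down the spindle (faster than 0.55 m/s there) (horizontal distance between sleeve and spindle_foot below 0.012 m and linear speed of sleeve above 0.55 m/s).
It fails at once if the tube disc was dropped down the spindle (faster than 0.55 m/s there) (horizontal distance between tube_disc and spindle_foot below 0.012 m and linear speed of tube_disc above 0.55 m/s).
It fails at once if the tube rack was moved by more than 30 mm or tipped (distance of tube_rack from where it was at the start of the episode above 0.03 m or angle between tube_rack's own z axis and vertical above 0.3 rad).
It fails at once if the glove box was moved by more than 30 mm or tipped (distance of glove_box from where it was at the start of the episode above 0.03 m or angle between glove_box's own z axis and vertical above 0.3 rad).
It fails at once if the reagent bottle was moved by more than 30 mm or tipped (distance of reagent from where it was at the start of the episode above 0.03 m or angle between reagent's own z axis and vertical above 0.3 rad).
It also fails if it takes over 72 s, if anything falls off the work surface, if the arm or the gripper's body presses on something with over 40 N, if the wrist force passes 120 N, or if a joint passes its speed limit or range.

## Working session

There is one attempt and no reset: what is moved stays moved. The work goes in short steps, Python scripts to look and compute and a shell command to move; the robot and the scene stay as the last step left them, time stands still between calls to the robot, and variables do not carry over. Pictures are saved under pics/ and viewed, and the job is handed in when it is done.

```bash
mkdir -p pics; ls; python3 - <<'E'
from workcell import bot
import cv2
print(bot.state())
for n in ["scene","side","wrist"]:
    p=bot.camera_params(n); print(n,p)
    cv2.imwrite(f"pics/{n}0.png",bot.snapshot(n))
E
```

```text
pics
{'clock': 0.0, 'joints': array([ 1.10749590e+00,  4.94188940e-01,  1.34611876e+00, -1.65782100e-05,
        1.30250821e+00, -9.54738461e-02]), 'joint_velocities': array([ 3.70759360e-04, -6.17730486e-05, -8.45852101e-04,  2.42123855e-03,
        5.11703758e-05,  2.99924251e-03]), 'joint_efforts': array([-3.24532393e-04, -8.78847098e+01, -3.81848574e+01,  7.08398013e-02,
        5.31057827e-02, -7.91153570e-05]), 'tool_pos': array([0.22454072, 0.58281982, 0.17683891]), 'ee_rot': array([-1.60986088e-04,  1.82876062e-01,  9.83135785e-01, -5.90118658e-04]), 'ft_force': array([ 0.07363735, -0.287593  ,  0.44934984]), 'torque': array([ 0.01677601,  0.00159544, -0.0229392 ]), 'grip_width': 0.09122328152032076}
scene {'intrinsics': array([[485.56221327,   0.        , 315.04962811],
       [  0.        , 485.56221327, 234.26393292],
       [  0.        ,   0.        ,   1.        ]]), 'R': array([[ 0.82271735,  0.56830894, -0.01269288],
       [ 0.41577843, -0.61683173, -0.66831648],
       [-0.3876396 ,  0.54455813, -0.74376877]]), 't': array([-0.4019173 , -0.13051896,  1.56651957])}
side {'intrinsics': array([[495.96997909,   0.        , 321.28476558],
       [  0.        , 495.96997909, 245.71980043],
       [  0.        ,   0.        ,   1.        ]]), 'R': array([[ 0.99291231, -0.11790776,  0.01492991],
       [-0.08140606, -0.76623571, -0.63738205],
       [ 0.08659212,  0.6316491 , -0.77040328]]), 't': array([-0.5245292 ,  0.09775057,  1.36819867])}
wrist {'intrinsics': array([[335.53468954,   0.        , 321.94479252],
       [  0.        , 335.53468954, 243.96193533],
       [  0.        ,   0.        ,   1.        ]]), 'R': array([[ 0.36133719,  0.93243441, -0.00122613],
       [ 0.90626908, -0.35088766,  0.23569939],
       [ 0.21934399, -0.08627816, -0.97182524]]), 't': array([-0.62541864, -0.02572955,  0.38868829])}
```

View pics/scene0.png

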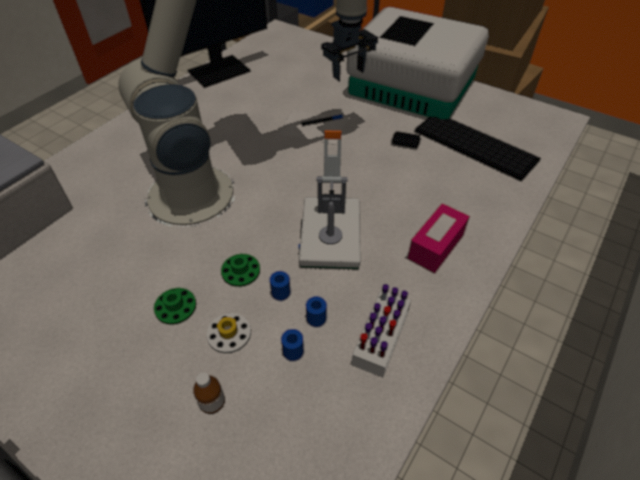

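View pics/side0.png

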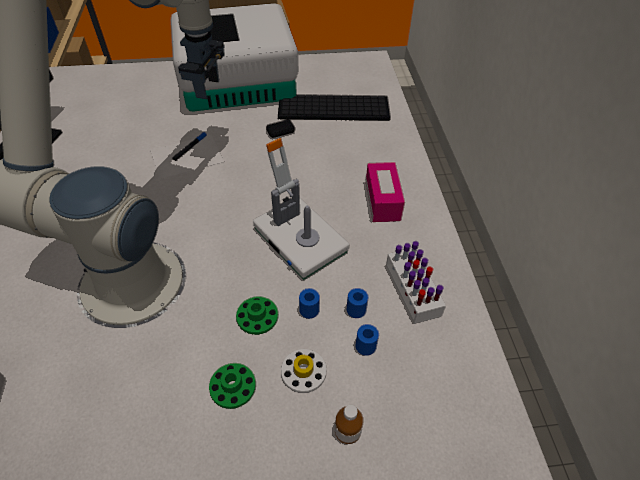

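View pics/wrist0.png

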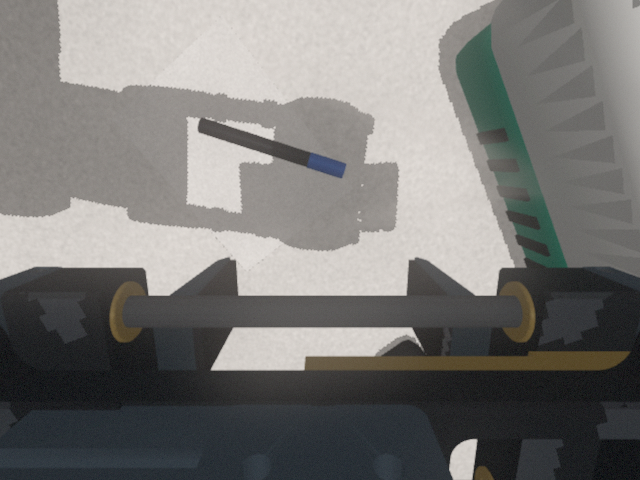

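The scene view shows the mixer near (331,236), three blue sleeves, the white disc at (228,333), and the keeper leaning back. Next I'll enlarge crops to get exact pixels.

```bash
python3 - <<'E'
import cv2
a=cv2.imread("pics/scene0.png"); b=cv2.imread("pics/side0.png")
def crop(im,x,y,w,h,s,n):
    cv2.imwrite(n,cv2.resize(im[y:y+h,x:x+w],None,fx=s,fy=s,interpolation=cv2.INTER_CUBIC))
crop(a,190,260,160,120,5,"pics/c_scene_parts.png")
crop(b,270,280,160,120,5,"pics/c_side_parts.png")
crop(a,280,120,130,150,4,"pics/c_scene_mix.png")
crop(b,240,130,130,150,4,"pics/c_side_mix.png")
E
```

```text
(no output)
```

View pics/c_scene_parts.png

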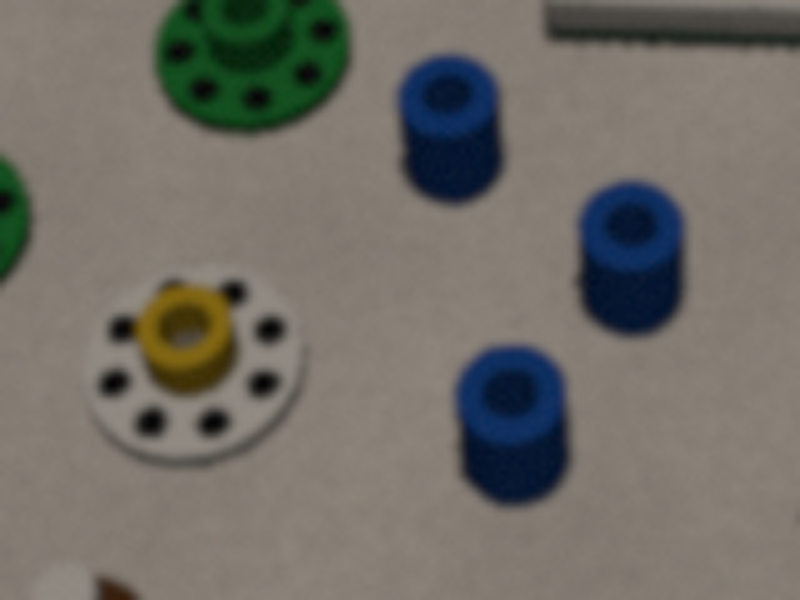

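View pics/c_side_parts.png

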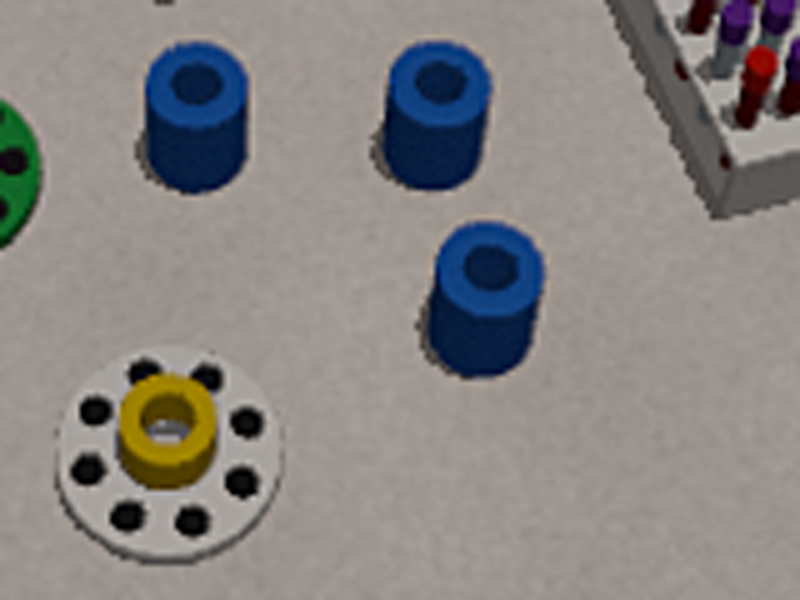

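View pics/c_scene_mix.png

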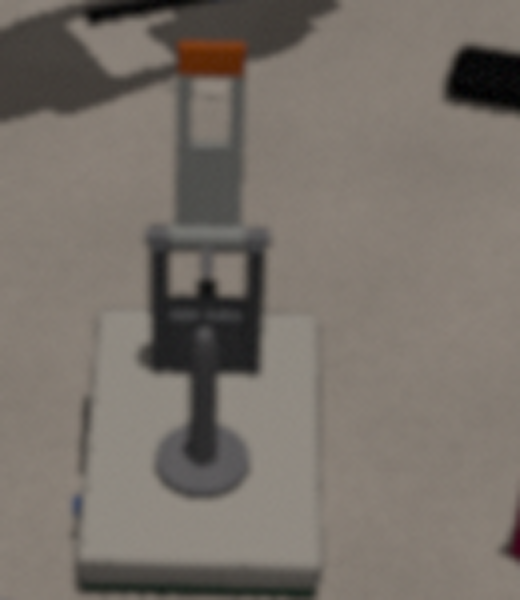

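View pics/c_side_mix.png

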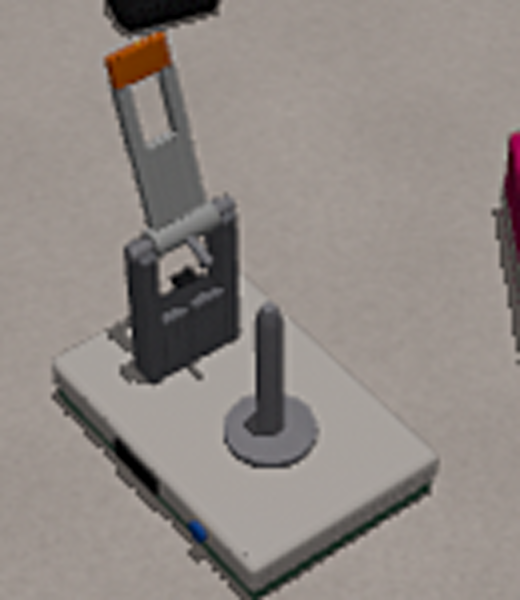

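```bash
cat > h.py <<'E'
import numpy as np, cv2
from workcell import bot
from scipy.spatial.transform import Rotation as Rr
def P(n):
    p=bot.camera_params(n); return p
def tri(obs):  # obs: list of (params,(u,v))
    Ps=[p["intrinsics"]@np.c_[p["R"],p["t"]] for p,_ in obs]
    X=cv2.triangulatePoints(Ps[0],Ps[1],np.float64(obs[0][1]).reshape(2,1),np.float64(obs[1][1]).reshape(2,1))
    X=(X[:3]/X[3]).ravel()
    r=[np.round(proj(p,X)-np.array(uv),1) for p,uv in obs]
    return X,r
def proj(p,X):
    c=p["R"]@np.asarray(X)+p["t"]; q=p["intrinsics"]@c; return q[:2]/q[2]
def onz(p,uv,z):
    d=p["R"].T@np.linalg.inv(p["intrinsics"])@np.array([*uv,1.]); o=-p["R"].T@p["t"]
    return o+d*(z-o[2])/d[2]
def unc(x0,y0,s,u,v): return ((u+.5)/s-.5+x0,(v+.5)/s-.5+y0)
def crop(im,x,y,w,h,s,n):
    cv2.imwrite(n,cv2.resize(im[y:y+h,x:x+w],None,fx=s,fy=s,interpolation=cv2.INTER_CUBIC))
def st():
    s=bot.state(); print("t",s["clock"],"p",s["tool_pos"].round(4),"q",s["ee_rot"].round(4),"F",s["ft_force"].round(1),"w",round(s["grip_width"],4),"j",s["joints"].round(2)); return s
E
python3 - <<'E'
from h import *
a,b=P("scene"),P("side")
for n,u,v,A,B in [("sleeve",(512,393),(490,269),(190,260,5),(270,280,5)),("hub",(187,328),(169,417),(190,260,5),(270,280,5)),
 ("s2",(631,224),(440,84),(190,260,5),(270,280,5)),("s3",(448,96),(197,85),(190,260,5),(270,280,5)),
 ("flange",(203,456),(271,427),(280,120,4),(240,130,4)),("tip",(205,333),(269,309),(280,120,4),(240,130,4)),
 ("pad",(212,58),(139,60),(280,120,4),(240,130,4)),("hinge",(208,238),(184,228),(280,120,4),(240,130,4)),
 ]:
    ua,vb=unc(*A,*u),unc(*B,*v)
    X,r=tri([(a,ua),(b,vb)]); print(n,X.round(4),*r)
    z={"sleeve":.065,"hub":.045,"flange":.05,"tip":.172}.get(n)
    if z: print("   onz",onz(a,ua,z).round(4),onz(b,vb,z).round(4))
for n,c,A,C in [("cornerA",None,None,None)]: pass
# mixer yaw: housing top corners z=.042 side view
A=(240,130,4)
for uv in [(54,372),(262,585-15),(437,462)]: print(onz(b,unc(*A,*uv),.042).round(4))
A=(280,120,4)
for uv in [(82,560),(320,570),(318,315),(100,315)]: print(onz(a,unc(*A,*uv),.042).round(4))
# bystanders
E
```

```text
sleeve [ 0.6084 -0.2675  0.0649] [-0.1  0.3] [-0.1 -0.3]
   onz [ 0.6082 -0.2667  0.065 ] [ 0.6084 -0.2683  0.065 ]
hub [ 0.4473 -0.3181  0.0438] [-0.  0.] [-0. -0.]
   onz [ 0.4479 -0.3185  0.045 ] [ 0.4472 -0.3187  0.045 ]
s2 [ 0.6016 -0.1596  0.0663] [-0.1  0.3] [-0.1 -0.3]
s3 [ 0.4782 -0.1466  0.0651] [-0.   0.1] [-0.  -0.1]
flange [0.4954 0.067  0.0525] [-0.1  0.3] [-0.1 -0.3]
   onz [0.4937 0.07   0.05  ] [0.4956 0.0681 0.05  ]
tip [0.4949 0.0677 0.1727] [-0.1  0.4] [-0.1 -0.4]
   onz [0.494  0.0697 0.172 ] [0.495  0.0669 0.172 ]
pad [0.4223 0.184  0.2932] [-0.1  0.2] [-0.  -0.2]
hinge [0.4444 0.1488 0.173 ] [ 0.  -0.1] [0.  0.1]
[0.3432 0.1447 0.042 ]
[ 0.4774 -0.0515  0.042 ]
[0.6101 0.03   0.042 ]
[ 0.474  -0.0497  0.042 ]
[0.6128 0.0336 0.042 ]
[0.4828 0.2459 0.042 ]
[0.3446 0.1531 0.042 ]
```

```bash
python3 - <<'E'
from h import *
a,b=P("scene"),P("side")
print("cap",tri([(a,(205,379)),(b,(350.5,411))]))
print("rack corners",[onz(b,u,.0).round(3) for u in [(413,320),(443,313),(387,262)]])
print("glove",[onz(b,u,.0).round(3) for u in [(373,220),(403,219)]])
s=st(); R=Rr.from_quat(s["ee_rot"],scalar_first=True).as_matrix(); print(R.round(3))
w=P("wrist"); print("cam pos tool frame", R.T@(-w["R"].T@w["t"]-s["tool_pos"]), "cam z in tool",R.T@w["R"][2])
E
```

```text
cap (array([ 0.53186388, -0.46886766,  0.11066929]), [array([-0.2,  0.5]), array([-0.2, -0.5])])
rack corners [array([ 0.746, -0.206,  0.   ]), array([ 0.831, -0.194,  0.   ]), array([ 0.717, -0.01 ,  0.   ])]
glove [array([0.707, 0.156, 0.   ]), array([0.8 , 0.15, 0.  ])]
t 0.15 p [0.2246 0.5829 0.177 ] q [-1.000e-04  1.829e-01  9.831e-01 -4.000e-04] F [-0.4  0.7 -0.4] w 0.0914 j [ 1.11  0.49  1.35 -0.    1.3  -0.1 ]
[[-0.933  0.36  -0.   ]
 [ 0.36   0.933 -0.001]
 [ 0.    -0.001 -1.   ]]
cam pos tool frame [ 0.06541383  0.00117028 -0.20614173] cam z in tool [-2.35760907e-01 -5.94488850e-04  9.71810908e-01]
```

```bash
python3 -m handwheel '[{"gripper":0,"dz":0.04},{"gripper":0,"dz":0.04},{"gripper":0,"dz":0.04,"dx":0.01,"wz":-7},{"gripper":0,"dz":0.04,"dy":-0.01,"wz":-7},{"gripper":0,"dz":0.03,"dx":0.02,"dy":-0.02,"wz":-7}]' 30; python3 -c "
from h import *
st()"
```

```text
t 0.15 p [0.2246 0.5829 0.177 ] q [-1.000e-04  1.829e-01  9.831e-01 -4.000e-04] F [-0.4  0.7 -0.4] w 0.0914 j [ 1.11  0.49  1.35 -0.    1.3  -0.1 ]$[0]: bad value
```

```bash
python3 -m handwheel --help | head -40; python3 -m handwheel '[{"gripper":0.0,"dx":0.0,"dy":0.0,"dz":0.04,"wx":0.0,"wy":0.0,"wz":0.0}]' 30
```

```text
clock: 0.23
tool_pos: [0.2229, 0.5794, 0.2106]
ee_rot: [-0.002, 0.183, 0.983, -0.006]
ft_force: [-0.2, 0.4, -1.2]
grip_width: 0.0912invalid input: not JSON, or not a number
```

```bash
python3 -m handwheel '[{"gripper":0,"dx":0,"dy":0,"dz":0.04,"wx":0,"wy":0,"wz":-7},{"gripper":0,"dx":0,"dy":0,"dz":0.04,"wx":0,"wy":0,"wz":-7},{"gripper":0,"dx":0.01,"dy":-0.01,"dz":0.04,"wx":0,"wy":0,"wz":-7},{"gripper":0,"dx":0.02,"dy":-0.02,"dz":0.03,"wx":0,"wy":0,"wz":-7},{"gripper":0,"dx":0.02,"dy":-0.035,"dz":0.01,"wx":0,"wy":0,"wz":-7}]' 30
```

```text
clock: 0.65
tool_pos: [0.2696, 0.5157, 0.3774]
ee_rot: [-0.005, 0.474, 0.88, -0.006]
ft_force: [1.7, 0.4, 0.3]
grip_width: 0.091
```

```bash
python3 -m handwheel '[{"gripper":0,"dx":0.017,"dy":-0.037,"dz":0,"wx":0,"wy":0,"wz":-7},{"gripper":0,"dx":0.017,"dy":-0.037,"dz":0,"wx":0,"wy":0,"wz":-7},{"gripper":0,"dx":0.017,"dy":-0.037,"dz":0,"wx":0,"wy":0,"wz":-7},{"gripper":0,"dx":0.017,"dy":-0.037,"dz":0,"wx":0,"wy":0,"wz":-7},{"gripper":0,"dx":0.017,"dy":-0.037,"dz":0,"wx":0,"wy":0,"wz":-5}]' 30
```

```text
clock: 1.07
tool_pos: [0.3565, 0.3262, 0.3811]
ee_rot: [-0.006, 0.712, 0.703, -0.0]
ft_force: [0.2, 0.3, 0.6]
grip_width: 0.0914
```

```bash
python3 -m handwheel '[{"gripper":0,"dx":0.017,"dy":-0.037,"dz":0,"wx":0,"wy":0,"wz":0},{"gripper":0,"dx":0.017,"dy":-0.037,"dz":0,"wx":0,"wy":0,"wz":0},{"gripper":0,"dx":0.017,"dy":-0.037,"dz":0,"wx":0,"wy":0,"wz":0},{"gripper":0,"dx":0.017,"dy":-0.037,"dz":0,"wx":0,"wy":0,"wz":0},{"gripper":0,"dx":0.017,"dy":-0.037,"dz":0,"wx":0,"wy":0,"wz":0}]' 30
```

```text
clock: 1.48
tool_pos: [0.4404, 0.1354, 0.3811]
ee_rot: [-0.006, 0.714, 0.7, -0.0]
ft_force: [1.6, 0.9, 1.0]
grip_width: 0.0912
```

```bash
python3 -m handwheel '[{"gripper":0,"dx":0.017,"dy":-0.037,"dz":0,"wx":0,"wy":0,"wz":0},{"gripper":0,"dx":0.017,"dy":-0.037,"dz":0,"wx":0,"wy":0,"wz":0},{"gripper":0,"dx":0.017,"dy":-0.037,"dz":0,"wx":7,"wy":0,"wz":0},{"gripper":0,"dx":0.017,"dy":-0.037,"dz":0,"wx":7,"wy":0,"wz":0},{"gripper":0,"dx":0.015,"dy":-0.037,"dz":-0.01,"wx":7,"wy":0,"wz":0}]' 30
```

```text
clock: 1.9
tool_pos: [0.509, -0.0164, 0.3743]
ee_rot: [-0.099, 0.706, 0.695, 0.087]
ft_force: [1.4, 1.6, 0.5]
grip_width: 0.0909
```

```bash
python3 -m handwheel '[{"gripper":0,"dx":0.012,"dy":-0.037,"dz":0,"wx":7,"wy":0,"wz":0},{"gripper":0,"dx":0.012,"dy":-0.037,"dz":0,"wx":7,"wy":0,"wz":0},{"gripper":0,"dx":0.012,"dy":-0.037,"dz":-0.01,"wx":7,"wy":0,"wz":0},{"gripper":0,"dx":0.01,"dy":-0.037,"dz":-0.01,"wx":3,"wy":0,"wz":0}]' 30; python3 - <<'E'
from h import *
st()
cv2.imwrite("pics/w1.png",bot.snapshot("wrist"));cv2.imwrite("pics/s1.png",bot.snapshot("side"))
E
```

```text
clock: 2.23
tool_pos: [0.5534, -0.1625, 0.3561]
ee_rot: [-0.236, 0.671, 0.665, 0.23]
ft_force: [1.6, -0.2, -0.9]
grip_width: 0.0909
t 2.2333 p [ 0.5534 -0.1625  0.3561] q [-0.2359  0.6709  0.6645  0.2295] F [ 1.6 -0.2 -0.9] w 0.0909 j [-0.72  0.52  1.03  0.54  2.01 -0.58]
```

View pics/w1.png

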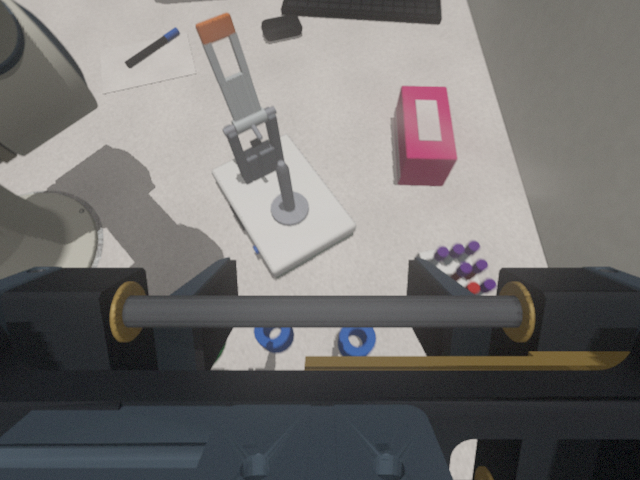

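View pics/s1.png

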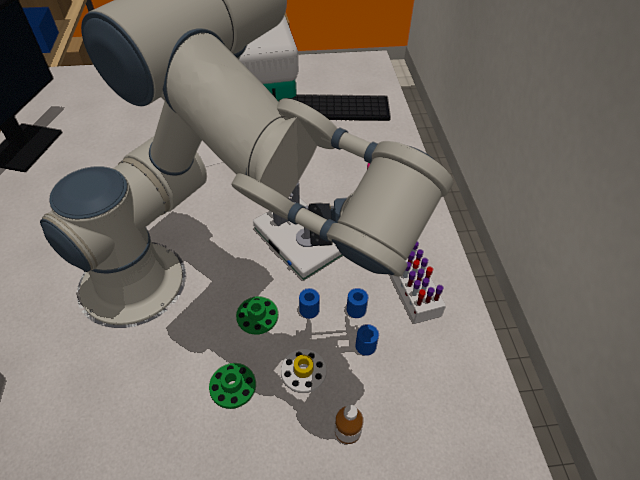

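```bash
python3 - <<'E'
from h import *
im=cv2.imread("pics/w1.png"); crop(im,210,90,160,190,4,"pics/w1c.png")
np.save("w1.npy",P("wrist"),allow_pickle=True)
st()
E
python3 -c "
import cv2;im=cv2.imread('pics/w1c.png');print(im.shape)
cv2.imwrite('pics/w1d.png',im[180:780])"
```

```text
t 2.3333 p [ 0.5537 -0.1656  0.3515] q [-0.2377  0.6735  0.662   0.2274] F [-0.7  1.1 -1. ] w 0.0912 j [-0.72  0.53  1.03  0.53  2.01 -0.58]
(760, 640, 3)
```

View pics/w1d.png

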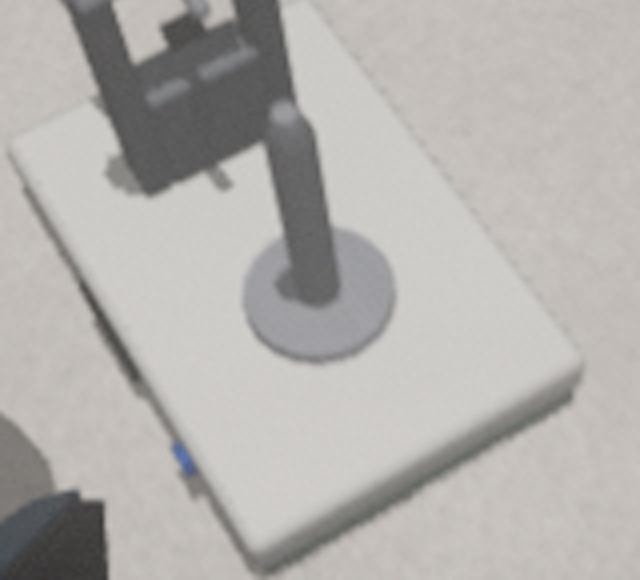

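```bash
cat >> h.py <<'E'
def wcam(s):
    "camera params for wrist given state (fixed hand-eye from current moment)"
    n=bot.state(); w=bot.camera_params("wrist")
    def T(st):
        M=np.eye(4); M[:3,:3]=Rr.from_quat(st["ee_rot"],scalar_first=True).as_matrix(); M[:3,3]=st["tool_pos"]; return M
    C=np.eye(4); C[:3,:3]=w["R"]; C[:3,3]=w["t"]
    E=C@T(n)@np.linalg.inv(T(s))
    return dict(intrinsics=w["intrinsics"],R=E[:3,:3],t=E[:3,3])
E
python3 - <<'E'
from h import *
w=wcam(dict(ee_rot=np.array([-0.2359,0.6709,0.6645,0.2295]),tool_pos=np.array([0.5534,-0.1625,0.3561])))
a,b=P("scene"),P("side")
U=lambda u,v: unc(210,90,4,u,v+180)
tip,fl=U(285,113),U(320,291)
print(onz(w,tip,.172),onz(w,fl,.05))
A=(280,120,4);B=(240,130,4)
for n,uw,ua,ub in [("tip",tip,(205,333),(269,309)),("fl",fl,(203,456),(271,427))]:
    print(n,tri([(w,uw),(a,unc(*A,*ua))])[0],tri([(w,uw),(b,unc(*B,*ub))])[0])
for X in ([.4945,.068,.05],): print([proj(p,X).round(1) for p in (a,b,w)], fl)
E
```

```text
[0.49539033 0.06812901 0.172     ] [0.4958579  0.06763603 0.05      ]
tip [0.49600134 0.06615419 0.17557467] [0.49516149 0.06996493 0.16909742]
fl [0.49687547 0.06458615 0.05652023] [0.49568429 0.0675886  0.05048601]
[array([330.2, 234.2]), array([307. , 236.4]), array([288.9, 207.2])] (289.625, 207.375)
```

```bash
python3 -m handwheel '[{"gripper":0,"dx":0.02,"dy":-0.03,"dz":-0.02,"wx":0,"wy":0,"wz":0},{"gripper":0,"dx":0.02,"dy":-0.03,"dz":-0.02,"wx":0,"wy":0,"wz":0},{"gripper":0,"dx":0.014,"dy":-0.028,"dz":-0.03,"wx":0,"wy":0,"wz":0},{"gripper":0,"dx":0,"dy":0,"dz":-0.04,"wx":0,"wy":0,"wz":0},{"gripper":0,"dx":0,"dy":0,"dz":-0.04,"wx":0,"wy":0,"wz":0}]' 30
cat >> h.py <<'E'
def tilt():
    s=st(); R=Rr.from_quat(s["ee_rot"],scalar_first=True).as_matrix()
    print("x",R[:,0].round(3),"y",R[:,1].round(3),"z",R[:,2].round(3)," lean",round(np.degrees(np.arccos(-R[2,2])),1)," grasp",(s["tool_pos"]-.019*R[:,2]).round(4)); return s,R
E
python3 -c "
from h import *
tilt()"
```

```text
clock: 2.75
tool_pos: [0.6075, -0.2543, 0.2067]
ee_rot: [-0.232, 0.675, 0.663, 0.228]
ft_force: [0.7, 0.7, -0.5]
grip_width: 0.0915
t 2.75 p [ 0.6075 -0.2543  0.2067] q [-0.2319  0.6746  0.6627  0.228 ] F [ 0.7  0.7 -0.5] w 0.0915 j [-0.76  0.77  0.94  0.49  1.88 -0.7 ]
x [0.018 0.788 0.615] y [ 1.    -0.014 -0.011] z [ 0.     0.615 -0.789]  lean 38.0  grasp [ 0.6074 -0.266   0.2217]
```

```bash
python3 -m handwheel '[{"gripper":0,"dx":0.001,"dy":0,"dz":-0.03,"wx":6,"wy":0,"wz":0.8},{"gripper":0,"dx":0,"dy":0,"dz":-0.035,"wx":2,"wy":0,"wz":0},{"gripper":0,"dx":0,"dy":0,"dz":-0.02,"wx":0,"wy":0,"wz":0},{"gripper":0,"dx":0,"dy":0,"dz":0,"wx":0,"wy":0,"wz":0}]' 30
python3 - <<'E'
from h import *
tilt()
im=bot.snapshot("scene"); crop(im,230,280,160,120,5,"pics/s2.png")
im=bot.snapshot("side"); crop(im,270,250,160,120,5,"pics/s2b.png")
E
```

```text
clock: 3.08
tool_pos: [0.6062, -0.2512, 0.1103]
ee_rot: [-0.286, 0.652, 0.648, 0.273]
ft_force: [-1.0, 0.2, -0.0]
grip_width: 0.0912
t 3.0833 p [ 0.6062 -0.2512  0.1103] q [-0.2859  0.6515  0.6475  0.273 ] F [-1.   0.2 -0. ] w 0.0912 j [-0.79  0.94  0.95  0.55  1.86 -0.79]
x [0.012 0.688 0.726] y [ 1.     0.002 -0.019] z [-0.014  0.726 -0.687]  lean 46.6  grasp [ 0.6065 -0.265   0.1233]
```

View pics/s2.png

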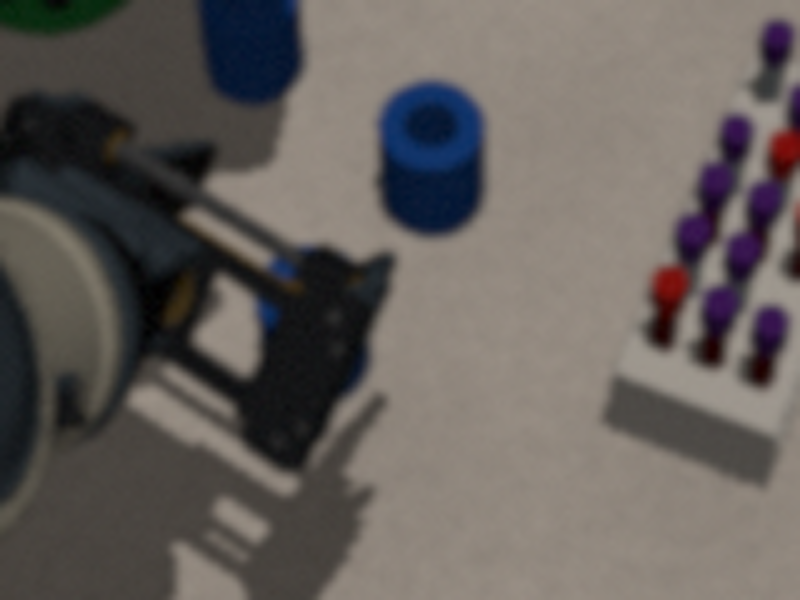

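View pics/s2b.png

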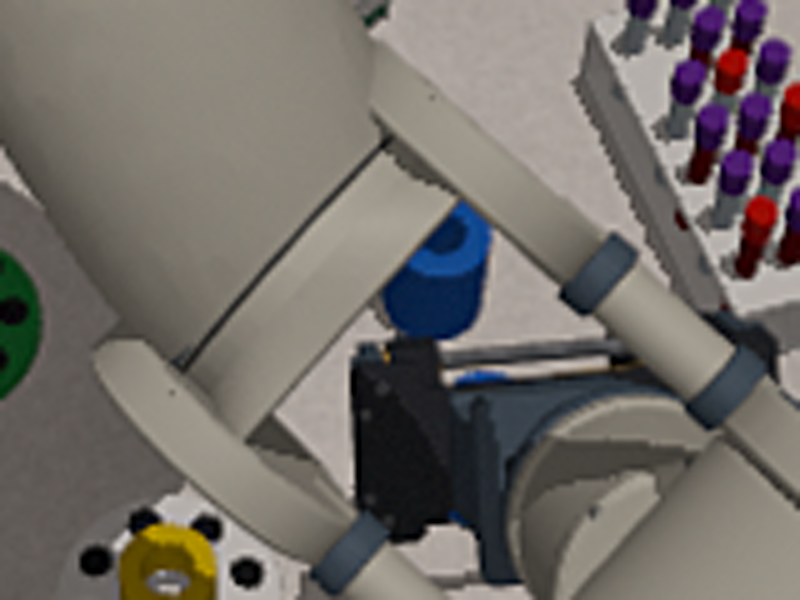

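```bash
python3 -m handwheel '[{"gripper":0,"dx":0.002,"dy":-0.003,"dz":-0.03,"wx":-1.5,"wy":0,"wz":0},{"gripper":0,"dx":0,"dy":0,"dz":-0.03,"wx":0,"wy":0,"wz":0},{"gripper":0,"dx":0,"dy":0,"dz":-0.012,"wx":0,"wy":0,"wz":0},{"gripper":0,"dx":0,"dy":0,"dz":0,"wx":0,"wy":0,"wz":0}]' 30
python3 - <<'E'
from h import *
tilt()
im=bot.snapshot("scene"); crop(im,230,280,160,120,5,"pics/s3.png")
cv2.imwrite("pics/w3.png",bot.snapshot("wrist"))
E
```

```text
clock: 3.52
tool_pos: [0.6141, -0.2574, 0.0511]
ee_rot: [-0.267, 0.655, 0.656, 0.264]
ft_force: [-0.2, -0.1, -0.8]
grip_width: 0.0911
t 3.5167 p [ 0.6141 -0.2574  0.0511] q [-0.2668  0.6546  0.6563  0.2639] F [-0.2 -0.1 -0.8] w 0.0911 j [-0.78  0.99  0.97  0.52  1.76 -0.84]
x [-0.001  0.718  0.696] y [ 1.     0.004 -0.003] z [-0.005  0.696 -0.718]  lean 44.1  grasp [ 0.6142 -0.2706  0.0648]
```

View pics/s3.png

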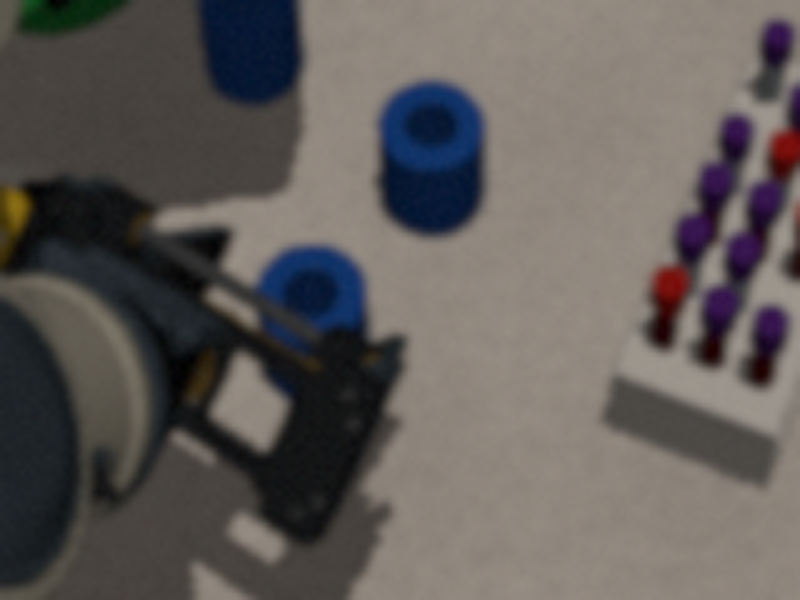

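View pics/w3.png

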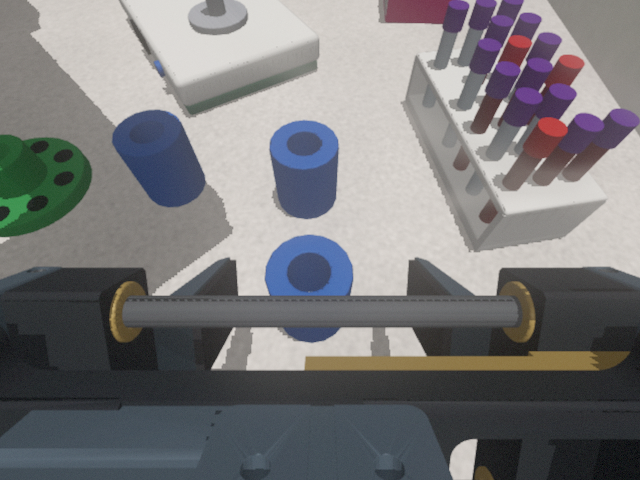

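```bash
python3 - <<'E'
from h import *
print(onz(P("wrist"),(309,272),.065)); tilt()
E
python3 -m handwheel '[{"gripper":0,"dx":-0.006,"dy":0.003,"dz":-0.006,"wx":0,"wy":0,"wz":0},{"gripper":0,"dx":0,"dy":0,"dz":-0.008,"wx":0,"wy":0,"wz":0},{"gripper":0,"dx":0,"dy":0,"dz":0,"wx":0,"wy":0,"wz":0}]' 30
python3 - <<'E'
from h import *
tilt()
E
```

```text
[ 0.60812988 -0.26663445  0.065     ]
t 3.6167 p [ 0.6147 -0.2579  0.0529] q [-0.2659  0.6545  0.6566  0.2642] F [-0.3  0.   0.5] w 0.0912 j [-0.78  0.99  0.97  0.52  1.76 -0.84]
x [-0.002  0.719  0.695] y [ 1.     0.004 -0.001] z [-0.003  0.695 -0.719]  lean 44.0  grasp [ 0.6148 -0.2712  0.0666]
clock: 3.87
tool_pos: [0.6098, -0.256, 0.0428]
ee_rot: [-0.263, 0.654, 0.658, 0.264]
ft_force: [0.7, -0.2, -0.8]
grip_width: 0.0911
t 3.8667 p [ 0.6098 -0.256   0.0428] q [-0.2628  0.6543  0.658   0.2643] F [ 0.7 -0.2 -0.8] w 0.0911 j [-0.79  0.99  1.    0.52  1.73 -0.86]
x [-0.006  0.722  0.692] y [1.    0.004 0.004] z [ 0.     0.692 -0.722]  lean 43.8  grasp [ 0.6098 -0.2692  0.0566]
```

```bash
python3 -m handwheel '[{"gripper":0,"dx":-0.0015,"dy":0.0015,"dz":-0.007,"wx":0,"wy":0,"wz":0},{"gripper":0,"dx":0,"dy":0,"dz":0,"wx":0,"wy":0,"wz":0},{"gripper":0.5,"dx":0,"dy":0,"dz":0,"wx":0,"wy":0,"wz":0},{"gripper":0.5,"dx":0,"dy":0,"dz":0,"wx":0,"wy":0,"wz":0},{"gripper":0.5,"dx":0,"dy":0,"dz":0,"wx":0,"wy":0,"wz":0}]' 30
python3 -m handwheel '[{"gripper":0.7,"dx":0,"dy":0,"dz":0,"wx":0,"wy":0,"wz":0},{"gripper":0.7,"dx":0,"dy":0,"dz":0,"wx":0,"wy":0,"wz":0},{"gripper":0.7,"dx":0,"dy":0,"dz":0,"wx":0,"wy":0,"wz":0}]' 30
python3 - <<'E'
from h import *
tilt()
E
```

```text
clock: 4.28
tool_pos: [0.6084, -0.2548, 0.0363]
ee_rot: [-0.262, 0.654, 0.658, 0.265]
ft_force: [0.1, -0.7, -0.2]
grip_width: 0.074
clock: 4.53
tool_pos: [0.6085, -0.2549, 0.0364]
ee_rot: [-0.262, 0.654, 0.658, 0.265]
ft_force: [-0.7, 0.3, 0.3]
grip_width: 0.0537
t 4.5333 p [ 0.6085 -0.2549  0.0364] q [-0.2621  0.6544  0.6581  0.2645] F [-0.7  0.3  0.3] w 0.0537 j [-0.79  0.99  1.01  0.52  1.72 -0.87]
x [-0.006  0.723  0.691] y [1.    0.004 0.005] z [ 0.001  0.691 -0.723]  lean 43.7  grasp [ 0.6085 -0.268   0.0501]
```

```bash
python3 -m handwheel '[{"gripper":1,"dx":0,"dy":0,"dz":0,"wx":0,"wy":0,"wz":0},{"gripper":1,"dx":0,"dy":0,"dz":0.01,"wx":0,"wy":0,"wz":0},{"gripper":1,"dx":0,"dy":0,"dz":0.03,"wx":0,"wy":0,"wz":0},{"gripper":1,"dx":0,"dy":0,"dz":0.035,"wx":0,"wy":0,"wz":0},{"gripper":1,"dx":0,"dy":0,"dz":0.035,"wx":0,"wy":0,"wz":0}]' 35
python3 -m handwheel '[{"gripper":1,"dx":0,"dy":0,"dz":0.035,"wx":0,"wy":0,"wz":0},{"gripper":1,"dx":0,"dy":0,"dz":0.035,"wx":0,"wy":0,"wz":0},{"gripper":1,"dx":-0.01,"dy":0.02,"dz":0.03,"wx":0,"wy":0,"wz":0},{"gripper":1,"dx":-0.01,"dy":0.03,"dz":0.02,"wx":0,"wy":0,"wz":0},{"gripper":1,"dx":-0.01,"dy":0.03,"dz":0.01,"wx":0,"wy":0,"wz":0}]' 35
python3 - <<'E'
from h import *
tilt()
cv2.imwrite("pics/w4.png",bot.snapshot("wrist"))
cv2.imwrite("pics/s4.png",bot.snapshot("side"))
E
```

```text
clock: 4.95
tool_pos: [0.6052, -0.2521, 0.1445]
ee_rot: [-0.268, 0.655, 0.656, 0.264]
ft_force: [0.3, -0.2, 0.2]
grip_width: 0.0207
clock: 5.37
tool_pos: [0.5754, -0.1748, 0.2877]
ee_rot: [-0.263, 0.656, 0.657, 0.264]
ft_force: [1.1, -0.1, 0.1]
grip_width: 0.0003
t 5.3667 p [ 0.5754 -0.1748  0.2877] q [-0.263   0.6556  0.6565  0.2645] F [ 1.1 -0.1  0.1] w 0.0003 j [-0.74  0.64  1.06  0.58  1.95 -0.66]
x [-0.002  0.722  0.692] y [1.    0.    0.002] z [ 0.001  0.692 -0.722]  lean 43.8  grasp [ 0.5754 -0.1879  0.3014]
```

View pics/w4.png

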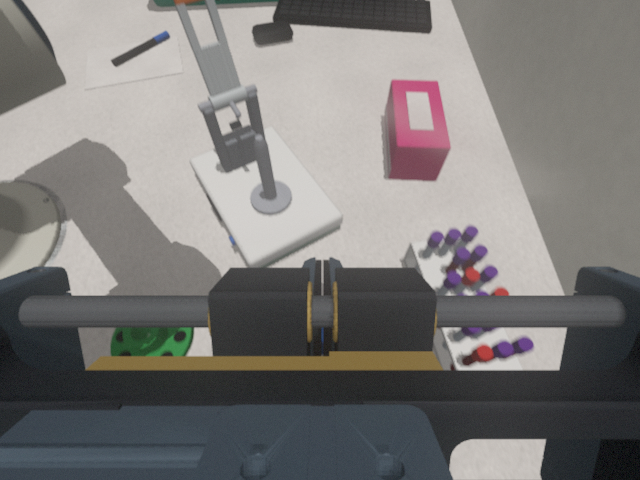

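View pics/s4.png

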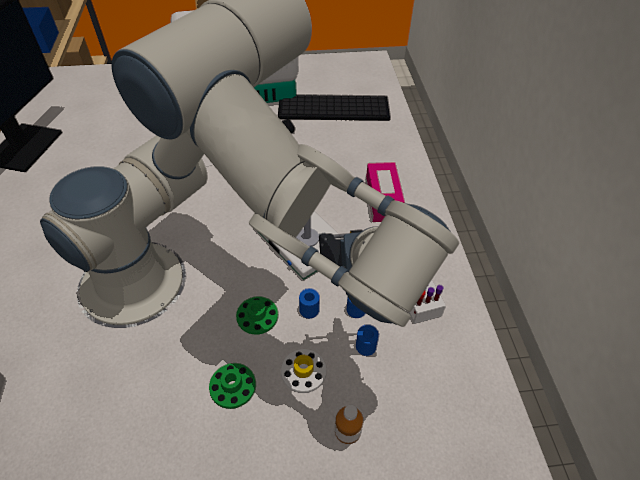

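The wrist picture shows the fingers shut on nothing, with the gap at x≈322. The side view shows the target sleeve still standing near (367,340), so I lifted before the grip had built up. I'll measure it again and regrasp.

```bash
python3 - <<'E'
import cv2
from h import *
im=cv2.imread("pics/s4.png"); crop(im,330,300,80,60,10,"pics/s4c.png")
crop(bot.snapshot("scene"),250,300,120,90,6,"pics/s4d.png")
E
python3 -m handwheel '[{"gripper":0,"dx":0.011,"dy":-0.03,"dz":-0.03,"wx":0,"wy":0,"wz":0},{"gripper":0,"dx":0.011,"dy":-0.03,"dz":-0.03,"wx":0,"wy":0,"wz":0},{"gripper":0,"dx":0.01,"dy":-0.02,"dz":-0.03,"wx":0,"wy":0,"wz":0},{"gripper":0,"dx":0,"dy":0,"dz":-0.02,"wx":0,"wy":0,"wz":0},{"gripper":0,"dx":0,"dy":0,"dz":0,"wx":0,"wy":0,"wz":0}]' 50
```

```text
clock: 5.93
tool_pos: [0.6082, -0.2587, 0.1745]
ee_rot: [-0.261, 0.655, 0.658, 0.264]
ft_force: [-0.4, 1.3, 0.2]
grip_width: 0.0309
```

View pics/s4c.png

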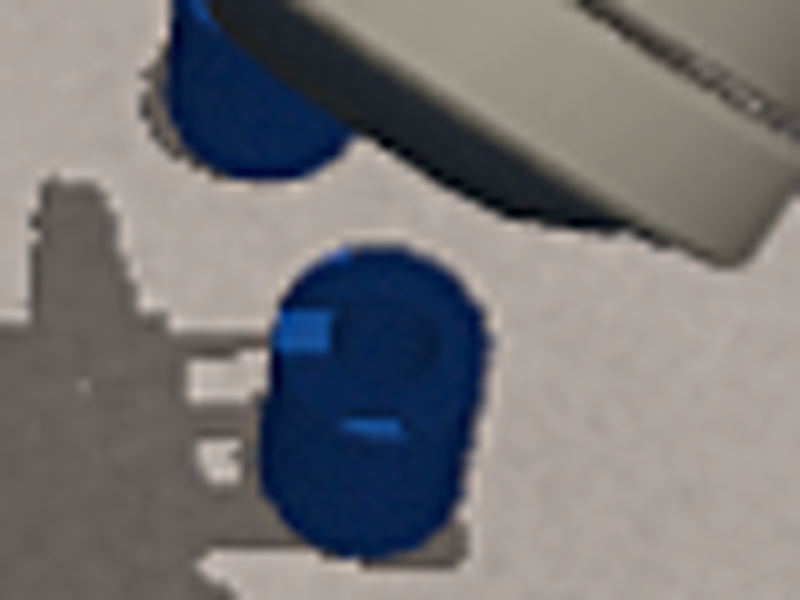

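View pics/s4d.png

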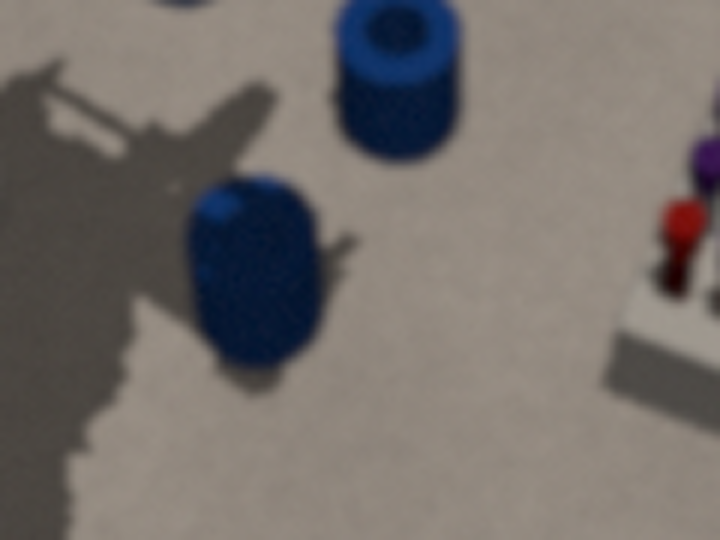

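```bash
python3 -m handwheel '[{"gripper":0,"dx":0,"dy":0.002,"dz":-0.015,"wx":0,"wy":0,"wz":0},{"gripper":0,"dx":0,"dy":0.002,"dz":-0.015,"wx":0,"wy":0,"wz":0},{"gripper":0,"dx":0,"dy":0,"dz":-0.015,"wx":0,"wy":0,"wz":0},{"gripper":0,"dx":0,"dy":0,"dz":-0.015,"wx":0,"wy":0,"wz":0},{"gripper":0,"dx":0,"dy":0,"dz":0,"wx":0,"wy":0,"wz":0}]' 50
python3 - <<'E'
from h import *
tilt()
E
```

```text
clock: 6.35
tool_pos: [0.6082, -0.256, 0.1118]
ee_rot: [-0.262, 0.655, 0.658, 0.264]
ft_force: [0.2, 0.4, -1.1]
grip_width: 0.0639
t 6.35 p [ 0.6082 -0.256   0.1118] q [-0.2616  0.6553  0.6576  0.2641] F [ 0.2  0.4 -1.1] w 0.0639 j [-0.79  0.91  0.97  0.53  1.81 -0.81]
x [-0.004  0.724  0.69 ] y [1.    0.002 0.005] z [ 0.002  0.69  -0.724]  lean 43.6  grasp [ 0.6081 -0.2691  0.1255]
```

```bash
python3 -m handwheel '[{"gripper":0,"dx":0,"dy":0,"dz":0,"wx":0,"wy":0,"wz":0},{"gripper":0,"dx":0,"dy":0,"dz":0,"wx":0,"wy":0,"wz":0},{"gripper":0,"dx":0,"dy":0,"dz":0,"wx":0,"wy":0,"wz":0},{"gripper":0,"dx":0,"dy":0.0015,"dz":-0.02,"wx":0,"wy":0,"wz":0},{"gripper":0,"dx":0,"dy":0,"dz":-0.02,"wx":0,"wy":0,"wz":0}]' 50
python3 -m handwheel '[{"gripper":0,"dx":0,"dy":0,"dz":-0.02,"wx":0,"wy":0,"wz":0},{"gripper":0,"dx":0,"dy":0,"dz":-0.015,"wx":0,"wy":0,"wz":0},{"gripper":0,"dx":0,"dy":0,"dz":0,"wx":0,"wy":0,"wz":0}]' 50
```

```text
clock: 6.77
tool_pos: [0.6108, -0.2562, 0.0773]
ee_rot: [-0.257, 0.655, 0.66, 0.265]
ft_force: [0.3, 0.7, -0.9]
grip_width: 0.0908
clock: 7.02
tool_pos: [0.611, -0.2563, 0.0406]
ee_rot: [-0.257, 0.655, 0.66, 0.264]
ft_force: [0.2, 0.3, -0.6]
grip_width: 0.091
```

```bash
python3 -m handwheel '[{"gripper":0,"dx":-0.0025,"dy":0.0015,"dz":-0.005,"wx":0,"wy":0,"wz":0},{"gripper":0.6,"dx":0,"dy":0,"dz":0,"wx":0,"wy":0,"wz":0},{"gripper":0.6,"dx":0,"dy":0,"dz":0,"wx":0,"wy":0,"wz":0},{"gripper":0.6,"dx":0,"dy":0,"dz":0,"wx":0,"wy":0,"wz":0},{"gripper":0.6,"dx":0,"dy":0,"dz":0,"wx":0,"wy":0,"wz":0}]' 50
python3 -m handwheel '[{"gripper":0.6,"dx":0,"dy":0,"dz":0,"wx":0,"wy":0,"wz":0},{"gripper":0.6,"dx":0,"dy":0,"dz":0,"wx":0,"wy":0,"wz":0},{"gripper":0.6,"dx":0,"dy":0,"dz":0,"wx":0,"wy":0,"wz":0},{"gripper":0.6,"dx":0,"dy":0,"dz":0,"wx":0,"wy":0,"wz":0},{"gripper":0.6,"dx":0,"dy":0,"dz":0,"wx":0,"wy":0,"wz":0}]' 50
python3 - <<'E'
from h import *
tilt()
cv2.imwrite("pics/w5.png",bot.snapshot("wrist"))
E
```

```text
clock: 7.43
tool_pos: [0.6095, -0.2556, 0.0387]
ee_rot: [-0.255, 0.655, 0.661, 0.265]
ft_force: [0.2, -0.4, 0.3]
grip_width: 0.0673
clock: 7.85
tool_pos: [0.6098, -0.2564, 0.0408]
ee_rot: [-0.254, 0.655, 0.661, 0.265]
ft_force: [-3.1, -1.7, 5.0]
grip_width: 0.0368
t 7.85 p [ 0.6098 -0.2564  0.0408] q [-0.2538  0.6546  0.6611  0.2647] F [-3.1 -1.7  5. ] w 0.0368 j [-0.79  0.98  1.02  0.52  1.7  -0.87]
x [-0.014  0.731  0.682] y [1.    0.003 0.018] z [ 0.011  0.682 -0.731]  lean 43.0  grasp [ 0.6096 -0.2693  0.0547]
```

View pics/w5.png

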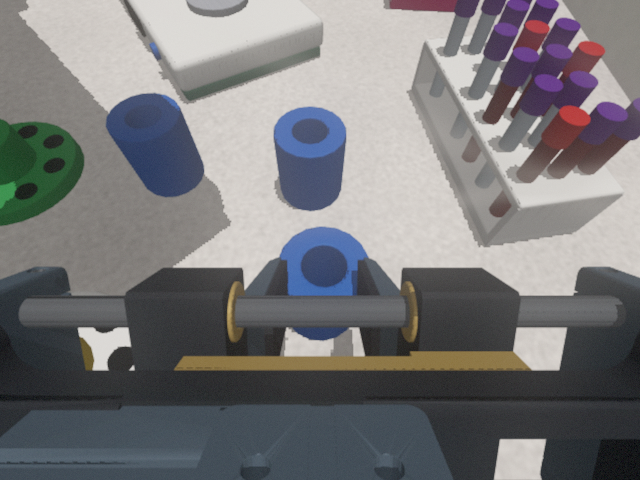

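```bash
python3 - <<'E'
from h import *
w=P("wrist")
print(onz(w,(323,262),.065))
s,R=tilt()
im=cv2.imread("pics/w5.png"); crop(im,220,220,200,150,4,"pics/w5c.png")
crop(bot.snapshot("scene"),240,300,120,90,6,"pics/s5d.png")
crop(bot.snapshot("side"),310,290,120,90,6,"pics/s5e.png")
for X in [s["tool_pos"],s["tool_pos"]-.019*R[:,2]]: print(proj(w,X),proj(P("scene"),X),proj(P("side"),X))
E
```

```text
[ 0.61112248 -0.26410179  0.065     ]
t 7.9 p [ 0.6099 -0.2564  0.0408] q [-0.2537  0.6546  0.6611  0.2647] F [-2.9 -2.6  4.3] w 0.0368 j [-0.79  0.98  1.02  0.52  1.7  -0.87]
x [-0.014  0.731  0.682] y [1.    0.003 0.018] z [ 0.011  0.682 -0.731]  lean 43.0  grasp [ 0.6096 -0.2694  0.0547]
[320.2410488  267.95034753] [295.62330244 340.55069293] [366.46933282 334.02793148]
[320.12531549 277.82778736] [292.05132594 341.57580081] [367.8028462  335.85830657]
```

View pics/w5c.png

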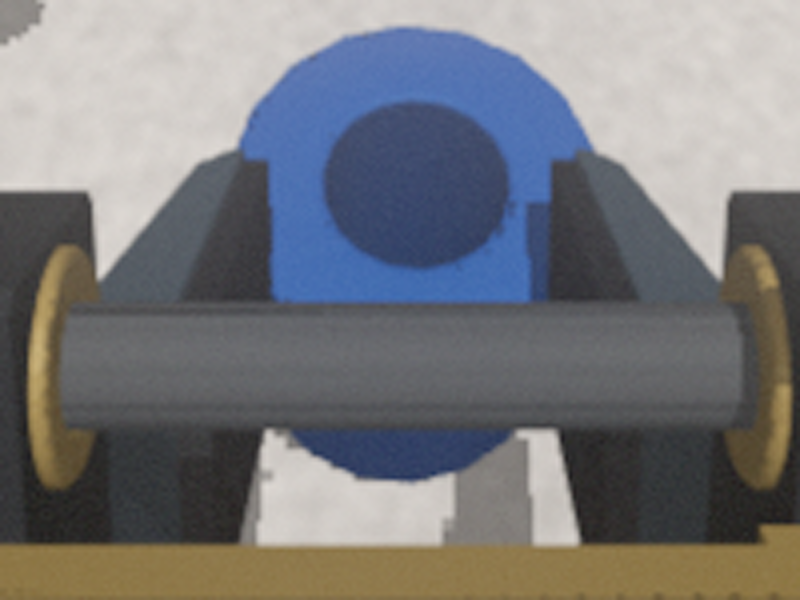

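View pics/s5d.png

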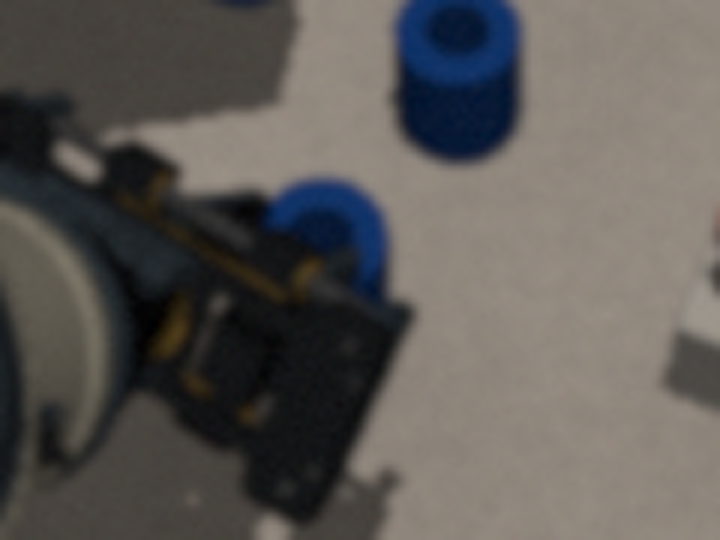

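View pics/s5e.png

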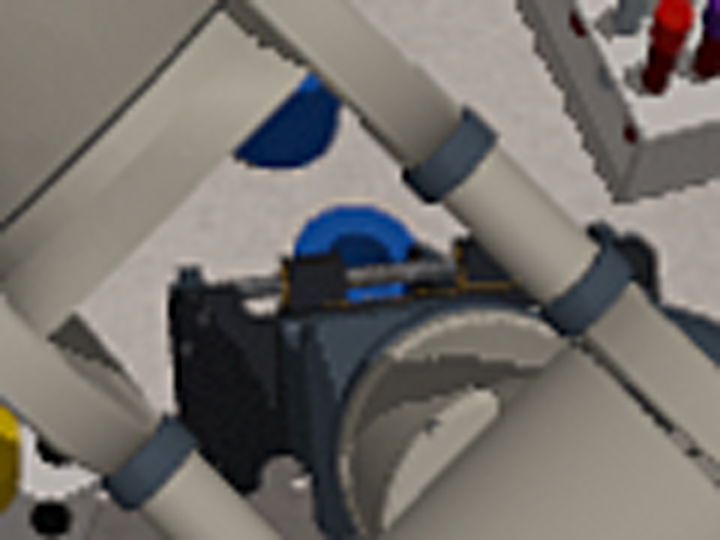

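```bash
python3 - <<'E'
from h import *
w=P("wrist"); s,R=tilt(); p=s["tool_pos"]
for x in (0,.008,.016):
  for z in (0,-.019,-.035,-.05):
    print(x,z,[proj(w,p+R@np.array([x,y,z])).round(0) for y in (-.0184,.0184)])
print([proj(w,X).round(0) for X in ([.6095,-.267,.065],[.6095,-.294,.065],[.6095,-.24,.065],[.6095,-.294,0],[.5825,-.267,.065],[.6365,-.267,.065])])
E
```

```text
t 8.0 p [ 0.6099 -0.2564  0.0407] q [-0.2538  0.6546  0.661   0.2647] F [-3.6 -2.1  6. ] w 0.0366 j [-0.79  0.98  1.02  0.52  1.7  -0.87]
x [-0.014  0.731  0.682] y [1.    0.003 0.018] z [ 0.011  0.682 -0.731]  lean 43.0  grasp [ 0.6096 -0.2694  0.0546]
0 0 [array([292., 268.]), array([349., 268.])]
0 -0.019 [array([289., 278.]), array([351., 278.])]
0 -0.035 [array([286., 288.]), array([354., 288.])]
0 -0.05 [array([283., 299.]), array([357., 299.])]
0.008 0 [array([291., 256.]), array([349., 256.])]
0.008 -0.019 [array([288., 265.]), array([352., 265.])]
0.008 -0.035 [array([286., 274.]), array([354., 274.])]
0.008 -0.05 [array([282., 284.]), array([357., 283.])]
0.016 0 [array([291., 244.]), array([349., 244.])]
0.016 -0.019 [array([288., 252.]), array([352., 251.])]
0.016 -0.035 [array([285., 259.]), array([355., 259.])]
0.016 -0.05 [array([282., 268.]), array([358., 268.])]
[array([320., 267.]), array([320., 313.]), array([320., 226.]), array([319., 342.]), array([272., 266.]), array([368., 267.])]
```

```bash
python3 -m handwheel '[{"gripper":0.3,"dx":0,"dy":0,"dz":0,"wx":0,"wy":0,"wz":0},{"gripper":0.1,"dx":0,"dy":0,"dz":0,"wx":0,"wy":0,"wz":0},{"gripper":0,"dx":0,"dy":0,"dz":0,"wx":0,"wy":0,"wz":0}]' 50; python3 - <<'E'
from h import *
a=P("scene")
p=np.array([0.6062,-0.2512,0.1103]);R=Rr.from_quat([-0.2859,0.6515,0.6475,0.273],scalar_first=True).as_matrix()
for x in (-.016,.016):
  for z in (0,-.019,-.038):
    print(x,z,[(((proj(a,p+R@np.array([x,y,z]))-[230,280]+.5)*5-.5)).round(0) for y in (.0456,-.0456)])
E
```

```text
clock: 8.25
tool_pos: [0.6101, -0.2564, 0.0404]
ee_rot: [-0.254, 0.655, 0.661, 0.265]
ft_force: [-0.3, -0.2, -0.1]
grip_width: 0.0529
-0.016 0 [array([392., 296.]), array([232., 197.])]
-0.016 -0.019 [array([374., 305.]), array([212., 204.])]
-0.016 -0.038 [array([355., 313.]), array([191., 210.])]
0.016 0 [array([419., 235.]), array([258., 137.])]
0.016 -0.019 [array([402., 242.]), array([238., 142.])]
0.016 -0.038 [array([384., 249.]), array([218., 148.])]
```

```bash
python3 -m handwheel '[{"gripper":0,"dx":0,"dy":0,"dz":0,"wx":0,"wy":0,"wz":0},{"gripper":0,"dx":0,"dy":0,"dz":0,"wx":0,"wy":0,"wz":0},{"gripper":0,"dx":0,"dy":0,"dz":0,"wx":0,"wy":0,"wz":0},{"gripper":0,"dx":0,"dy":0.006,"dz":-0.006,"wx":0,"wy":0,"wz":0},{"gripper":0,"dx":0,"dy":0.006,"dz":-0.007,"wx":0,"wy":0,"wz":0}]' 50
python3 - <<'E'
from h import *
tilt()
cv2.imwrite("pics/w6.png",bot.snapshot("wrist"))
crop(bot.snapshot("scene"),240,290,120,90,6,"pics/s6d.png")
E
```

```text
clock: 8.67
tool_pos: [0.6109, -0.2448, 0.027]
ee_rot: [-0.252, 0.655, 0.661, 0.265]
ft_force: [-1.4, 0.3, -0.4]
grip_width: 0.0869
t 8.6667 p [ 0.6109 -0.2448  0.027 ] q [-0.2523  0.655   0.6611  0.265 ] F [-1.4  0.3 -0.4] w 0.0869 j [-0.78  0.98  1.05  0.52  1.67 -0.88]
x [-0.015  0.732  0.681] y [1.    0.001 0.02 ] z [ 0.014  0.681 -0.732]  lean 42.9  grasp [ 0.6106 -0.2577  0.041 ]
```

View pics/w6.png

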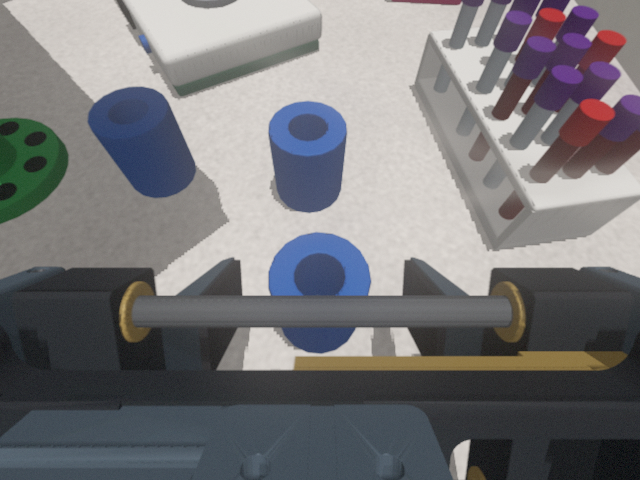

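View pics/s6d.png

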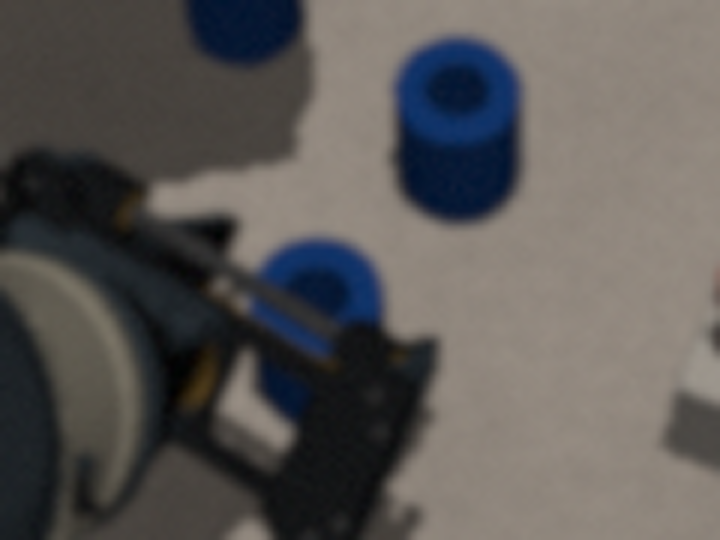

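```bash
python3 -m handwheel '[{"gripper":0,"dx":0,"dy":0.006,"dz":-0.006,"wx":0,"wy":1.2,"wz":0},{"gripper":0,"dx":-0.001,"dy":0.006,"dz":-0.006,"wx":0,"wy":0,"wz":0},{"gripper":0,"dx":-0.001,"dy":0.002,"dz":-0.002,"wx":0,"wy":0,"wz":0},{"gripper":0,"dx":0,"dy":0,"dz":0,"wx":0,"wy":0,"wz":0}]' 50
python3 - <<'E'
from h import *
tilt()
cv2.imwrite("pics/w7.png",bot.snapshot("wrist"))
E
```

```text
clock: 9.1
tool_pos: [0.6078, -0.227, 0.0101]
ee_rot: [-0.262, 0.658, 0.658, 0.257]
ft_force: [-0.5, 0.7, -0.7]
grip_width: 0.0916
t 9.1 p [ 0.6078 -0.227   0.0101] q [-0.2622  0.6575  0.6579  0.257 ] F [-0.5  0.7 -0.7] w 0.0916 j [-0.76  1.    1.07  0.52  1.64 -0.87]
x [0.002 0.73  0.683] y [ 1.     0.003 -0.007] z [-0.007  0.683 -0.73 ]  lean 43.1  grasp [ 0.6079 -0.24    0.024 ]
```

View pics/w7.png

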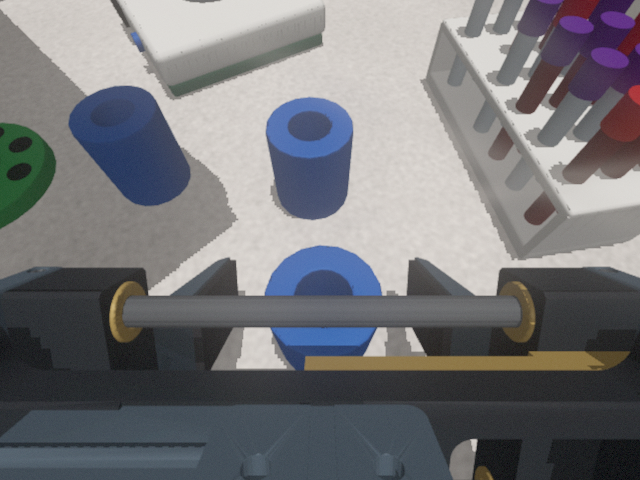

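```bash
python3 -m handwheel '[{"gripper":0.5,"dx":0,"dy":0,"dz":0,"wx":0,"wy":0,"wz":0},{"gripper":0.5,"dx":0,"dy":0,"dz":0,"wx":0,"wy":0,"wz":0},{"gripper":0.5,"dx":0,"dy":0,"dz":0,"wx":0,"wy":0,"wz":0},{"gripper":0.5,"dx":0,"dy":0,"dz":0,"wx":0,"wy":0,"wz":0},{"gripper":0.5,"dx":0,"dy":0,"dz":0,"wx":0,"wy":0,"wz":0}]' 40
python3 -m handwheel '[{"gripper":0.55,"dx":0,"dy":0,"dz":0,"wx":0,"wy":0,"wz":0},{"gripper":0.6,"dx":0,"dy":0,"dz":0,"wx":0,"wy":0,"wz":0},{"gripper":0.6,"dx":0,"dy":0,"dz":0,"wx":0,"wy":0,"wz":0},{"gripper":0.6,"dx":0,"dy":0,"dz":0,"wx":0,"wy":0,"wz":0},{"gripper":0.6,"dx":0,"dy":0,"dz":0,"wx":0,"wy":0,"wz":0}]' 40
python3 - <<'E'
from h import *
tilt()
cv2.imwrite("pics/w8.png",bot.snapshot("wrist"))
E
```

```text
clock: 9.57
tool_pos: [0.6082, -0.2282, 0.011]
ee_rot: [-0.261, 0.658, 0.658, 0.257]
ft_force: [-0.0, 0.2, -0.3]
grip_width: 0.0613
clock: 9.98
tool_pos: [0.6083, -0.2286, 0.0111]
ee_rot: [-0.261, 0.658, 0.658, 0.257]
ft_force: [-0.9, -0.2, 0.5]
grip_width: 0.0537
t 9.9833 p [ 0.6083 -0.2286  0.0111] q [-0.261   0.6578  0.658   0.2573] F [-0.9 -0.2  0.5] w 0.0537 j [-0.76  0.99  1.07  0.52  1.64 -0.87]
x [0.002 0.731 0.682] y [ 1.     0.002 -0.005] z [-0.005  0.682 -0.731]  lean 43.0  grasp [ 0.6084 -0.2415  0.025 ]
```

View pics/w8.png

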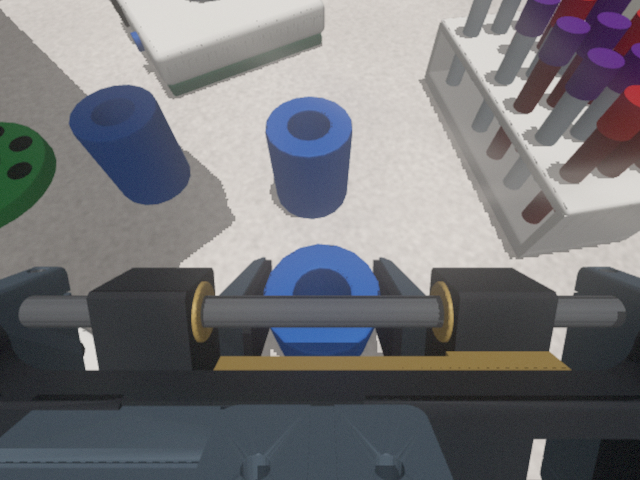

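```bash
python3 -m handwheel '[{"gripper":0.7,"dx":0,"dy":0,"dz":0.005,"wx":0,"wy":0,"wz":0},{"gripper":0.7,"dx":0,"dy":0,"dz":0.01,"wx":0,"wy":0,"wz":0},{"gripper":0.7,"dx":0,"dy":0,"dz":0.015,"wx":0,"wy":0,"wz":0},{"gripper":0.7,"dx":0,"dy":0,"dz":0.02,"wx":0,"wy":0,"wz":0},{"gripper":0.7,"dx":0,"dy":0,"dz":0.02,"wx":0,"wy":0,"wz":0}]' 40
```

```text
clock: 10.45
tool_pos: [0.6064, -0.2272, 0.0829]
ee_rot: [-0.264, 0.658, 0.657, 0.257]
ft_force: [-0.2, -0.7, -1.0]
grip_width: 0.0538
```

```bash
python3 -m handwheel '[{"gripper":0.7,"dx":0,"dy":0,"dz":0.03,"wx":0,"wy":0,"wz":0},{"gripper":0.7,"dx":0,"dy":0,"dz":0.03,"wx":0,"wy":0,"wz":0},{"gripper":0.7,"dx":0,"dy":0,"dz":0.03,"wx":0,"wy":0,"wz":0},{"gripper":0.7,"dx":0,"dy":0,"dz":0.03,"wx":0,"wy":0,"wz":0},{"gripper":0.7,"dx":0,"dy":0,"dz":0.02,"wx":0,"wy":0,"wz":0}]' 40
python3 - <<'E'
from h import *
tilt()
cv2.imwrite("pics/w9.png",bot.snapshot("wrist"))
E
```

```text
clock: 10.87
tool_pos: [0.6048, -0.2264, 0.2366]
ee_rot: [-0.263, 0.658, 0.658, 0.256]
ft_force: [0.3, 0.3, -0.8]
grip_width: 0.0536
t 10.8667 p [ 0.6048 -0.2264  0.2366] q [-0.2628  0.6578  0.6577  0.2562] F [ 0.3  0.3 -0.8] w 0.0536 j [-0.76  0.77  0.93  0.56  1.96 -0.68]
x [0.004 0.731 0.683] y [ 1.     0.003 -0.009] z [-0.009  0.683 -0.731]  lean 43.1  grasp [ 0.605  -0.2394  0.2504]
```

View pics/w9.png

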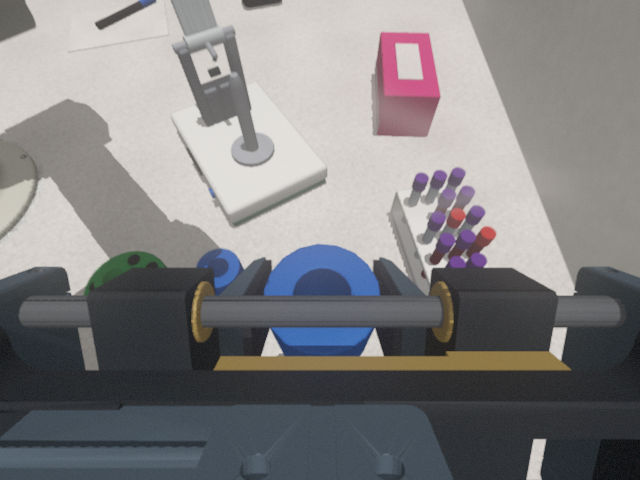

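```bash
python3 -m handwheel '[{"gripper":0.7,"dx":-0.01,"dy":0.03,"dz":0.002,"wx":0,"wy":0,"wz":0},{"gripper":0.7,"dx":-0.012,"dy":0.036,"dz":0.002,"wx":0,"wy":0,"wz":0},{"gripper":0.7,"dx":-0.012,"dy":0.036,"dz":0.002,"wx":0,"wy":0,"wz":0},{"gripper":0.7,"dx":-0.012,"dy":0.036,"dz":0.001,"wx":0,"wy":0,"wz":0},{"gripper":0.7,"dx":-0.012,"dy":0.036,"dz":0,"wx":0,"wy":0,"wz":0}]' 40
```

```text
clock: 11.33
tool_pos: [0.5469, -0.0543, 0.2539]
ee_rot: [-0.253, 0.66, 0.659, 0.257]
ft_force: [1.3, 0.4, -0.4]
grip_width: 0.0535
```

```bash
python3 -m handwheel '[{"gripper":0.7,"dx":-0.012,"dy":0.036,"dz":0,"wx":0,"wy":0,"wz":0},{"gripper":0.7,"dx":-0.012,"dy":0.036,"dz":0,"wx":0,"wy":0,"wz":0},{"gripper":0.7,"dx":-0.012,"dy":0.036,"dz":0,"wx":0,"wy":0,"wz":0},{"gripper":0.7,"dx":-0.01,"dy":0.03,"dz":0,"wx":0,"wy":0,"wz":0},{"gripper":0.7,"dx":0,"dy":0,"dz":0,"wx":0,"wy":0,"wz":0}]' 40; python3 -c "
from h import *
tilt()"
```

```text
clock: 11.75
tool_pos: [0.4928, 0.0959, 0.26]
ee_rot: [-0.252, 0.658, 0.661, 0.258]
ft_force: [1.0, -0.5, -1.4]
grip_width: 0.0529
t 11.75 p [0.4928 0.0959 0.26  ] q [-0.252   0.6583  0.6609  0.2578] F [ 1.  -0.5 -1.4] w 0.0529 j [-0.44  0.36  1.63  0.66  1.52 -0.61]
x [-0.006  0.74   0.672] y [1.    0.    0.009] z [ 0.006  0.672 -0.74 ]  lean 42.3  grasp [0.4927 0.0831 0.2741]
```

```bash
python3 -m handwheel '[{"gripper":0.7,"dx":0.002,"dy":0.008,"dz":-0.01,"wx":0.7,"wy":0.8,"wz":0},{"gripper":0.7,"dx":0,"dy":0,"dz":0,"wx":0,"wy":0,"wz":0}]' 40
cat >> h.py <<'E'
_R0=Rr.from_quat([-0.261,0.6578,0.658,0.2573],scalar_first=True).as_matrix()
_r=_R0.T@(np.array([.6084,-.2676,0])-np.array([.6083,-.2286,.0111])); _a=_R0.T@np.array([0,0,1.])
def sleeve():
    s=bot.state(); R=Rr.from_quat(s["ee_rot"],scalar_first=True).as_matrix()
    b=s["tool_pos"]+R@_r; ax=R@_a
    print("sleeve bottom est",b.round(4),"axis",ax.round(3),"to spindle dxy",(np.array([.4953,.068])-b[:2]).round(4)); return b,ax
E
python3 - <<'E'
from h import *
tilt(); b,ax=sleeve()
im=bot.snapshot("scene"); im2=bot.snapshot("side")
crop(im,270,150,120,100,6,"pics/s10a.png"); crop(im2,250,130,120,100,6,"pics/s10b.png")
cv2.imwrite("pics/w10.png",bot.snapshot("wrist"))
t=b+.065*ax
print([proj(P(n),t) for n in ("scene","side","wrist")],[proj(P(n),b) for n in ("scene","side","wrist")])
E
```

```text
clock: 11.92
tool_pos: [0.4939, 0.106, 0.2517]
ee_rot: [-0.26, 0.658, 0.659, 0.258]
ft_force: [0.2, -0.0, -2.7]
grip_width: 0.0533
t 11.9167 p [0.4939 0.106  0.2517] q [-0.26    0.6575  0.6586  0.2575] F [ 0.2 -0.  -2.7] w 0.0533 j [-0.43  0.38  1.64  0.67  1.51 -0.61]
x [-0.     0.732  0.681] y [ 1.     0.003 -0.003] z [-0.004  0.681 -0.732]  lean 42.9  grasp [0.494  0.0931 0.2656]
sleeve bottom est [0.4941 0.067  0.2406] axis [-0.002  0.001  1.   ] to spindle dxy [0.0012 0.001 ]
[array([330.91398168, 164.24856427]), array([306.03571189, 168.89886979]), array([316.81427452, 292.11709961])] [array([330.64411442, 184.14209285]), array([306.31204238, 188.15381592]), array([318.48000362, 330.30620769])]
```

View pics/s10a.png

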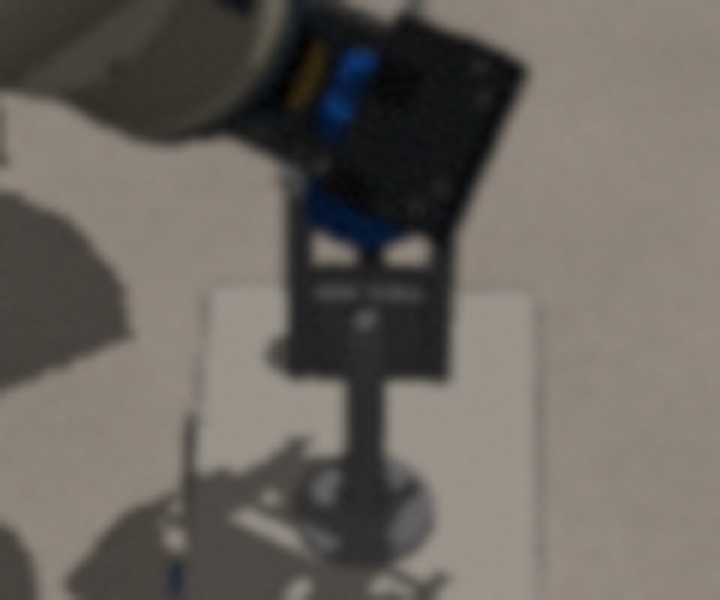

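View pics/s10b.png

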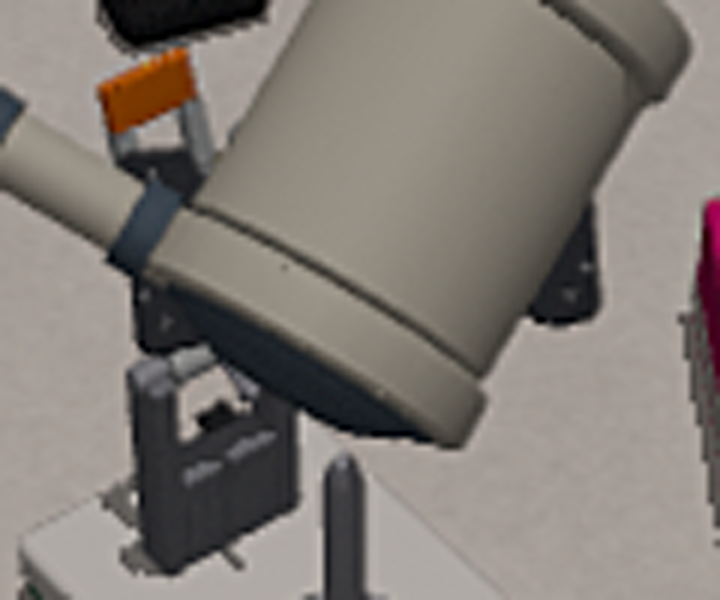

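View pics/w10.png

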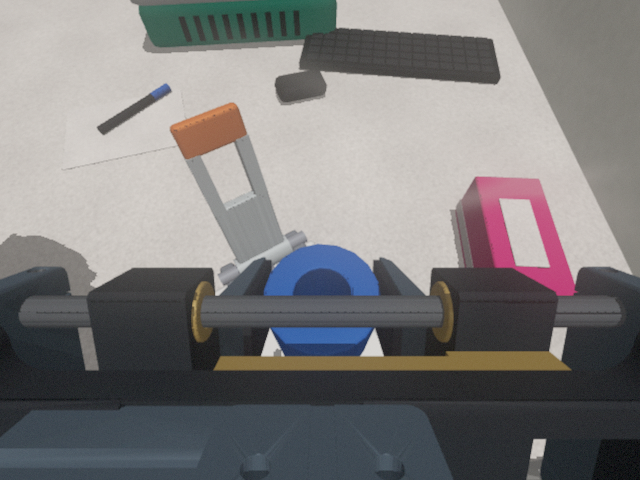

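```bash
python3 -m handwheel '[{"gripper":0.7,"dx":0.001,"dy":0.001,"dz":-0.02,"wx":0,"wy":0,"wz":0},{"gripper":0.7,"dx":0,"dy":0,"dz":-0.02,"wx":0,"wy":0,"wz":0},{"gripper":0.7,"dx":0,"dy":0,"dz":-0.015,"wx":0,"wy":0,"wz":0},{"gripper":0.7,"dx":0,"dy":0,"dz":0,"wx":0,"wy":0,"wz":0}]' 40
python3 - <<'E'
from h import *
tilt(); b,ax=sleeve()
im=bot.snapshot("scene"); crop(im,270,150,120,100,6,"pics/s11a.png")
crop(bot.snapshot("side"),250,150,120,100,6,"pics/s11b.png")
E
```

```text
clock: 12.4
tool_pos: [0.4995, 0.101, 0.1959]
ee_rot: [-0.256, 0.659, 0.658, 0.259]
ft_force: [0.2, 0.8, -0.8]
grip_width: 0.0538
t 12.4 p [0.4995 0.101  0.1959] q [-0.256   0.6588  0.6583  0.2591] F [ 0.2  0.8 -0.8] w 0.0538 j [-0.43  0.46  1.69  0.68  1.4  -0.69]
x [-0.001  0.735  0.678] y [ 1.    -0.002  0.004] z [ 0.004  0.678 -0.735]  lean 42.7  grasp [0.4994 0.0881 0.2099]
sleeve bottom est [0.4995 0.0619 0.185 ] axis [-0.009  0.005  1.   ] to spindle dxy [-0.0042  0.0061]
```

View pics/s11a.png

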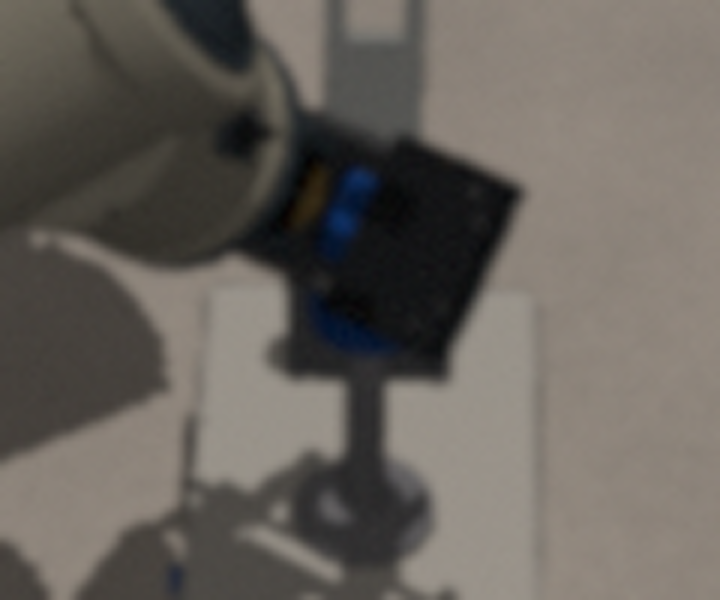

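View pics/s11b.png

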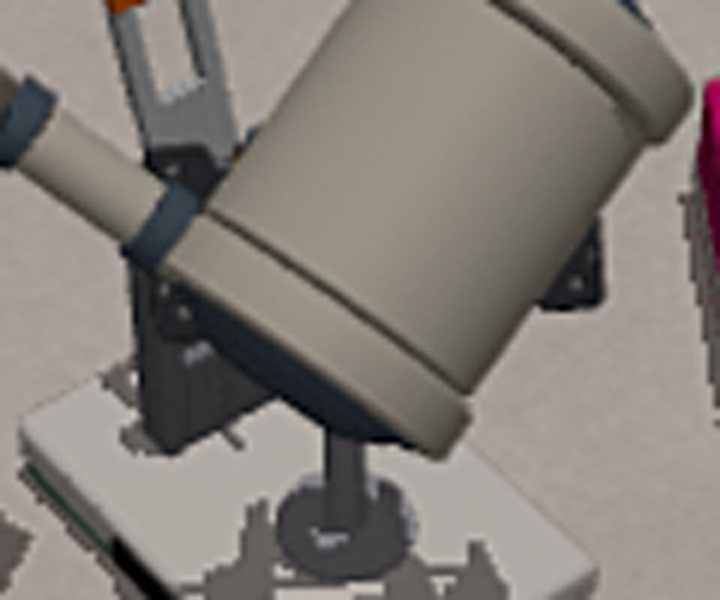

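```bash
python3 -m handwheel '[{"gripper":0.7,"dx":-0.0042,"dy":0.006,"dz":0,"wx":0.3,"wy":0.5,"wz":0},{"gripper":0.7,"dx":0,"dy":0,"dz":0,"wx":0,"wy":0,"wz":0}]' 40
python3 - <<'E'
from h import *
b,ax=sleeve()
E
```

```text
clock: 12.67
tool_pos: [0.4967, 0.1066, 0.1995]
ee_rot: [-0.26, 0.659, 0.656, 0.259]
ft_force: [0.8, 0.3, -1.8]
grip_width: 0.0537
sleeve bottom est [0.4966 0.0676 0.1884] axis [-0.003 -0.     1.   ] to spindle dxy [-0.0013  0.0004]
```

```bash
python3 -m handwheel '[{"gripper":0.7,"dx":-0.002,"dy":0.001,"dz":-0.008,"wx":0,"wy":0,"wz":0},{"gripper":0.7,"dx":-0.001,"dy":0.001,"dz":-0.005,"wx":0,"wy":0,"wz":0},{"gripper":0.7,"dx":0,"dy":0,"dz":0,"wx":0,"wy":0,"wz":0}]' 40
python3 - <<'E'
from h import *
b,ax=sleeve()
E
```

```text
clock: 12.92
tool_pos: [0.4941, 0.1086, 0.1869]
ee_rot: [-0.258, 0.659, 0.657, 0.26]
ft_force: [0.3, -0.7, -1.8]
grip_width: 0.0537
sleeve bottom est [0.4941 0.0695 0.1759] axis [-0.006  0.001  1.   ] to spindle dxy [ 0.0012 -0.0015]
```

```bash
python3 -m handwheel '[{"gripper":0.7,"dx":0.001,"dy":-0.0012,"dz":-0.004,"wx":0,"wy":0.3,"wz":0},{"gripper":0.7,"dx":0,"dy":0,"dz":-0.005,"wx":0,"wy":0,"wz":0},{"gripper":0.7,"dx":0,"dy":0,"dz":0,"wx":0,"wy":0,"wz":0}]' 40
python3 - <<'E'
from h import *
b,ax=sleeve()
E
```

```text
clock: 13.17
tool_pos: [0.4951, 0.1074, 0.1772]
ee_rot: [-0.26, 0.66, 0.656, 0.258]
ft_force: [-0.6, 0.1, -1.2]
grip_width: 0.0535
sleeve bottom est [0.495  0.0684 0.1661] axis [-0.     0.001  1.   ] to spindle dxy [ 0.0003 -0.0004]
```

```bash
python3 -m handwheel '[{"gripper":0.7,"dx":0,"dy":0,"dz":-0.005,"wx":0,"wy":0,"wz":0},{"gripper":0.7,"dx":0,"dy":0,"dz":-0.005,"wx":0,"wy":0,"wz":0},{"gripper":0.7,"dx":0,"dy":0,"dz":0,"wx":0,"wy":0,"wz":0}]' 40
python3 - <<'E'
from h import *
b,ax=sleeve()
E
```

```text
clock: 13.42
tool_pos: [0.4953, 0.1073, 0.1659]
ee_rot: [-0.26, 0.66, 0.656, 0.258]
ft_force: [-0.7, -0.1, -1.4]
grip_width: 0.0538
sleeve bottom est [0.4952 0.0683 0.1549] axis [-0.     0.001  1.   ] to spindle dxy [ 0.0001 -0.0003]
```

```bash
python3 -m handwheel '[{"gripper":0.7,"dx":0,"dy":0,"dz":-0.008,"wx":0,"wy":0,"wz":0},{"gripper":0.7,"dx":0,"dy":0,"dz":-0.008,"wx":0,"wy":0,"wz":0},{"gripper":0.7,"dx":0,"dy":0,"dz":-0.008,"wx":0,"wy":0,"wz":0},{"gripper":0.7,"dx":0,"dy":0,"dz":0,"wx":0,"wy":0,"wz":0}]' 40
python3 - <<'E'
from h import *
b,ax=sleeve()
E
```

```text
clock: 13.75
tool_pos: [0.4949, 0.1074, 0.1393]
ee_rot: [-0.26, 0.66, 0.656, 0.258]
ft_force: [-0.6, -0.5, -1.5]
grip_width: 0.0533
sleeve bottom est [0.4948 0.0684 0.1282] axis [0.    0.001 1.   ] to spindle dxy [ 0.0005 -0.0004]
```

```bash
python3 -m handwheel '[{"gripper":0.7,"dx":0.0004,"dy":0,"dz":-0.009,"wx":0,"wy":0,"wz":0},{"gripper":0.7,"dx":0,"dy":0,"dz":-0.009,"wx":0,"wy":0,"wz":0},{"gripper":0.7,"dx":0,"dy":0,"dz":-0.009,"wx":0,"wy":0,"wz":0},{"gripper":0.7,"dx":0,"dy":0,"dz":-0.009,"wx":0,"wy":0,"wz":0},{"gripper":0.7,"dx":0,"dy":0,"dz":0,"wx":0,"wy":0,"wz":0}]' 40
python3 - <<'E'
from h import *
b,ax=sleeve()
E
```

```text
clock: 14.17
tool_pos: [0.4949, 0.1075, 0.0988]
ee_rot: [-0.261, 0.66, 0.656, 0.257]
ft_force: [-0.7, -0.0, -1.6]
grip_width: 0.0534
sleeve bottom est [0.4948 0.0685 0.0878] axis [0.001 0.001 1.   ] to spindle dxy [ 0.0005 -0.0005]
```

```bash
python3 -m handwheel '[{"gripper":0.7,"dx":0,"dy":0,"dz":-0.009,"wx":0,"wy":0,"wz":0},{"gripper":0.7,"dx":0,"dy":0,"dz":-0.009,"wx":0,"wy":0,"wz":0},{"gripper":0.7,"dx":0,"dy":0,"dz":-0.009,"wx":0,"wy":0,"wz":0},{"gripper":0.7,"dx":0,"dy":0,"dz":0,"wx":0,"wy":0,"wz":0}]' 40
python3 - <<'E'
from h import *
b,ax=sleeve()
cv2.imwrite("pics/w12.png",bot.snapshot("wrist"))
crop(bot.snapshot("scene"),270,150,120,100,6,"pics/s12a.png")
E
```

```text
clock: 14.5
tool_pos: [0.495, 0.1074, 0.0687]
ee_rot: [-0.261, 0.66, 0.656, 0.257]
ft_force: [-0.3, 0.5, -2.0]
grip_width: 0.0532
sleeve bottom est [0.4949 0.0684 0.0577] axis [0.001 0.001 1.   ] to spindle dxy [ 0.0004 -0.0004]
```

View pics/w12.png

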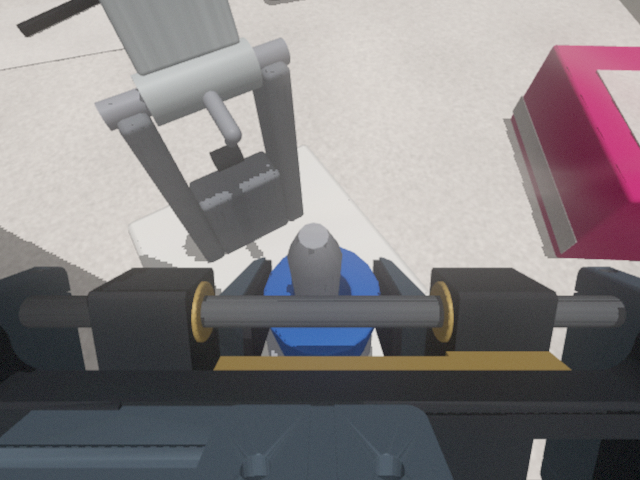

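View pics/s12a.png

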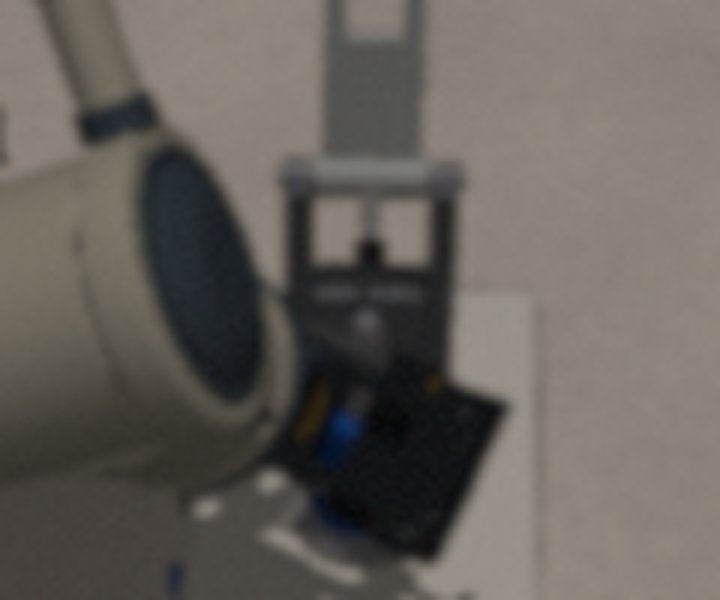

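The wrist view shows the spindle tip at (314,236), up through the blue sleeve. I'll lower it to contact in small steps.

```bash
python3 -m handwheel '[{"gripper":0.7,"dx":0,"dy":0,"dz":-0.003,"wx":0,"wy":0,"wz":0},{"gripper":0.7,"dx":0,"dy":0,"dz":-0.002,"wx":0,"wy":0,"wz":0},{"gripper":0.7,"dx":0,"dy":0,"dz":0,"wx":0,"wy":0,"wz":0}]' 40
python3 -c "
from h import *
sleeve()"
```

```text
clock: 14.85
tool_pos: [0.4955, 0.1074, 0.0652]
ee_rot: [-0.26, 0.659, 0.657, 0.258]
ft_force: [-1.0, 0.9, -1.2]
grip_width: 0.0537
sleeve bottom est [0.4954 0.0684 0.0542] axis [-0.     0.001  1.   ] to spindle dxy [-0.0001 -0.0004]
```

```bash
python3 -m handwheel '[{"gripper":0.7,"dx":0,"dy":0,"dz":-0.002,"wx":0,"wy":0,"wz":0},{"gripper":0.7,"dx":0,"dy":0,"dz":0,"wx":0,"wy":0,"wz":0}]' 40
python3 -c "
from h import *
sleeve()"
```

```text
clock: 15.02
tool_pos: [0.4955, 0.1074, 0.0634]
ee_rot: [-0.26, 0.659, 0.657, 0.258]
ft_force: [-2.0, 0.8, -2.1]
grip_width: 0.0535
sleeve bottom est [0.4954 0.0684 0.0523] axis [-0.001  0.001  1.   ] to spindle dxy [-0.0001 -0.0004]
```

```bash
python3 -m handwheel '[{"gripper":0.7,"dx":0,"dy":0,"dz":-0.002,"wx":0,"wy":0,"wz":0},{"gripper":0.7,"dx":0,"dy":0,"dz":0,"wx":0,"wy":0,"wz":0}]' 40;python3 -m handwheel '[{"gripper":0.7,"dx":0,"dy":0,"dz":-0.0015,"wx":0,"wy":0,"wz":0},{"gripper":0.7,"dx":0,"dy":0,"dz":0,"wx":0,"wy":0,"wz":0}]' 40
```

```text
clock: 15.18
tool_pos: [0.4955, 0.1074, 0.0614]
ee_rot: [-0.26, 0.659, 0.657, 0.258]
ft_force: [-0.9, 0.3, -2.4]
grip_width: 0.0535
clock: 15.35
tool_pos: [0.4956, 0.1076, 0.0612]
ee_rot: [-0.26, 0.659, 0.657, 0.259]
ft_force: [-1.8, 0.7, -3.1]
grip_width: 0.0536
```

```bash
python3 -m handwheel '[{"gripper":0.7,"dx":0,"dy":0,"dz":-0.002,"wx":0,"wy":0,"wz":0},{"gripper":0.7,"dx":0,"dy":0,"dz":0,"wx":0,"wy":0,"wz":0},{"gripper":0.7,"dx":0,"dy":0,"dz":0,"wx":0,"wy":0,"wz":0}]' 40;python3 -c "
from h import *
sleeve()"
```

```text
clock: 15.6
tool_pos: [0.4956, 0.1079, 0.0615]
ee_rot: [-0.261, 0.658, 0.657, 0.26]
ft_force: [-1.1, 0.6, -2.8]
grip_width: 0.0534
sleeve bottom est [0.4956 0.0689 0.0502] axis [-0.003 -0.004  1.   ] to spindle dxy [-0.0003 -0.0009]
```

```bash
python3 -m handwheel '[{"gripper":0.35,"dx":0,"dy":0,"dz":0,"wx":0,"wy":0,"wz":0},{"gripper":0.3,"dx":0,"dy":0,"dz":0,"wx":0,"wy":0,"wz":0},{"gripper":0.1,"dx":0,"dy":0,"dz":0,"wx":0,"wy":0,"wz":0},{"gripper":0,"dx":0,"dy":0,"dz":0,"wx":0,"wy":0,"wz":0},{"gripper":0,"dx":0,"dy":0,"dz":0,"wx":0,"wy":0,"wz":0}]' 40
python3 - <<'E'
from h import *
tilt()
cv2.imwrite("pics/w13.png",bot.snapshot("wrist"))
crop(bot.snapshot("scene"),270,150,120,100,6,"pics/s13a.png")
E
```

```text
clock: 16.02
tool_pos: [0.4967, 0.1076, 0.0612]
ee_rot: [-0.26, 0.659, 0.657, 0.26]
ft_force: [-0.9, -0.1, -0.0]
grip_width: 0.0812
t 16.0167 p [0.4967 0.1076 0.0612] q [-0.2598  0.6585  0.6565  0.2604] F [-0.9 -0.1 -0. ] w 0.0812 j [-0.42  0.68  1.8   0.75  1.15 -0.91]
x [0.002 0.729 0.684] y [ 1.    -0.003 -0.   ] z [ 0.002  0.684 -0.729]  lean 43.2  grasp [0.4967 0.0946 0.075 ]
```

View pics/w13.png

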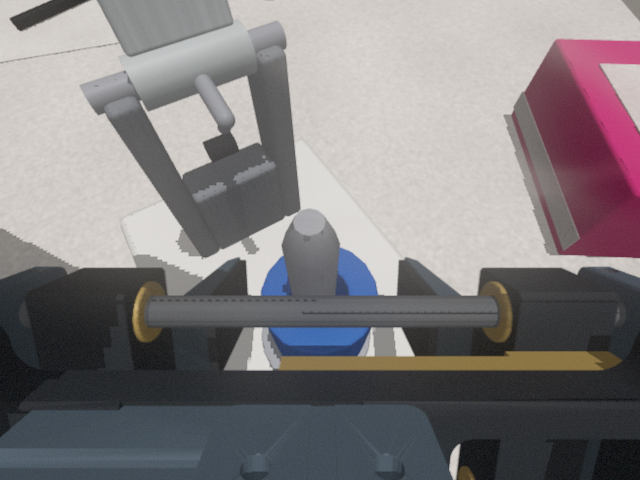

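View pics/s13a.png

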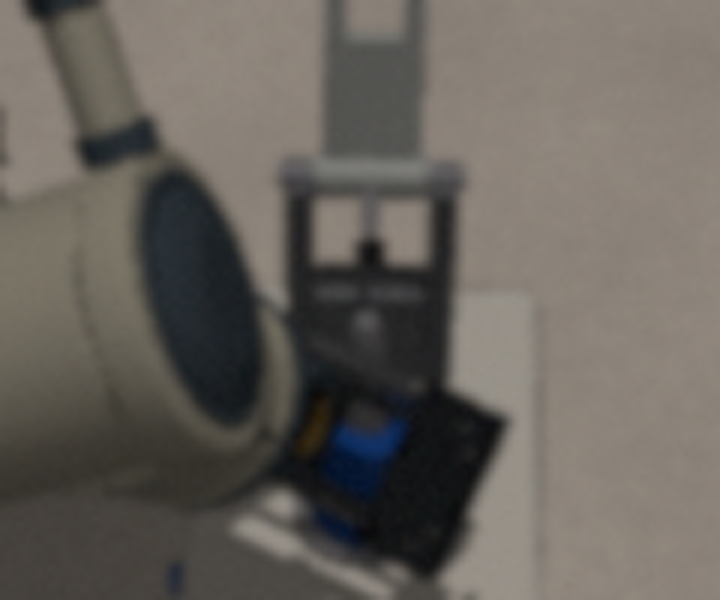

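```bash
python3 -m handwheel '[{"gripper":0,"dx":0,"dy":-0.009,"dz":0.010,"wx":0,"wy":0,"wz":0},{"gripper":0,"dx":-0.001,"dy":-0.018,"dz":0.019,"wx":0,"wy":0,"wz":0},{"gripper":0,"dx":0,"dy":-0.02,"dz":0.02,"wx":0,"wy":0,"wz":0},{"gripper":0,"dx":0,"dy":-0.026,"dz":0.026,"wx":0,"wy":0,"wz":0},{"gripper":0,"dx":0,"dy":-0.026,"dz":0.026,"wx":0,"wy":0,"wz":0}]' 40
python3 - <<'E'
from h import *
tilt()
cv2.imwrite("pics/w14.png",bot.snapshot("wrist"))
E
```

```text
clock: 16.53
tool_pos: [0.4906, 0.0107, 0.1622]
ee_rot: [-0.266, 0.658, 0.656, 0.257]
ft_force: [1.5, -0.8, 0.3]
grip_width: 0.0914
t 16.5333 p [0.4906 0.0107 0.1622] q [-0.2657  0.6576  0.6562  0.2574] F [ 1.5 -0.8  0.3] w 0.0914 j [-0.59  0.55  1.65  0.61  1.46 -0.82]
x [0.006 0.726 0.687] y [ 1.     0.003 -0.012] z [-0.01   0.687 -0.726]  lean 43.4  grasp [ 0.4908 -0.0023  0.176 ]
```

View pics/w14.png

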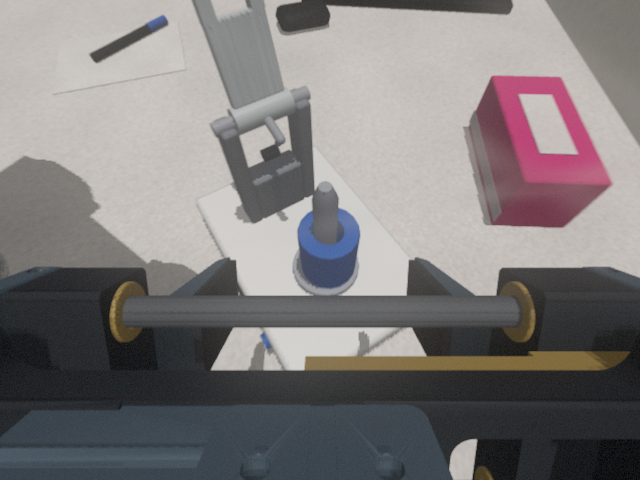

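```bash
python3 -m handwheel '[{"gripper":0,"dx":-0.002,"dy":-0.036,"dz":0.018,"wx":-7,"wy":0,"wz":0},{"gripper":0,"dx":-0.004,"dy":-0.036,"dz":0.018,"wx":-7,"wy":0,"wz":0},{"gripper":0,"dx":-0.005,"dy":-0.038,"dz":0,"wx":-7,"wy":0,"wz":0},{"gripper":0,"dx":-0.005,"dy":-0.038,"dz":0,"wx":-7,"wy":0,"wz":0},{"gripper":0,"dx":-0.005,"dy":-0.038,"dz":0,"wx":-7,"wy":0,"wz":0}]' 40
```

```text
clock: 17.0
tool_pos: [0.4728, -0.1852, 0.203]
ee_rot: [-0.048, 0.71, 0.701, 0.048]
ft_force: [-0.8, 0.7, 0.0]
grip_width: 0.0913
```

```bash
python3 -m handwheel '[{"gripper":0,"dx":-0.005,"dy":-0.038,"dz":0,"wx":-7,"wy":0,"wz":0},{"gripper":0,"dx":-0.005,"dy":-0.038,"dz":-0.01,"wx":-1,"wy":0,"wz":0},{"gripper":0,"dx":-0.005,"dy":-0.03,"dz":-0.02,"wx":0,"wy":0,"wz":0},{"gripper":0,"dx":0,"dy":0,"dz":0,"wx":0,"wy":0,"wz":0}]' 40
python3 - <<'E'
from h import *
tilt()
cv2.imwrite("pics/w15.png",bot.snapshot("wrist"))
E
```

```text
clock: 17.33
tool_pos: [0.4588, -0.2986, 0.1772]
ee_rot: [0.011, 0.709, 0.705, -0.005]
ft_force: [-0.3, -0.2, -2.3]
grip_width: 0.091
t 17.3333 p [ 0.4588 -0.2986  0.1772] q [ 0.0111  0.7095  0.7046 -0.0051] F [-0.3 -0.2 -2.3] w 0.091 j [-0.68  0.37  1.56 -0.01  1.19 -0.67]
x [ 0.007  1.    -0.023] y [ 1.    -0.007  0.009] z [ 0.008 -0.023 -1.   ]  lean 1.4  grasp [ 0.4587 -0.2982  0.1962]
```

View pics/w15.png

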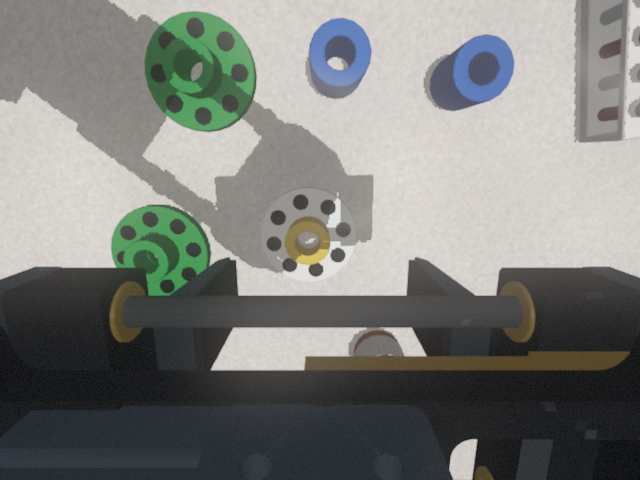

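```bash
python3 - <<'E'
from h import *
im=cv2.imread("pics/w15.png"); crop(im,250,180,120,110,6,"pics/w15c.png")
E
```

```text
(no output)
```

View pics/w15c.png

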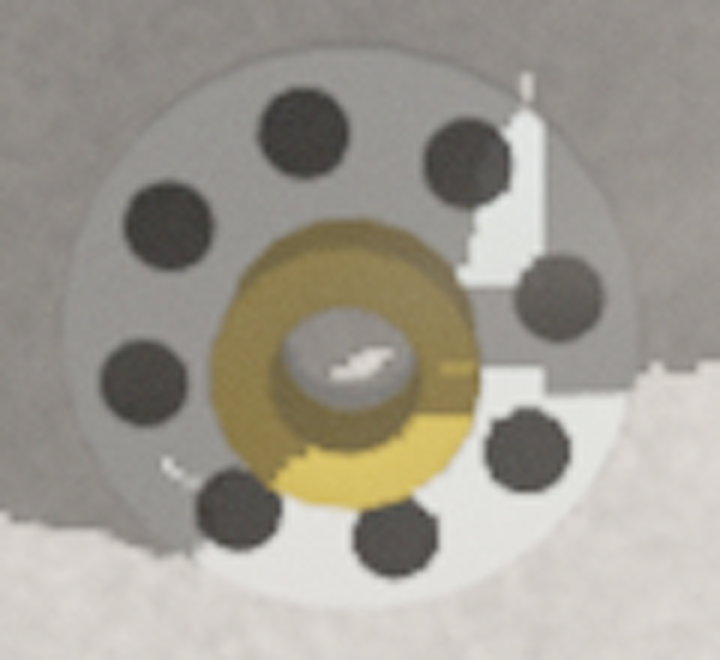

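```bash
python3 - <<'E'
from h import *
s=dict(ee_rot=np.array([0.0111,0.7095,0.7046,-0.0051]),tool_pos=np.array([0.4588,-0.2986,0.1772]))
w=wcam(s); 
print(onz(w,unc(250,180,6,345,379),.045),onz(w,unc(250,180,6,348.5,326.5),.014)); tilt()
E
```

```text
[ 0.44519146 -0.31553455  0.045     ] [ 0.44483155 -0.31350913  0.014     ]
t 17.3833 p [ 0.4595 -0.297   0.1785] q [ 0.0112  0.7097  0.7044 -0.0046] F [1.  0.6 0.5] w 0.0911 j [-0.67  0.37  1.56 -0.01  1.19 -0.66]
x [ 0.007  1.    -0.022] y [ 1.    -0.007  0.009] z [ 0.009 -0.022 -1.   ]  lean 1.4  grasp [ 0.4593 -0.2966  0.1975]
```

```bash
python3 -m handwheel '[{"gripper":0,"dx":-0.013,"dy":-0.018,"dz":-0.02,"wx":1.3,"wy":0.5,"wz":0},{"gripper":0,"dx":0,"dy":0,"dz":-0.03,"wx":0,"wy":0,"wz":0},{"gripper":0,"dx":0,"dy":0,"dz":-0.03,"wx":0,"wy":0,"wz":0},{"gripper":0,"dx":0,"dy":0,"dz":-0.02,"wx":0,"wy":0,"wz":0},{"gripper":0,"dx":0,"dy":0,"dz":0,"wx":0,"wy":0,"wz":0}]' 40
python3 - <<'E'
from h import *
tilt()
cv2.imwrite("pics/w16.png",bot.snapshot("wrist"))
E
```

```text
clock: 17.8
tool_pos: [0.4479, -0.314, 0.0781]
ee_rot: [0.002, 0.71, 0.704, 0.002]
ft_force: [-0.3, 0.9, -0.7]
grip_width: 0.0914
t 17.8 p [ 0.4479 -0.314   0.0781] q [0.0017 0.7101 0.7041 0.002 ] F [-0.3  0.9 -0.7] w 0.0914 j [-0.72  0.5   1.66  0.    0.98 -0.72]
x [0.009 1.    0.   ] y [ 1.    -0.009  0.005] z [ 0.005  0.    -1.   ]  lean 0.3  grasp [ 0.4478 -0.314   0.0971]
```

View pics/w16.png

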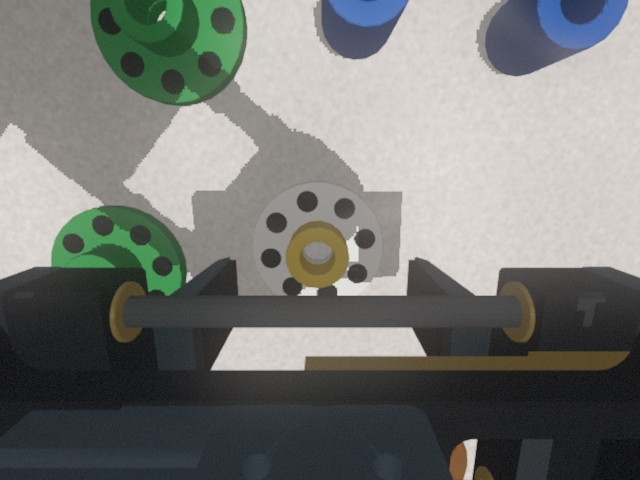

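```bash
python3 - <<'E'
from h import *
s=dict(ee_rot=np.array([0.0017,0.7101,0.7041,0.002]),tool_pos=np.array([0.4479,-0.314,0.0781]))
w=wcam(s); im=cv2.imread("pics/w16.png"); crop(im,240,170,160,130,5,"pics/w16c.png")
print(onz(w,(318,254.5),.045),proj(w,[.4475,-.3185,.045])); tilt()
E
```

```text
[ 0.44602021 -0.31322916  0.045     ] [320.08485695 261.31891683]
t 17.85 p [ 0.4484 -0.3143  0.0797] q [0.0022 0.7101 0.7041 0.002 ] F [-0.3 -0.4  0.3] w 0.091 j [-0.72  0.5   1.65  0.    0.98 -0.72]
x [ 0.008  1.    -0.   ] y [ 1.    -0.008  0.006] z [ 0.006 -0.    -1.   ]  lean 0.3  grasp [ 0.4483 -0.3143  0.0987]
```

View pics/w16c.png

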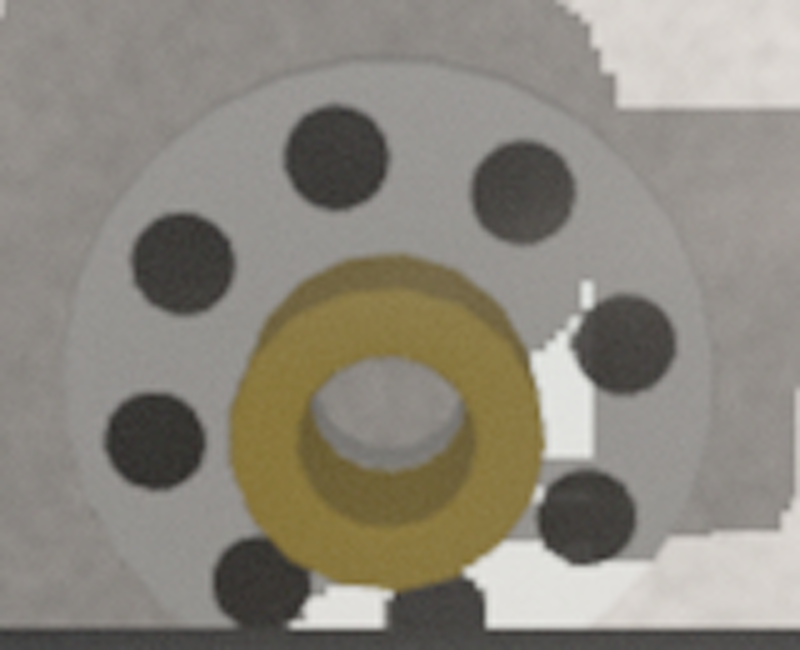

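```bash
python3 -m handwheel '[{"gripper":0,"dx":-0.0015,"dy":-0.0025,"dz":-0.02,"wx":0,"wy":0,"wz":0},{"gripper":0,"dx":0,"dy":0,"dz":-0.02,"wx":0,"wy":0,"wz":0},{"gripper":0,"dx":0,"dy":0,"dz":-0.017,"wx":0,"wy":0,"wz":0},{"gripper":0,"dx":0,"dy":0,"dz":0,"wx":0,"wy":0,"wz":0}]' 40
python3 - <<'E'
from h import *
tilt()
cv2.imwrite("pics/w17.png",bot.snapshot("wrist"))
crop(bot.snapshot("side"),240,310,120,90,6,"pics/s17.png")
E
```

```text
clock: 18.18
tool_pos: [0.451, -0.3174, 0.0277]
ee_rot: [0.006, 0.71, 0.705, 0.003]
ft_force: [-0.5, 1.0, -0.4]
grip_width: 0.0909
t 18.1833 p [ 0.451  -0.3174  0.0277] q [0.0061 0.7095 0.7046 0.0028] F [-0.5  1.  -0.4] w 0.0909 j [-0.72  0.58  1.7   0.01  0.85 -0.72]
x [ 0.007  1.    -0.005] y [ 1.    -0.007  0.013] z [ 0.013 -0.005 -1.   ]  lean 0.8  grasp [ 0.4508 -0.3173  0.0467]
```

View pics/w17.png

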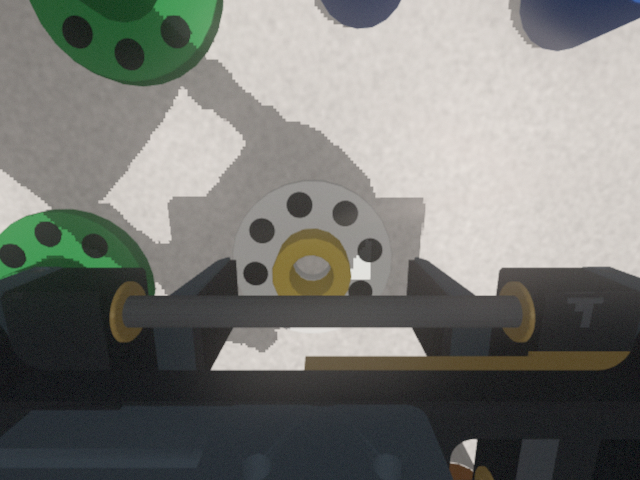

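View pics/s17.png

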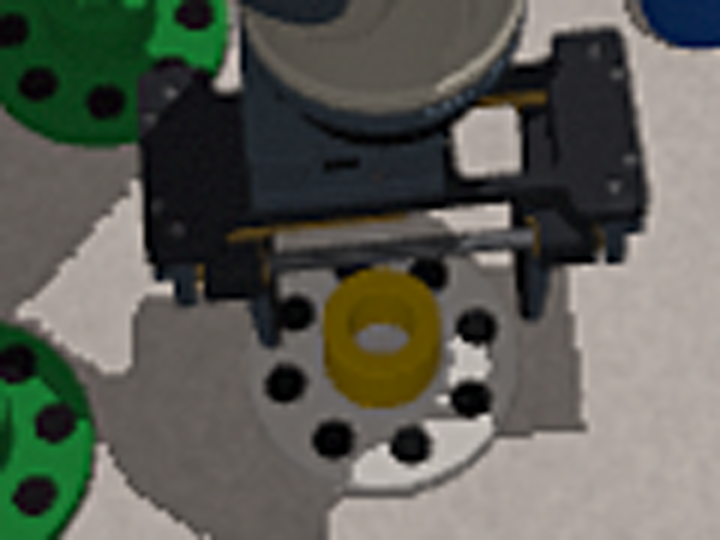

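```bash
python3 - <<'E'
from h import *
b=P("side")
for z in (.028,.047,.066): print(z,[(((proj(b,[x,-.317,z])-[240,310]+.5)*6-.5)).round(0) for x in (.4054,.4966)])
E
python3 -m handwheel '[{"gripper":0,"dx":-0.0045,"dy":0.0005,"dz":-0.008,"wx":0.3,"wy":0.7,"wz":0},{"gripper":0,"dx":0,"dy":0,"dz":-0.01,"wx":0,"wy":0,"wz":0},{"gripper":0,"dx":0,"dy":0,"dz":0,"wx":0,"wy":0,"wz":0}]' 40; python3 -c "
from h import *
tilt()"
```

```text
0.028 [array([278., 347.]), array([506., 323.])]
0.047 [array([276., 325.]), array([507., 301.])]
0.066 [array([274., 303.]), array([508., 279.])]
clock: 18.53
tool_pos: [0.4495, -0.3192, 0.015]
ee_rot: [0.004, 0.709, 0.705, 0.0]
ft_force: [-0.2, 1.0, -0.1]
grip_width: 0.0913
t 18.5333 p [ 0.4495 -0.3192  0.015 ] q [3.900e-03 7.093e-01 7.049e-01 3.000e-04] F [-0.2  1.  -0.1] w 0.0913 j [-0.73  0.6   1.7   0.    0.83 -0.72]
x [ 0.006  1.    -0.005] y [ 1.    -0.006  0.006] z [ 0.006 -0.005 -1.   ]  lean 0.5  grasp [ 0.4494 -0.3191  0.034 ]
```

```bash
python3 - <<'E'
from h import *
cv2.imwrite("pics/w18.png",bot.snapshot("wrist")); tilt()
E
```

```text
t 18.5833 p [ 0.4497 -0.3194  0.0156] q [4.200e-03 7.093e-01 7.049e-01 3.000e-04] F [0.6 0.6 0.1] w 0.0909 j [-0.73  0.6   1.7   0.    0.83 -0.72]
x [ 0.006  1.    -0.005] y [ 1.    -0.006  0.006] z [ 0.006 -0.005 -1.   ]  lean 0.5  grasp [ 0.4496 -0.3193  0.0346]
```

View pics/w18.png

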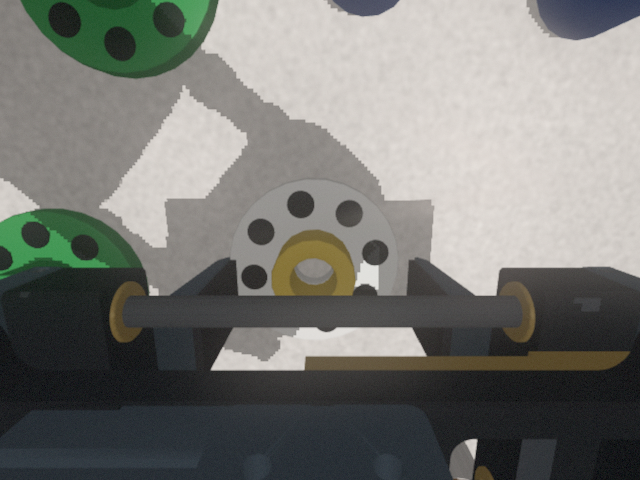

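```bash
python3 -m handwheel '[{"gripper":0,"dx":-0.006,"dy":0.001,"dz":0,"wx":0.3,"wy":0.3,"wz":0},{"gripper":0,"dx":0,"dy":0,"dz":-0.01,"wx":0,"wy":0,"wz":0},{"gripper":0,"dx":0,"dy":0,"dz":-0.01,"wx":0,"wy":0,"wz":0},{"gripper":0,"dx":0,"dy":0,"dz":0,"wx":0,"wy":0,"wz":0}]' 40
python3 - <<'E'
from h import *
cv2.imwrite("pics/w19.png",bot.snapshot("wrist")); tilt()
crop(bot.snapshot("side"),240,310,120,90,6,"pics/s19.png")
E
```

```text
clock: 18.92
tool_pos: [0.4435, -0.3189, -0.005]
ee_rot: [0.001, 0.709, 0.705, 0.0]
ft_force: [-1.4, 0.8, -0.7]
grip_width: 0.0911
t 18.9667 p [ 0.4437 -0.319  -0.0044] q [1.100e-03 7.094e-01 7.048e-01 4.000e-04] F [-0.4  0.2 -0. ] w 0.0912 j [-0.73  0.63  1.72  0.    0.79 -0.73]
x [ 0.006  1.    -0.001] y [ 1.    -0.006  0.002] z [ 0.002 -0.001 -1.   ]  lean 0.1  grasp [ 0.4437 -0.319   0.0146]
```

View pics/w19.png

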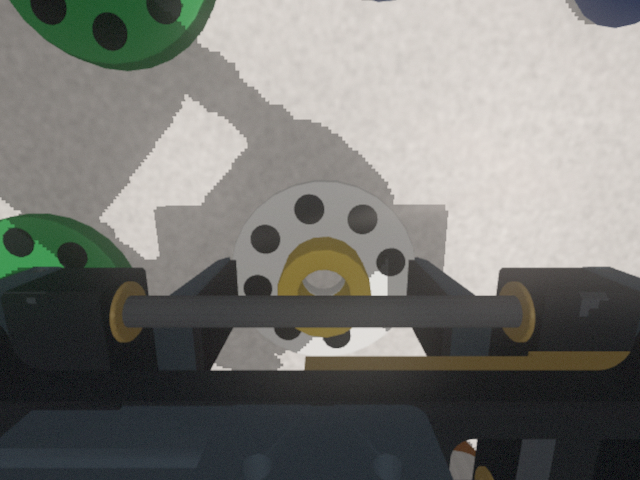

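View pics/s19.png

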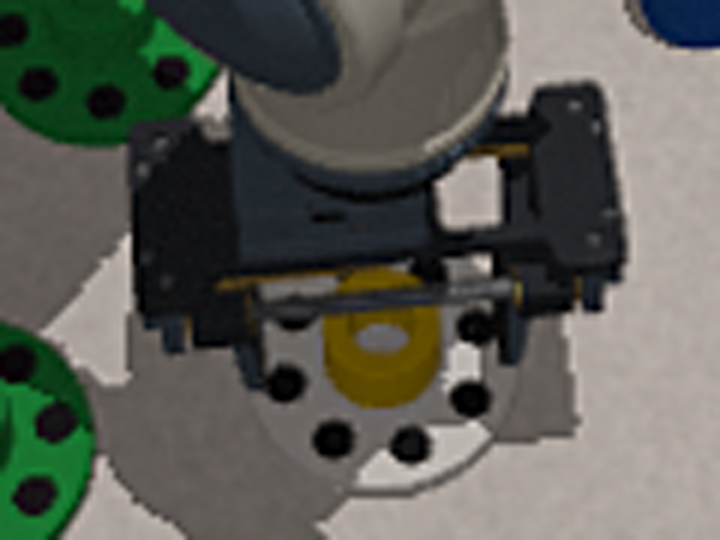

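```bash
python3 -m handwheel '[{"gripper":0,"dx":0.001,"dy":0,"dz":-0.007,"wx":0,"wy":0,"wz":0},{"gripper":0,"dx":0,"dy":0,"dz":-0.005,"wx":0,"wy":0,"wz":0},{"gripper":0,"dx":0,"dy":0,"dz":0,"wx":0,"wy":0,"wz":0}]' 40
python3 - <<'E'
from h import *
tilt()
crop(bot.snapshot("side"),240,310,120,90,6,"pics/s20.png")
E
```

```text
clock: 19.27
tool_pos: [0.4454, -0.3194, -0.0168]
ee_rot: [0.002, 0.709, 0.705, 0.0]
ft_force: [-1.7, 1.2, 0.1]
grip_width: 0.0912
t 19.2667 p [ 0.4454 -0.3194 -0.0168] q [1.800e-03 7.094e-01 7.048e-01 4.000e-04] F [-1.7  1.2  0.1] w 0.0912 j [-0.73  0.65  1.72  0.    0.76 -0.73]
x [ 0.006  1.    -0.002] y [ 1.    -0.006  0.003] z [ 0.003 -0.002 -1.   ]  lean 0.2  grasp [ 0.4454 -0.3194  0.0022]
```

View pics/s20.png

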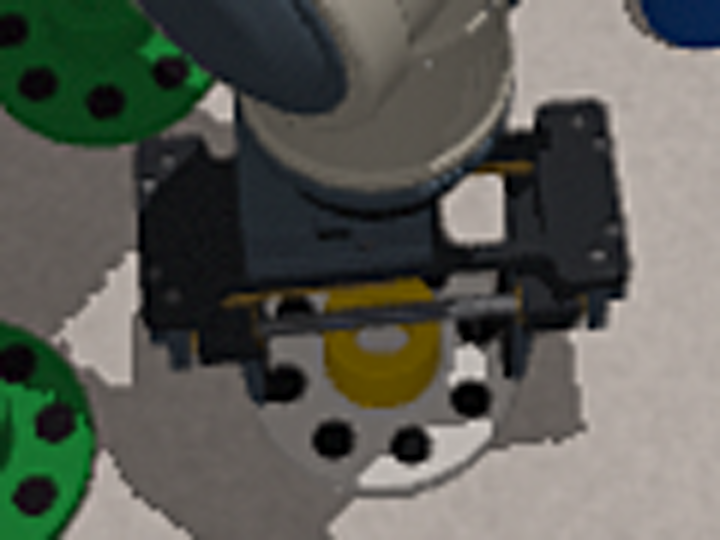

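```bash
python3 -m handwheel '[{"gripper":0.55,"dx":0,"dy":0,"dz":0,"wx":0,"wy":0,"wz":0},{"gripper":0.55,"dx":0,"dy":0,"dz":0,"wx":0,"wy":0,"wz":0},{"gripper":0.55,"dx":0,"dy":0,"dz":0,"wx":0,"wy":0,"wz":0},{"gripper":0.55,"dx":0,"dy":0,"dz":0,"wx":0,"wy":0,"wz":0},{"gripper":0.55,"dx":0,"dy":0,"dz":0,"wx":0,"wy":0,"wz":0}]' 40
python3 -m handwheel '[{"gripper":0.7,"dx":0,"dy":0,"dz":0,"wx":0,"wy":0,"wz":0},{"gripper":0.7,"dx":0,"dy":0,"dz":0,"wx":0,"wy":0,"wz":0},{"gripper":0.7,"dx":0,"dy":0,"dz":0,"wx":0,"wy":0,"wz":0},{"gripper":0.7,"dx":0,"dy":0,"dz":0,"wx":0,"wy":0,"wz":0},{"gripper":0.7,"dx":0,"dy":0,"dz":0,"wx":0,"wy":0,"wz":0}]' 40
python3 - <<'E'
from h import *
tilt()
cv2.imwrite("pics/w21.png",bot.snapshot("wrist"))
E
```

```text
clock: 19.73
tool_pos: [0.4458, -0.3196, -0.0161]
ee_rot: [0.002, 0.709, 0.705, 0.0]
ft_force: [0.3, 0.2, 0.3]
grip_width: 0.0608
clock: 20.15
tool_pos: [0.4457, -0.3196, -0.0159]
ee_rot: [0.002, 0.709, 0.705, 0.0]
ft_force: [0.2, 1.2, 0.0]
grip_width: 0.0465
t 20.15 p [ 0.4457 -0.3196 -0.0159] q [2.200e-03 7.093e-01 7.049e-01 5.000e-04] F [0.2 1.2 0. ] w 0.0465 j [-0.73  0.65  1.72  0.    0.76 -0.73]
x [ 0.006  1.    -0.002] y [ 1.    -0.006  0.004] z [ 0.004 -0.002 -1.   ]  lean 0.3  grasp [ 0.4457 -0.3195  0.0031]
```

View pics/w21.png

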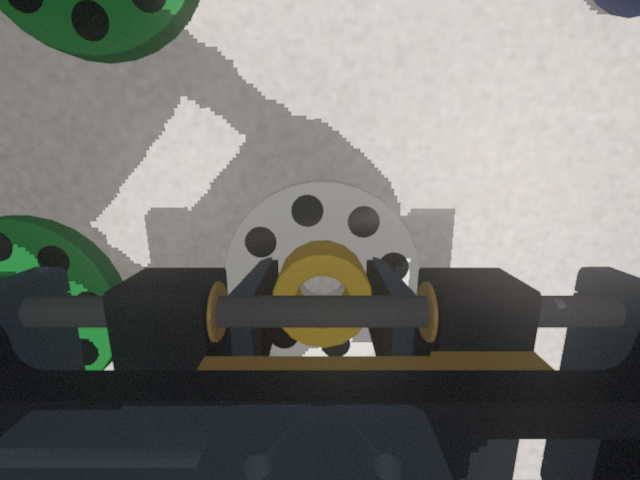

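```bash
python3 -m handwheel '[{"gripper":0.7,"dx":0,"dy":0,"dz":0,"wx":0,"wy":0,"wz":0},{"gripper":0.7,"dx":0,"dy":0,"dz":0,"wx":0,"wy":0,"wz":0}]' 40; python3 -m handwheel '[{"gripper":0.7,"dx":0,"dy":0,"dz":0.004,"wx":0,"wy":0,"wz":0},{"gripper":0.7,"dx":0,"dy":0,"dz":0.006,"wx":0,"wy":0,"wz":0},{"gripper":0.7,"dx":0,"dy":0,"dz":0.01,"wx":0,"wy":0,"wz":0},{"gripper":0.7,"dx":0,"dy":0,"dz":0.01,"wx":0,"wy":0,"wz":0}]' 40
python3 - <<'E'
from h import *
tilt()
cv2.imwrite("pics/w22.png",bot.snapshot("wrist"))
crop(bot.snapshot("side"),240,290,120,90,6,"pics/s22.png")
E
```

```text
clock: 20.37
tool_pos: [0.4458, -0.3196, -0.0159]
ee_rot: [0.002, 0.709, 0.705, 0.0]
ft_force: [0.2, 0.3, -0.8]
grip_width: 0.0466
clock: 20.7
tool_pos: [0.4444, -0.3184, 0.0145]
ee_rot: [0.0, 0.709, 0.705, 0.0]
ft_force: [-0.7, -0.0, -2.5]
grip_width: 0.0467
t 20.7 p [ 0.4444 -0.3184  0.0145] q [1.000e-04 7.093e-01 7.049e-01 4.000e-04] F [-0.7 -0.  -2.5] w 0.0467 j [-0.73  0.6   1.71  0.    0.84 -0.73]
x [0.006 1.    0.   ] y [ 1.    -0.006  0.001] z [ 0.001  0.    -1.   ]  lean 0.0  grasp [ 0.4444 -0.3184  0.0335]
```

View pics/w22.png

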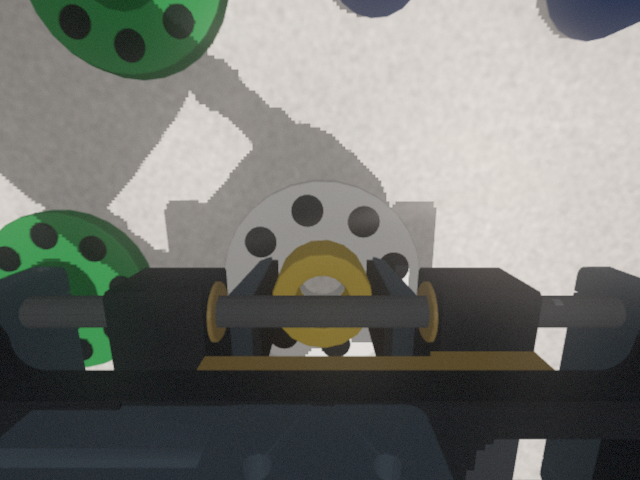

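View pics/s22.png

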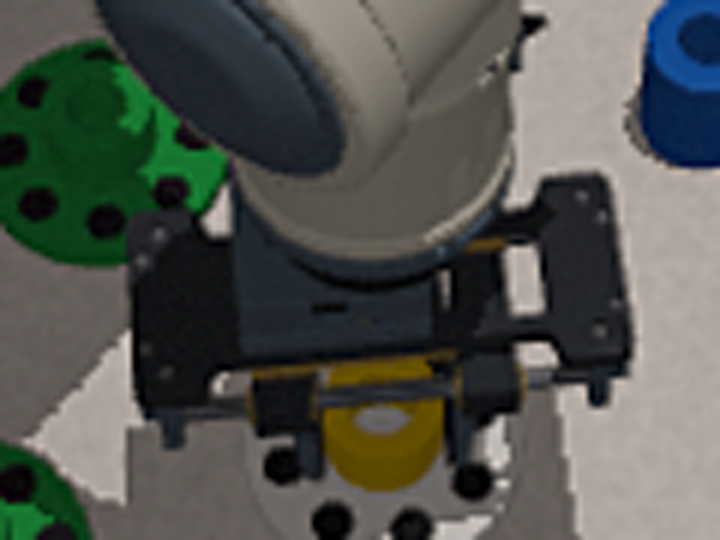

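```bash
python3 -m handwheel '[{"gripper":0.7,"dx":0,"dy":0,"dz":0.025,"wx":0,"wy":0,"wz":0},{"gripper":0.7,"dx":0,"dy":0,"dz":0.03,"wx":0,"wy":0,"wz":0},{"gripper":0.7,"dx":0,"dy":0,"dz":0.03,"wx":0,"wy":0,"wz":0},{"gripper":0.7,"dx":0.003,"dy":0.01,"dz":0.03,"wx":0,"wy":0,"wz":0},{"gripper":0.7,"dx":0.005,"dy":0.025,"dz":0.03,"wx":0,"wy":0,"wz":0}]' 40
```

```text
clock: 21.22
tool_pos: [0.4496, -0.2839, 0.1619]
ee_rot: [-0.002, 0.71, 0.704, -0.0]
ft_force: [0.9, -0.3, -3.1]
grip_width: 0.0469
```

```bash
python3 -m handwheel '[{"gripper":0.7,"dx":0.005,"dy":0.032,"dz":0.025,"wx":0,"wy":0,"wz":0},{"gripper":0.7,"dx":0.005,"dy":0.034,"dz":0.01,"wx":0,"wy":0,"wz":0},{"gripper":0.7,"dx":0.006,"dy":0.034,"dz":0,"wx":0,"wy":0,"wz":0},{"gripper":0.7,"dx":0.006,"dy":0.034,"dz":0,"wx":0,"wy":0,"wz":0},{"gripper":0.7,"dx":0.006,"dy":0.034,"dz":0,"wx":0,"wy":0,"wz":0}]' 40; python3 -c "
from h import *
tilt()"
```

```text
clock: 21.63
tool_pos: [0.4804, -0.1136, 0.2075]
ee_rot: [0.005, 0.712, 0.702, 0.002]
ft_force: [1.3, -0.6, -2.5]
grip_width: 0.0466
t 21.6333 p [ 0.4804 -0.1136  0.2075] q [0.0053 0.7124 0.7017 0.0018] F [ 1.3 -0.6 -2.5] w 0.0466 j [-0.35  0.27  1.63 -0.    1.23 -0.34]
x [ 0.015  1.    -0.005] y [ 1.    -0.015  0.01 ] z [ 0.01  -0.005 -1.   ]  lean 0.6  grasp [ 0.4802 -0.1135  0.2265]
```

```bash
python3 -m handwheel '[{"gripper":0.7,"dx":0.005,"dy":0.032,"dz":0,"wx":0.3,"wy":0.5,"wz":0.5},{"gripper":0.7,"dx":0.005,"dy":0.032,"dz":0,"wx":0,"wy":0,"wz":0},{"gripper":0.7,"dx":0.003,"dy":0.025,"dz":0,"wx":0,"wy":0,"wz":0},{"gripper":0.7,"dx":0,"dy":0,"dz":0,"wx":0,"wy":0,"wz":0},{"gripper":0.7,"dx":0,"dy":0,"dz":0,"wx":0,"wy":0,"wz":0}]' 40
python3 - <<'E'
from h import *
cv2.imwrite("pics/w23.png",bot.snapshot("wrist"))
tilt()
crop(bot.snapshot("scene"),250,120,160,120,5,"pics/s23.png")
E
```

```text
clock: 22.05
tool_pos: [0.4928, -0.0136, 0.209]
ee_rot: [0.001, 0.707, 0.707, 0.002]
ft_force: [1.0, -1.2, -2.7]
grip_width: 0.0466
t 22.1 p [ 0.4928 -0.0139  0.209 ] q [6.000e-04 7.075e-01 7.067e-01 1.800e-03] F [ 0.3  1.  -2.7] w 0.0466 j [-0.15  0.27  1.62  0.    1.25 -0.15]
x [0.001 1.    0.002] y [ 1.    -0.001  0.003] z [ 0.003  0.002 -1.   ]  lean 0.2  grasp [ 0.4927 -0.0139  0.228 ]
```

View pics/w23.png

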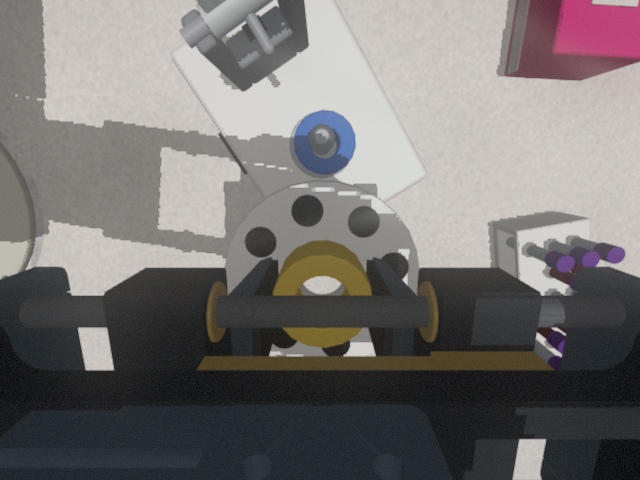

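View pics/s23.png

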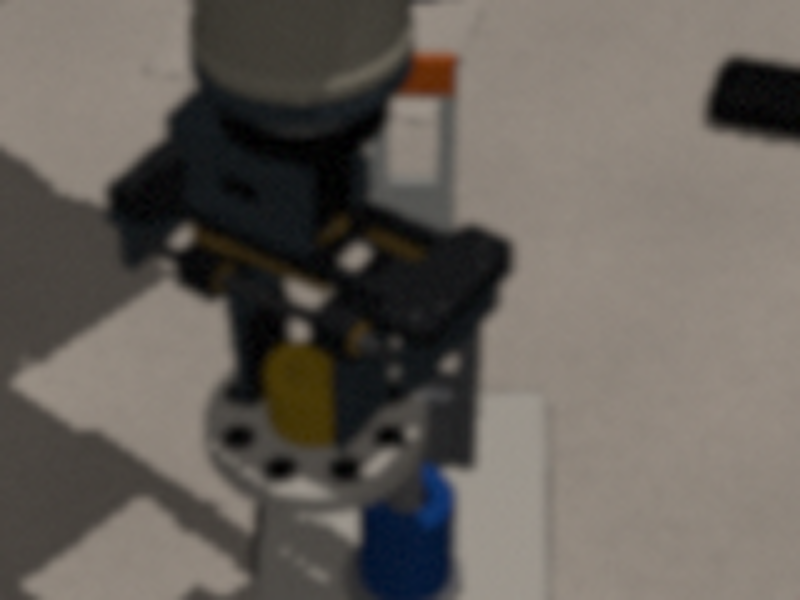

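```bash
python3 - <<'E'
import cv2
from h import crop
im=cv2.imread("pics/w23.png"); crop(im,280,95,90,90,8,"pics/w23a.png"); crop(im,215,170,220,190,3.6,"pics/w23b.png")
E
```

```text
(no output)
```

View pics/w23a.png

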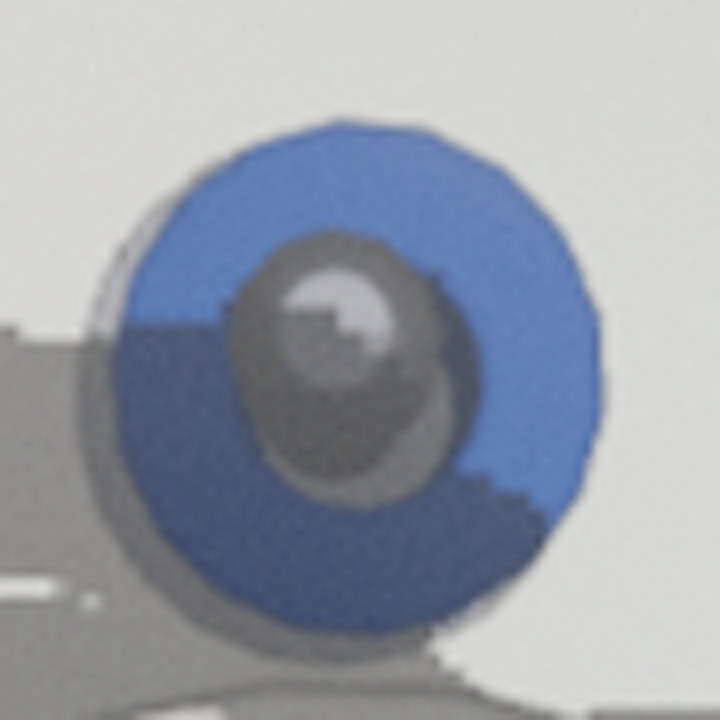

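View pics/w23b.png

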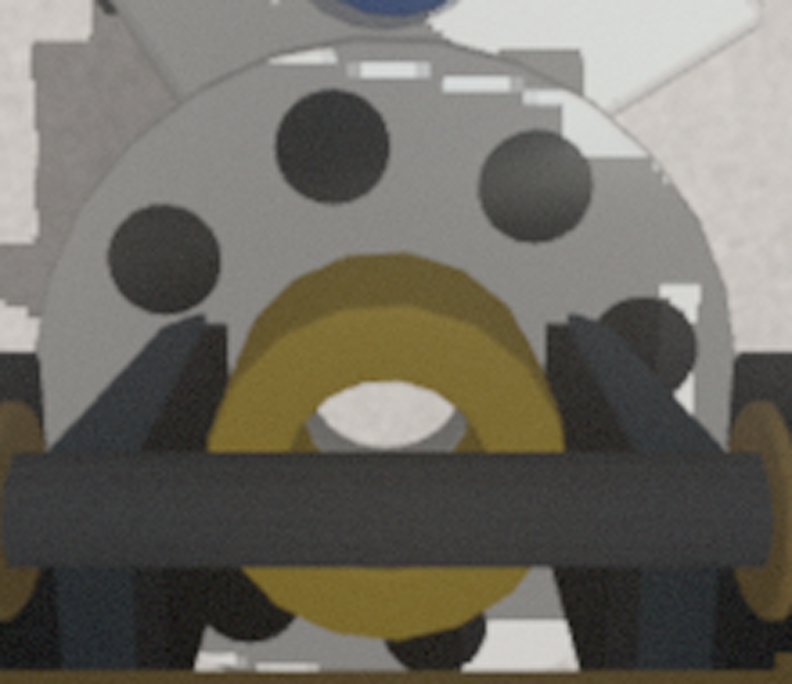

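```bash
python3 - <<'E'
from h import *
s=dict(ee_rot=np.array([6e-4,.7075,.7067,1.8e-3]),tool_pos=np.array([.4928,-.0139,.209]))
w=wcam(s)
tip=onz(w,unc(280,95,8,338,328),.172); sl=onz(w,unc(280,95,8,358,377),.115)
hub=onz(w,unc(215,170,3.6,386,472),.209+.0609)
print(tip,sl,hub,"need",tip-hub,sl-hub)
# disc rim top-plane check: fit centre from top point & width
dt=onz(w,unc(215,170,3.6,386,38),.209+.0159+.014); dl=onz(w,unc(215,170,3.6,40,350),.209+.0299); dr=onz(w,unc(215,170,3.6,735,350),.209+.0299)
print(dt,dl,dr, "disc centre y",dt[1]-.055, (dl[0]+dr[0])/2, dr[0]-dl[0]); st()
E
```

```text
[0.49393949 0.07113261 0.172     ] [0.49625866 0.07046031 0.115     ] [ 0.49340221 -0.00955203  0.2699    ] need [ 0.00053729  0.08068464 -0.0979    ] [ 0.00285646  0.08001234 -0.1549    ]
[0.49367051 0.04401517 0.2389    ] [ 0.44075686 -0.00261458  0.2389    ] [ 0.54686118 -0.00305653  0.2389    ] disc centre y -0.01098482746956704 0.4938090233699627 0.1061043210317032
t 22.15 p [ 0.4928 -0.0147  0.209 ] q [6.000e-04 7.079e-01 7.064e-01 1.700e-03] F [-0.3 -1.  -4. ] w 0.0467 j [-0.15  0.27  1.62  0.    1.25 -0.15]
```

```bash
python3 -m handwheel '[{"gripper":0.7,"dx":0,"dy":0.025,"dz":0,"wx":0,"wy":0,"wz":0},{"gripper":0.7,"dx":0,"dy":0.025,"dz":0,"wx":0,"wy":0,"wz":0},{"gripper":0.7,"dx":0,"dy":0.02,"dz":0,"wx":0,"wy":0,"wz":0},{"gripper":0.7,"dx":0,"dy":0.006,"dz":0,"wx":0,"wy":0,"wz":0},{"gripper":0.7,"dx":0,"dy":0,"dz":0,"wx":0,"wy":0,"wz":0}]' 40
python3 -c "
from h import *
tilt()"
```

```text
clock: 22.57
tool_pos: [0.4931, 0.0578, 0.209]
ee_rot: [0.001, 0.711, 0.703, 0.001]
ft_force: [-0.8, -0.9, -3.1]
grip_width: 0.0463
t 22.5667 p [0.4931 0.0578 0.209 ] q [0.0013 0.7108 0.7033 0.0013] F [-0.8 -0.9 -3.1] w 0.0463 j [-0.    0.28  1.61 -0.    1.25  0.01]
x [ 0.011  1.    -0.   ] y [ 1.    -0.011  0.004] z [ 0.004 -0.    -1.   ]  lean 0.2  grasp [0.493  0.0578 0.228 ]
```

```bash
python3 -m handwheel '[{"gripper":0.7,"dx":0,"dy":0.01,"dz":-0.012,"wx":0,"wy":0.2,"wz":0.4},{"gripper":0.7,"dx":0,"dy":0,"dz":-0.012,"wx":0,"wy":0,"wz":0},{"gripper":0.7,"dx":0,"dy":0,"dz":-0.01,"wx":0,"wy":0,"wz":0},{"gripper":0.7,"dx":0,"dy":0,"dz":0,"wx":0,"wy":0,"wz":0}]' 40
python3 - <<'E'
from h import *
cv2.imwrite("pics/w24.png",bot.snapshot("wrist"))
tilt()
cv2.imwrite("pics/s24.png",bot.snapshot("scene"))
E
```

```text
clock: 22.9
tool_pos: [0.4937, 0.0649, 0.1724]
ee_rot: [0.001, 0.709, 0.705, 0.0]
ft_force: [-1.3, 0.4, -3.7]
grip_width: 0.0468
t 22.95 p [0.494  0.0648 0.1731] q [9.000e-04 7.092e-01 7.050e-01 2.000e-04] F [ 0.5 -0.7 -3.4] w 0.0462 j [ 0.01  0.32  1.66 -0.    1.16  0.02]
x [ 0.006  1.    -0.001] y [ 1.    -0.006  0.001] z [ 0.001 -0.001 -1.   ]  lean 0.1  grasp [0.494  0.0648 0.1921]
```

View pics/w24.png

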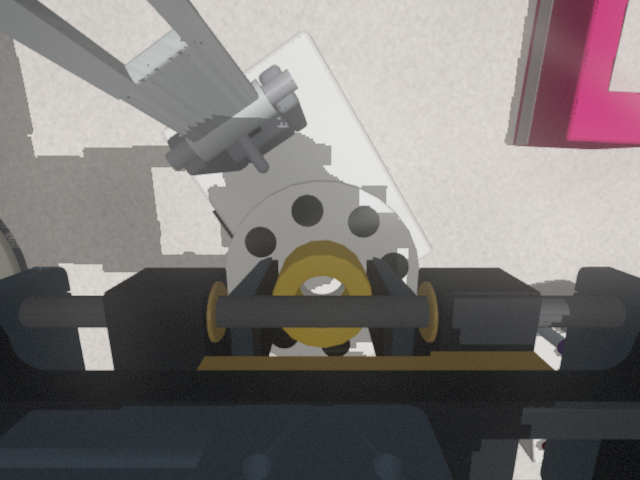

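View pics/s24.png

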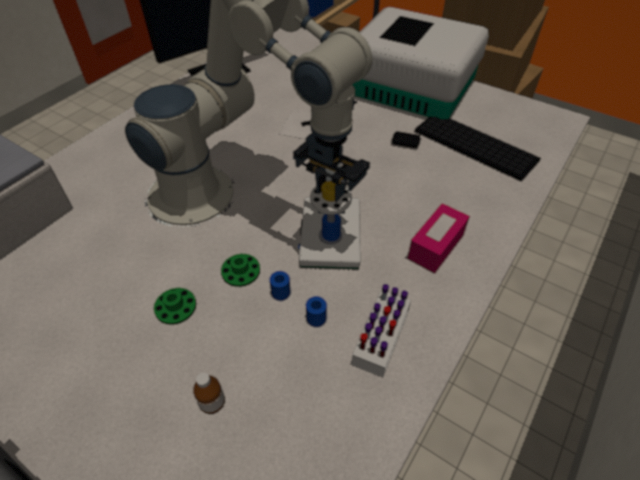

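```bash
python3 -m handwheel '[{"gripper":0.7,"dx":-0.0005,"dy":0.0026,"dz":0,"wx":0,"wy":0,"wz":0},{"gripper":0.7,"dx":0,"dy":0,"dz":-0.005,"wx":0,"wy":0,"wz":0},{"gripper":0.7,"dx":0,"dy":0,"dz":0,"wx":0,"wy":0,"wz":0}]' 40
python3 - <<'E'
from h import *
im=bot.snapshot("wrist")
st(); crop(im,270,230,110,130,5,"pics/w25.png")
crop(bot.snapshot("scene"),290,150,80,100,6,"pics/s25.png")
crop(bot.snapshot("side"),260,120,100,120,5,"pics/s25b.png")
E
```

```text
clock: 23.25
tool_pos: [0.4949, 0.0668, 0.1696]
ee_rot: [0.002, 0.71, 0.704, 0.001]
ft_force: [-0.3, -0.1, -3.4]
grip_width: 0.0467
t 23.3 p [0.4951 0.0669 0.17  ] q [0.0021 0.7097 0.7045 0.0014] F [ 0.6  0.4 -2.2] w 0.0466 j [ 0.02  0.32  1.66 -0.    1.15  0.02]
```

View pics/w25.png

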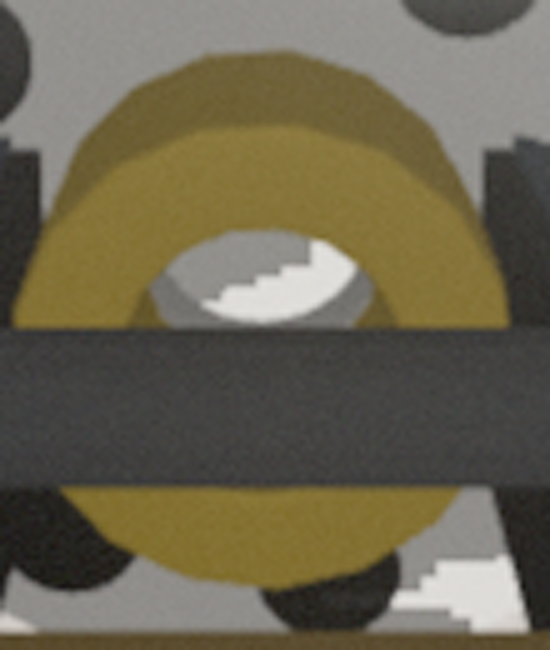

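View pics/s25.png

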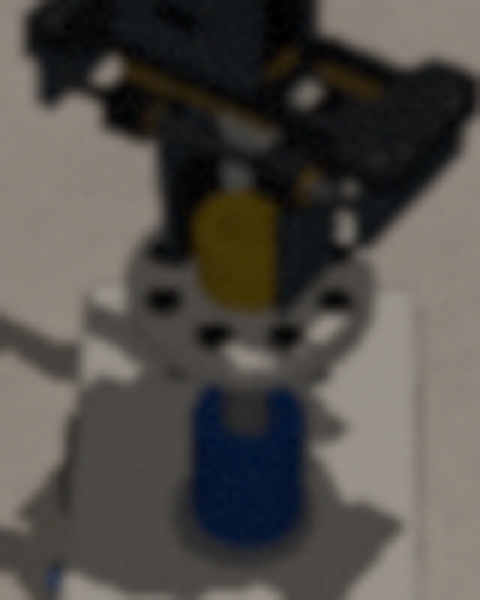

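View pics/s25b.png

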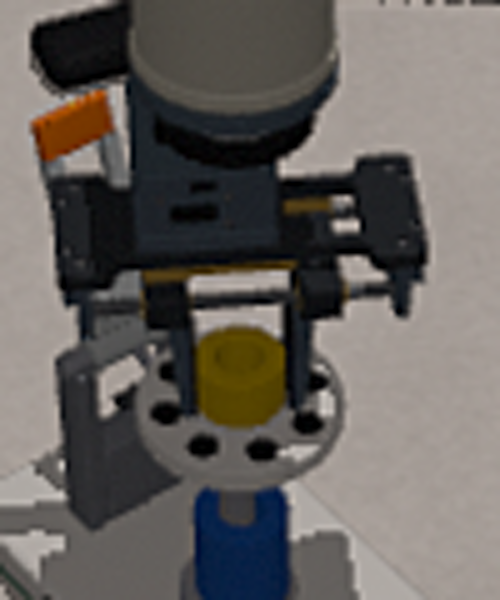

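```bash
python3 -m handwheel '[{"gripper":0.7,"dx":-0.002,"dy":0,"dz":-0.004,"wx":0,"wy":0.2,"wz":0},{"gripper":0.7,"dx":0,"dy":0,"dz":-0.004,"wx":0,"wy":0,"wz":0},{"gripper":0.7,"dx":0,"dy":0,"dz":0,"wx":0,"wy":0,"wz":0}]' 40
python3 - <<'E'
from h import *
tilt()
crop(bot.snapshot("scene"),290,150,80,100,6,"pics/s26.png")
crop(bot.snapshot("side"),260,120,100,120,5,"pics/s26b.png")
E
```

```text
clock: 23.65
tool_pos: [0.4933, 0.0669, 0.162]
ee_rot: [0.001, 0.71, 0.705, 0.001]
ft_force: [-0.4, 0.1, -3.3]
grip_width: 0.0467
t 23.65 p [0.4933 0.0669 0.162 ] q [1.200e-03 7.096e-01 7.046e-01 5.000e-04] F [-0.4  0.1 -3.3] w 0.0467 j [ 0.02  0.33  1.67 -0.    1.13  0.02]
x [ 0.007  1.    -0.001] y [ 1.    -0.007  0.002] z [ 0.002 -0.001 -1.   ]  lean 0.1  grasp [0.4932 0.0669 0.181 ]
```

View pics/s26.png

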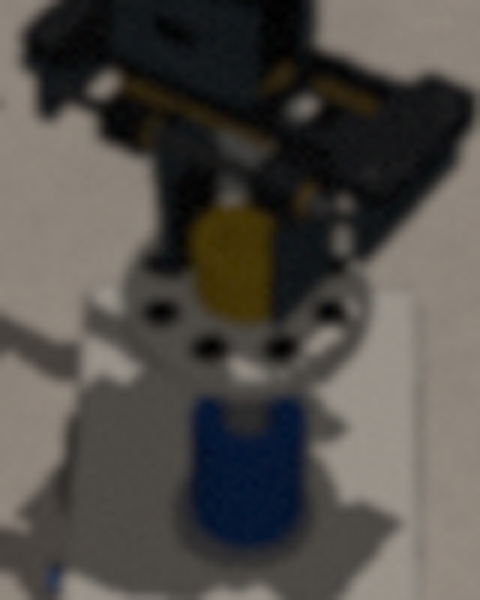

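View pics/s26b.png

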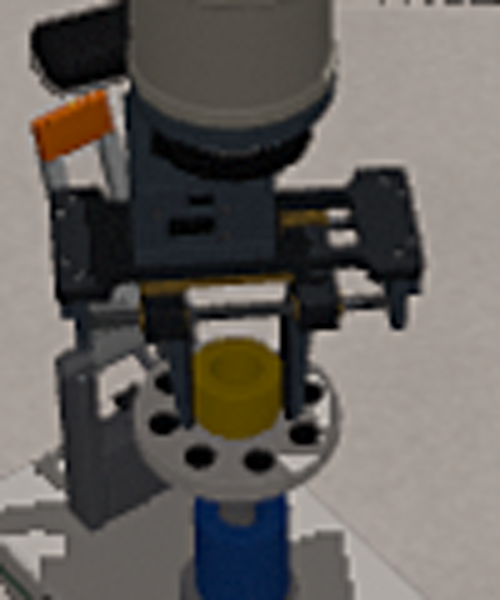

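```bash
python3 -m handwheel '[{"gripper":0.7,"dx":0,"dy":0.0004,"dz":-0.004,"wx":0,"wy":0,"wz":0},{"gripper":0.7,"dx":0,"dy":0,"dz":-0.004,"wx":0,"wy":0,"wz":0},{"gripper":0.7,"dx":0,"dy":0,"dz":0,"wx":0,"wy":0,"wz":0}]' 40
python3 -m handwheel '[{"gripper":0.7,"dx":0,"dy":0,"dz":-0.003,"wx":0,"wy":0,"wz":0},{"gripper":0.7,"dx":0,"dy":0,"dz":-0.003,"wx":0,"wy":0,"wz":0},{"gripper":0.7,"dx":0,"dy":0,"dz":0,"wx":0,"wy":0,"wz":0}]' 40
```

```text
clock: 24.0
tool_pos: [0.4937, 0.0674, 0.1539]
ee_rot: [0.002, 0.71, 0.705, 0.001]
ft_force: [-0.1, -0.0, -2.2]
grip_width: 0.0467
clock: 24.25
tool_pos: [0.4937, 0.0674, 0.1471]
ee_rot: [0.001, 0.71, 0.705, 0.001]
ft_force: [-0.5, 0.0, -2.6]
grip_width: 0.0465
```

```bash
python3 -m handwheel '[{"gripper":0.7,"dx":-0.0003,"dy":0,"dz":-0.005,"wx":0,"wy":0,"wz":0},{"gripper":0.7,"dx":0,"dy":0,"dz":-0.005,"wx":0,"wy":0,"wz":0},{"gripper":0.7,"dx":0,"dy":0,"dz":-0.005,"wx":0,"wy":0,"wz":0},{"gripper":0.7,"dx":0,"dy":0,"dz":0,"wx":0,"wy":0,"wz":0}]' 40
python3 - <<'E'
from h import *
tilt()
im=bot.snapshot("wrist"); cv2.imwrite("pics/w27.png",im)
E
```

```text
clock: 24.58
tool_pos: [0.4933, 0.0674, 0.1305]
ee_rot: [0.001, 0.71, 0.705, 0.001]
ft_force: [-0.1, -0.2, -3.3]
grip_width: 0.0468
t 24.5833 p [0.4933 0.0674 0.1305] q [0.0014 0.7096 0.7046 0.0008] F [-0.1 -0.2 -3.3] w 0.0468 j [ 0.02  0.37  1.72 -0.    1.05  0.02]
x [ 0.007  1.    -0.001] y [ 1.    -0.007  0.003] z [ 0.003 -0.001 -1.   ]  lean 0.2  grasp [0.4933 0.0674 0.1495]
```

View pics/w27.png

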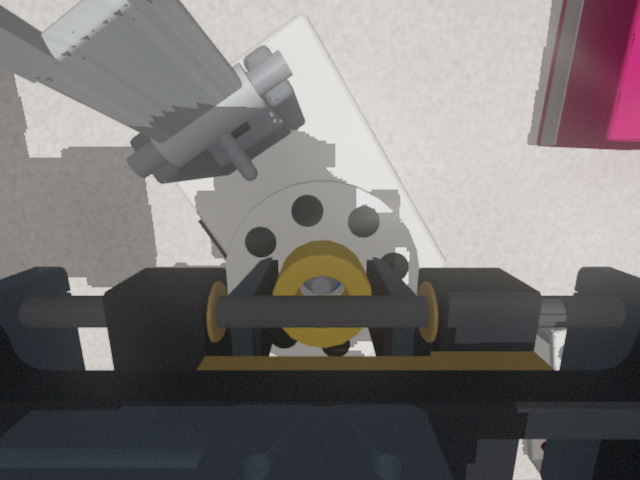

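```bash
python3 -m handwheel '[{"gripper":0.7,"dx":0,"dy":0,"dz":-0.006,"wx":0,"wy":0,"wz":0},{"gripper":0.7,"dx":0,"dy":0,"dz":-0.006,"wx":0,"wy":0,"wz":0},{"gripper":0.7,"dx":0,"dy":0,"dz":-0.006,"wx":0,"wy":0,"wz":0},{"gripper":0.7,"dx":0,"dy":0,"dz":0,"wx":0,"wy":0,"wz":0}]' 40
python3 -m handwheel '[{"gripper":0.7,"dx":0,"dy":0,"dz":-0.003,"wx":0,"wy":0,"wz":0},{"gripper":0.7,"dx":0,"dy":0,"dz":-0.003,"wx":0,"wy":0,"wz":0},{"gripper":0.7,"dx":0,"dy":0,"dz":0,"wx":0,"wy":0,"wz":0}]' 40
```

```text
clock: 24.97
tool_pos: [0.4937, 0.0674, 0.1112]
ee_rot: [0.002, 0.71, 0.705, 0.001]
ft_force: [0.4, 0.5, -2.5]
grip_width: 0.0463
clock: 25.22
tool_pos: [0.4936, 0.0674, 0.1042]
ee_rot: [0.002, 0.71, 0.705, 0.001]
ft_force: [-0.2, -0.9, -2.6]
grip_width: 0.0469
```

```bash
python3 -m handwheel '[{"gripper":0.7,"dx":0,"dy":0,"dz":-0.002,"wx":0,"wy":0,"wz":0},{"gripper":0.7,"dx":0,"dy":0,"dz":-0.0015,"wx":0,"wy":0,"wz":0},{"gripper":0.7,"dx":0,"dy":0,"dz":0,"wx":0,"wy":0,"wz":0}]' 40
python3 -m handwheel '[{"gripper":0.7,"dx":0,"dy":0,"dz":-0.0015,"wx":0,"wy":0,"wz":0},{"gripper":0.7,"dx":0,"dy":0,"dz":0,"wx":0,"wy":0,"wz":0},{"gripper":0.7,"dx":0,"dy":0,"dz":0,"wx":0,"wy":0,"wz":0}]' 40
```

```text
clock: 25.47
tool_pos: [0.4938, 0.0674, 0.1005]
ee_rot: [0.002, 0.71, 0.705, 0.001]
ft_force: [0.4, -0.1, -3.0]
grip_width: 0.0463
clock: 25.72
tool_pos: [0.4941, 0.0675, 0.0992]
ee_rot: [0.002, 0.71, 0.705, 0.001]
ft_force: [-0.1, -0.5, -1.9]
grip_width: 0.0464
```

```bash
python3 -m handwheel '[{"gripper":0.7,"dx":0,"dy":0,"dz":-0.0015,"wx":0,"wy":0,"wz":0},{"gripper":0.7,"dx":0,"dy":0,"dz":0,"wx":0,"wy":0,"wz":0},{"gripper":0.7,"dx":0,"dy":0,"dz":0,"wx":0,"wy":0,"wz":0}]' 40
python3 -m handwheel '[{"gripper":0.7,"dx":0,"dy":0,"dz":-0.0015,"wx":0,"wy":0,"wz":0},{"gripper":0.7,"dx":0,"dy":0,"dz":0,"wx":0,"wy":0,"wz":0},{"gripper":0.7,"dx":0,"dy":0,"dz":0,"wx":0,"wy":0,"wz":0}]' 40
```

```text
clock: 25.97
tool_pos: [0.4949, 0.0676, 0.0997]
ee_rot: [0.003, 0.71, 0.705, 0.002]
ft_force: [1.2, -0.5, -3.9]
grip_width: 0.046
clock: 26.22
tool_pos: [0.4954, 0.0676, 0.0991]
ee_rot: [0.003, 0.71, 0.705, 0.003]
ft_force: [-0.2, -0.5, -2.9]
grip_width: 0.0469
```

```bash
python3 -m handwheel '[{"gripper":0.4,"dx":0,"dy":0,"dz":0,"wx":0,"wy":0,"wz":0},{"gripper":0.35,"dx":0,"dy":0,"dz":0,"wx":0,"wy":0,"wz":0},{"gripper":0.2,"dx":0,"dy":0,"dz":0,"wx":0,"wy":0,"wz":0},{"gripper":0,"dx":0,"dy":0,"dz":0,"wx":0,"wy":0,"wz":0},{"gripper":0,"dx":0,"dy":0,"dz":0,"wx":0,"wy":0,"wz":0}]' 40
python3 -m handwheel '[{"gripper":0,"dx":0,"dy":0,"dz":0,"wx":0,"wy":0,"wz":0},{"gripper":0,"dx":-0.001,"dy":0,"dz":0.005,"wx":0,"wy":0,"wz":0},{"gripper":0,"dx":0,"dy":0,"dz":0.015,"wx":0,"wy":0,"wz":0},{"gripper":0,"dx":0,"dy":0,"dz":0.02,"wx":0,"wy":0,"wz":0},{"gripper":0,"dx":0,"dy":0,"dz":0.025,"wx":0,"wy":0,"wz":0}]' 40
python3 - <<'E'
from h import *
tilt()
im=bot.snapshot("wrist"); cv2.imwrite("pics/w28.png",im)
crop(bot.snapshot("scene"),290,150,80,100,6,"pics/s28.png")
crop(bot.snapshot("side"),260,120,100,120,5,"pics/s28b.png")
E
```

```text
clock: 26.63
tool_pos: [0.4957, 0.0676, 0.0987]
ee_rot: [0.003, 0.71, 0.705, 0.003]
ft_force: [-0.0, -0.5, -0.4]
grip_width: 0.0764
clock: 27.05
tool_pos: [0.491, 0.0675, 0.1622]
ee_rot: [0.0, 0.71, 0.705, -0.0]
ft_force: [-0.2, 0.2, -0.4]
grip_width: 0.0912
t 27.05 p [0.491  0.0675 0.1622] q [ 3.000e-04  7.096e-01  7.046e-01 -3.000e-04] F [-0.2  0.2 -0.4] w 0.0912 j [ 0.02  0.33  1.68 -0.    1.13  0.02]
x [ 0.007  1.    -0.001] y [ 1.    -0.007 -0.   ] z [-0.    -0.001 -1.   ]  lean 0.1  grasp [0.491  0.0675 0.1812]
```

View pics/w28.png

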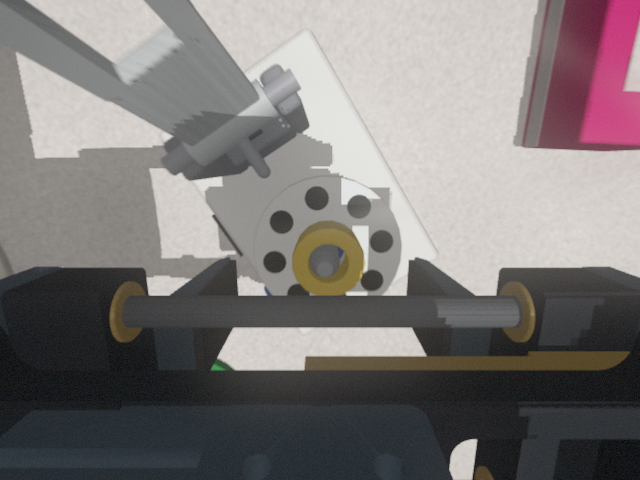

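View pics/s28b.png

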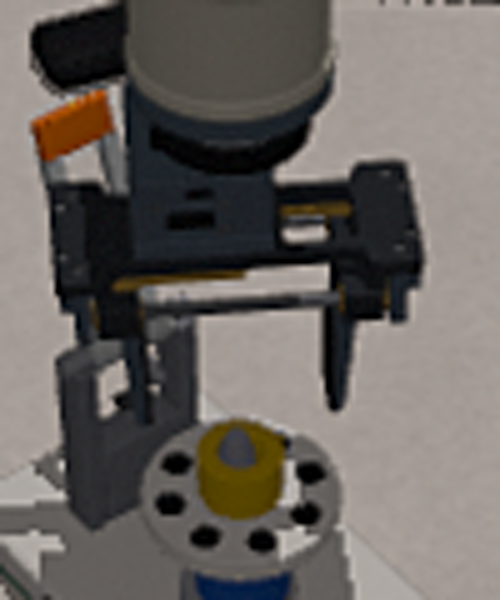

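```bash
python3 -m handwheel '[{"gripper":0.5,"dx":0,"dy":0,"dz":0.035,"wx":0,"wy":0,"wz":0},{"gripper":1,"dx":0,"dy":0,"dz":0.04,"wx":0,"wy":0,"wz":0},{"gripper":1,"dx":0,"dy":0,"dz":0.04,"wx":0,"wy":0,"wz":6},{"gripper":1,"dx":0,"dy":0,"dz":0.04,"wx":0,"wy":0,"wz":7},{"gripper":1,"dx":0,"dy":0,"dz":0.04,"wx":0,"wy":0,"wz":7}]' 40
cat >> h.py <<'E'
SP=np.array([.4953,.068]); YW=np.radians(31.5)
XM=np.array([np.cos(YW),np.sin(YW),0]); YM=np.array([-np.sin(YW),np.cos(YW),0])
def mx(p): d=np.asarray(p)-[SP[0],SP[1],0]; return np.array([d@XM,d@YM,d[2]])
def wd(m): return np.array([SP[0],SP[1],0])+m[0]*XM+m[1]*YM+np.array([0,0,m[2]])
def tip():
    s,R=tilt(); t=s["tool_pos"]-.038*R[:,2]+.0025*R[:,1]
    print("tip mixer xyz(mm)",(mx(t)*1e3).round(1)," z_t mixer",np.array([R[:,2]@XM,R[:,2]@YM,R[2,2]]).round(3)," y_t mixer",np.array([R[:,1]@XM,R[:,1]@YM,R[2,1]]).round(3)); return mx(t),R
E
python3 -c "
from h import *
tip()"
```

```text
clock: 27.62
tool_pos: [0.4848, 0.0672, 0.3556]
ee_rot: [-0.004, 0.574, 0.819, -0.006]
ft_force: [0.8, 0.2, -1.4]
grip_width: 0.0605
t 27.6167 p [0.4848 0.0672 0.3556] q [-0.0042  0.574   0.8188 -0.0058] F [ 0.8  0.2 -1.4] w 0.0605 j [ 0.02  0.17  1.35 -0.    1.63 -0.33]
x [-0.341  0.94   0.   ] y [ 0.94   0.341 -0.014] z [-0.014 -0.005 -1.   ]  lean 0.8  grasp [0.4851 0.0673 0.3746]
tip mixer xyz(mm) [ -6.4   4.2 393.6]  z_t mixer [-0.014  0.003 -1.   ]  y_t mixer [ 0.98  -0.2   -0.014]
```

```bash
python3 -m handwheel '[{"gripper":1,"dx":-0.018,"dy":0.030,"dz":0,"wx":-6,"wy":-3.7,"wz":0},{"gripper":1,"dx":-0.018,"dy":0.030,"dz":0,"wx":-6,"wy":-3.7,"wz":0},{"gripper":1,"dx":-0.018,"dy":0.030,"dz":0,"wx":-6,"wy":-3.7,"wz":0},{"gripper":1,"dx":-0.018,"dy":0.030,"dz":0,"wx":-6,"wy":-3.7,"wz":0},{"gripper":1,"dx":-0.018,"dy":0.030,"dz":0,"wx":-6,"wy":-3.7,"wz":0}]' 40
python3 -c "
from h import *
tip()"
```

```text
clock: 28.03
tool_pos: [0.4282, 0.1635, 0.3584]
ee_rot: [0.183, 0.563, 0.801, -0.092]
ft_force: [0.6, 0.6, -0.4]
grip_width: 0.0272
t 28.0333 p [0.4282 0.1635 0.3584] q [ 0.1827  0.5632  0.8006 -0.0924] F [ 0.6  0.6 -0.4] w 0.0272 j [ 0.58  0.14  1.47 -0.41  1.57  0.24]
x [-0.299  0.868 -0.397] y [0.936 0.349 0.058] z [ 0.188 -0.354 -0.916]  lean 23.6  grasp [0.4246 0.1702 0.3759]
tip mixer xyz(mm) [ -4.  131.2 393.4]  z_t mixer [-0.024 -0.4   -0.916]  y_t mixer [ 0.98  -0.192  0.058]
```

```bash
python3 -m handwheel '[{"gripper":1,"dx":-0.013,"dy":0.022,"dz":0,"wx":-4.5,"wy":-3,"wz":5},{"gripper":1,"dx":-0.013,"dy":0.022,"dz":0,"wx":-4.5,"wy":-1.5,"wz":5},{"gripper":1,"dx":-0.005,"dy":0.012,"dz":-0.01,"wx":-4,"wy":-1,"wz":3},{"gripper":1,"dx":0,"dy":0,"dz":0,"wx":0,"wy":0,"wz":0}]' 40
python3 -c "
from h import *
tip()"
```

```text
clock: 28.37
tool_pos: [0.3963, 0.2205, 0.3451]
ee_rot: [0.286, 0.451, 0.835, -0.133]
ft_force: [1.2, -0.3, -2.0]
grip_width: 0.0016
t 28.3667 p [0.3963 0.2205 0.3451] q [ 0.2864  0.4513  0.8346 -0.1334] F [ 1.2 -0.3 -2. ] w 0.0016 j [ 0.88  0.2   1.55 -0.62  1.57  0.36]
x [-0.429  0.677 -0.598] y [0.83  0.557 0.036] z [ 0.358 -0.481 -0.8  ]  lean 36.8  grasp [0.3895 0.2297 0.3603]
tip mixer xyz(mm) [ -4.3 204.6 375.6]  z_t mixer [ 0.054 -0.597 -0.8  ]  y_t mixer [0.998 0.042 0.036]
```

```bash
python3 -m handwheel '[{"gripper":1,"dx":0.002,"dy":0.001,"dz":-0.03,"wx":0,"wy":0,"wz":-1},{"gripper":1,"dx":0.001,"dy":0.001,"dz":-0.03,"wx":0,"wy":0,"wz":-1},{"gripper":1,"dx":0.001,"dy":0,"dz":-0.015,"wx":0,"wy":0,"wz":0},{"gripper":1,"dx":0,"dy":0,"dz":0,"wx":0,"wy":0,"wz":0}]' 40
cat >> h.py <<'E'
def plan(R,t=.008,L=.128):
    zt=np.array([R[:,2]@YM,R[2,2]]); xt=np.array([R[:,0]@YM,R[2,0]])
    for f in np.arange(0,1.9,.2):
        th=.3-f; k=np.array([np.sin(th),np.cos(th)]); n=np.array([np.cos(th),-np.sin(th)])
        c=np.array([.1,.168])+L*k+t*n
        tipc=c+ (.016 if xt@n>0 else -.016)*xt
        print("phi %.1f contact %s tip %s"%(f,(c*1e3).round(0),(tipc*1e3).round(0)))
E
python3 - <<'E'
from h import *
t,R=tip(); plan(R)
cv2.imwrite("pics/s29.png",bot.snapshot("side"))
crop(bot.snapshot("scene"),270,60,130,160,4,"pics/s29b.png")
cv2.imwrite("pics/w29.png",bot.snapshot("wrist"))
E
```

```text
clock: 28.7
tool_pos: [0.3986, 0.2245, 0.2652]
ee_rot: [0.283, 0.463, 0.828, -0.138]
ft_force: [-1.0, -0.1, -0.4]
grip_width: 0.0004
t 28.7 p [0.3986 0.2245 0.2652] q [ 0.2834  0.4634  0.8281 -0.1383] F [-1.  -0.1 -0.4] w 0.0004 j [ 0.88  0.3   1.65 -0.62  1.43  0.5 ]
x [-0.41   0.689 -0.598] y [0.846 0.532 0.034] z [ 0.341 -0.492 -0.801]  lean 36.8  grasp [0.3921 0.2339 0.2805]
tip mixer xyz(mm) [  0.6 206.7 295.8]  z_t mixer [ 0.034 -0.598 -0.801]  y_t mixer [0.999 0.012 0.034]
phi 0.0 contact [145. 288.] tip [158. 278.]
phi 0.2 contact [121. 295.] tip [134. 285.]
phi 0.4 contact [ 95. 296.] tip [108. 287.]
phi 0.6 contact [ 70. 293.] tip [ 83. 283.]
phi 0.8 contact [ 46. 284.] tip [ 58. 275.]
phi 1.0 contact [ 24. 271.] tip [ 36. 261.]
phi 1.2 contact [  5. 254.] tip [ 18. 244.]
phi 1.4 contact [-10. 233.] tip [-23. 243.]
phi 1.6 contact [-21. 210.] tip [-34. 220.]
phi 1.8 contact [-27. 185.] tip [-40. 195.]
```

View pics/s29.png

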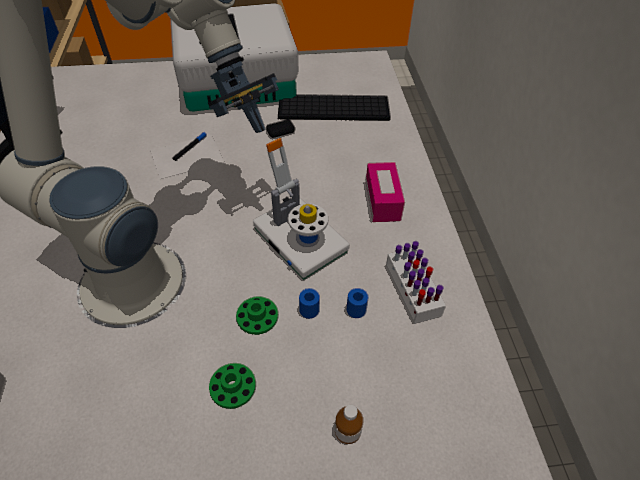

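View pics/w29.png

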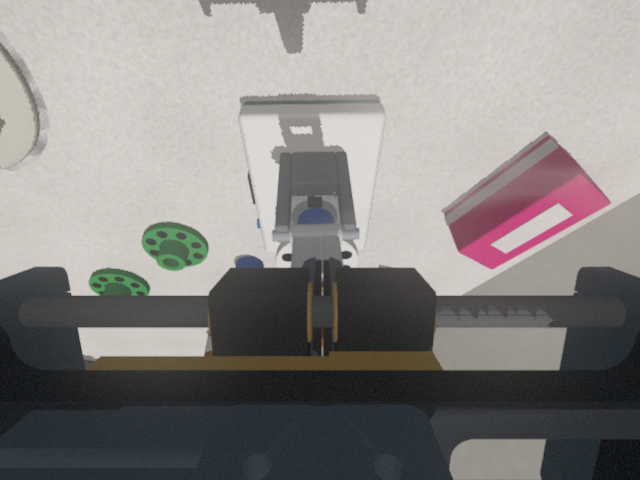

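View pics/s29b.png

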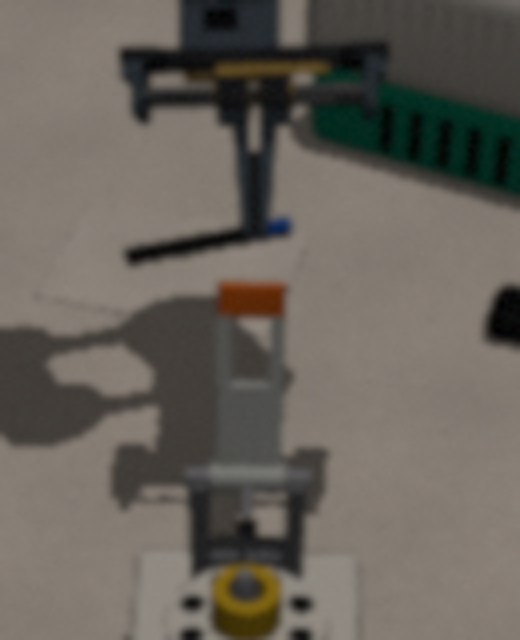

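```bash
python3 - <<'E'
from h import *
X,r=tri([(P("scene"),unc(270,60,4,255,237)),(P("side"),(260,131))]); print(X,r,mx(X)*1e3)
E
```

```text
[0.38738665 0.24120519 0.29532235] [array([ 0., -0.]), array([0., 0.])] [ -1.51179388 204.06627206 295.32235044]
```

```bash
python3 -m handwheel '[{"gripper":1,"dx":0.013,"dy":-0.021,"dz":-0.008,"wx":0,"wy":0,"wz":0},{"gripper":1,"dx":0.01,"dy":-0.017,"dz":-0.006,"wx":0,"wy":0,"wz":0},{"gripper":1,"dx":0,"dy":0,"dz":0,"wx":0,"wy":0,"wz":0}]' 40
python3 - <<'E'
from h import *
tip()
E
```

```text
clock: 29.1
tool_pos: [0.4252, 0.1879, 0.2582]
ee_rot: [0.285, 0.465, 0.828, -0.133]
ft_force: [-1.1, 1.0, -2.3]
grip_width: 0.0003
t 29.1 p [0.4252 0.1879 0.2582] q [ 0.2851  0.4648  0.8277 -0.1327] F [-1.1  1.  -2.3] w 0.0003 j [ 0.79  0.28  1.7  -0.65  1.34  0.45]
x [-0.405  0.694 -0.595] y [0.845 0.533 0.045] z [ 0.349 -0.485 -0.802]  lean 36.7  grasp [0.4185 0.1971 0.2735]
tip mixer xyz(mm) [  3.7 161.6 288.8]  z_t mixer [ 0.044 -0.595 -0.802]  y_t mixer [0.999 0.013 0.045]
```

```bash
python3 -m handwheel '[{"gripper":1,"dx":0.009,"dy":-0.018,"dz":-0.007,"wx":0,"wy":0,"wz":0},{"gripper":1,"dx":0.011,"dy":-0.018,"dz":0,"wx":0,"wy":0,"wz":0},{"gripper":1,"dx":0,"dy":0,"dz":0,"wx":0,"wy":0,"wz":0}]' 40
python3 - <<'E'
from h import *
tip()
crop(bot.snapshot("side"),220,80,130,160,4,"pics/s30.png")
E
```

```text
clock: 29.35
tool_pos: [0.4467, 0.1532, 0.2548]
ee_rot: [0.285, 0.467, 0.827, -0.129]
ft_force: [-0.8, 2.3, -2.0]
grip_width: 0.0002
t 29.35 p [0.4467 0.1532 0.2548] q [ 0.2854  0.4666  0.8272 -0.1288] F [-0.8  2.3 -2. ] w 0.0002 j [ 0.7   0.26  1.73 -0.67  1.27  0.4 ]
x [-0.402  0.698 -0.592] y [0.845 0.531 0.053] z [ 0.352 -0.479 -0.804]  lean 36.5  grasp [0.44   0.1623 0.2701]
tip mixer xyz(mm) [  3.7 120.6 285.5]  z_t mixer [ 0.05  -0.593 -0.804]  y_t mixer [0.999 0.011 0.053]
```

View pics/s30.png

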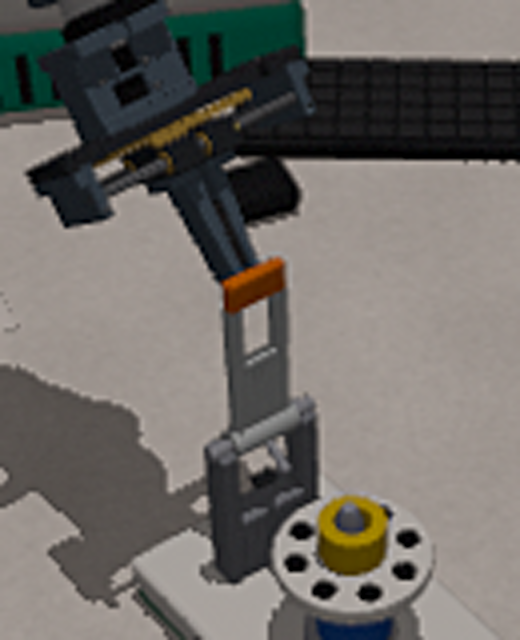

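```bash
python3 -m handwheel '[{"gripper":1,"dx":0.010,"dy":-0.018,"dz":0.001,"wx":0,"wy":0.5,"wz":0},{"gripper":1,"dx":0.010,"dy":-0.018,"dz":-0.003,"wx":0,"wy":0,"wz":0},{"gripper":1,"dx":0.009,"dy":-0.015,"dz":-0.006,"wx":0,"wy":0,"wz":0},{"gripper":1,"dx":0,"dy":0,"dz":0,"wx":0,"wy":0,"wz":0}]' 40
python3 - <<'E'
from h import *
tip()
crop(bot.snapshot("side"),220,80,130,160,4,"pics/s31.png")
E
```

```text
clock: 29.73
tool_pos: [0.4745, 0.1089, 0.2483]
ee_rot: [0.28, 0.467, 0.829, -0.126]
ft_force: [-4.6, 4.9, 0.0]
grip_width: 0.0006
t 29.7333 p [0.4745 0.1089 0.2483] q [ 0.2801  0.4673  0.829  -0.1263] F [-4.6  4.9  0. ] w 0.0006 j [ 0.58  0.25  1.76 -0.68  1.18  0.32]
x [-0.406  0.704 -0.582] y [0.846 0.531 0.052] z [ 0.346 -0.471 -0.811]  lean 35.8  grasp [0.4679 0.1179 0.2637]
tip mixer xyz(mm) [  4.3  67.9 279.3]  z_t mixer [ 0.049 -0.583 -0.811]  y_t mixer [0.999 0.011 0.052]
```

View pics/s31.png

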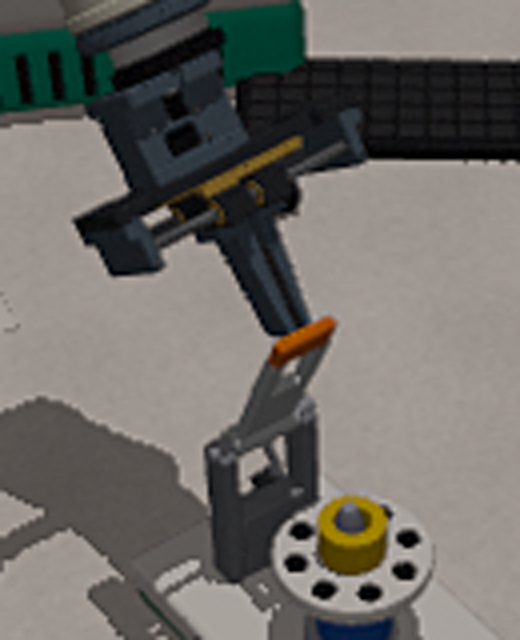

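```bash
python3 -m handwheel '[{"gripper":1,"dx":0.0085,"dy":-0.014,"dz":-0.009,"wx":0,"wy":0,"wz":0},{"gripper":1,"dx":0.0085,"dy":-0.014,"dz":-0.012,"wx":0,"wy":0,"wz":0},{"gripper":1,"dx":0.008,"dy":-0.013,"dz":-0.015,"wx":0,"wy":0,"wz":0}]' 40
python3 - <<'E'
from h import *
tip()
crop(bot.snapshot("side"),220,80,130,160,4,"pics/s32.png")
E
```

```text
clock: 30.03
tool_pos: [0.4991, 0.0734, 0.2175]
ee_rot: [0.282, 0.468, 0.828, -0.123]
ft_force: [-7.0, 1.4, 7.7]
grip_width: 0.0006
t 30.0333 p [0.4991 0.0734 0.2175] q [ 0.2823  0.4681  0.8282 -0.1234] F [-7.   1.4  7.7] w 0.0006 j [ 0.48  0.28  1.82 -0.73  1.05  0.31]
x [-0.402  0.706 -0.583] y [0.845 0.531 0.06 ] z [ 0.352 -0.469 -0.81 ]  lean 35.9  grasp [0.4924 0.0823 0.2329]
tip mixer xyz(mm) [  6.4  24.8 248.4]  z_t mixer [ 0.055 -0.584 -0.81 ]  y_t mixer [0.998 0.012 0.06 ]
```

View pics/s32.png

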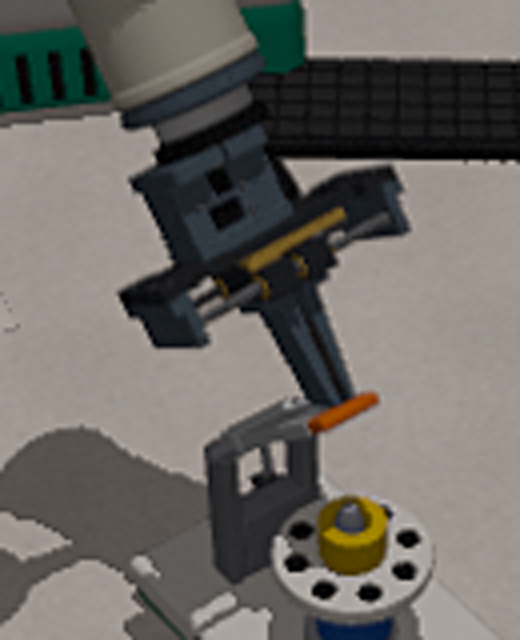

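```bash
python3 -m handwheel '[{"gripper":1,"dx":0.007,"dy":-0.017,"dz":-0.008,"wx":0,"wy":0,"wz":0},{"gripper":1,"dx":0.0065,"dy":-0.0145,"dz":-0.009,"wx":0,"wy":0,"wz":0}]' 40
python3 - <<'E'
from h import *
tip()
crop(bot.snapshot("side"),220,80,130,160,4,"pics/s33.png")
E
```

```text
clock: 30.25
tool_pos: [0.5139, 0.044, 0.1999]
ee_rot: [0.283, 0.468, 0.828, -0.122]
ft_force: [-0.1, 1.6, -0.2]
grip_width: 0.0005
t 30.25 p [0.5139 0.044  0.1999] q [ 0.2829  0.4678  0.8284 -0.1223] F [-0.1  1.6 -0.2] w 0.0005 j [ 0.4   0.31  1.85 -0.76  0.97  0.3 ]
x [-0.402  0.706 -0.583] y [0.844 0.532 0.062] z [ 0.354 -0.467 -0.81 ]  lean 35.9  grasp [0.5072 0.0529 0.2153]
tip mixer xyz(mm) [  3.6  -8.  230.8]  z_t mixer [ 0.058 -0.584 -0.81 ]  y_t mixer [0.998 0.013 0.062]
```

View pics/s33.png

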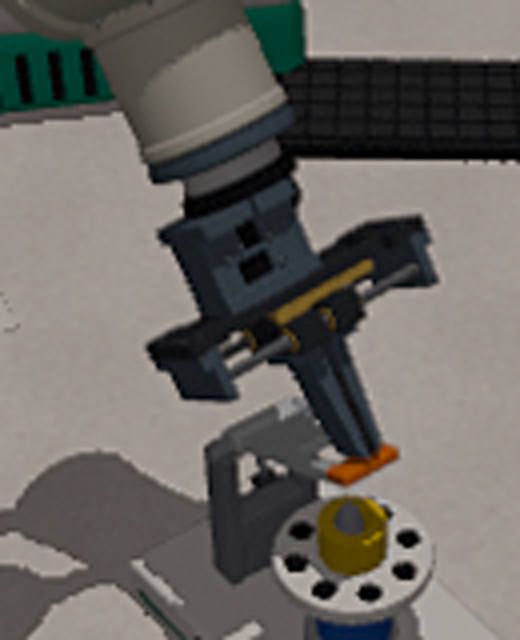

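```bash
python3 -m handwheel '[{"gripper":1,"dx":0,"dy":0,"dz":0,"wx":0,"wy":0,"wz":0}]' 40
python3 - <<'E'
from h import *
tip()
crop(bot.snapshot("side"),220,80,130,160,4,"pics/s34.png")
E
```

```text
clock: 30.38
tool_pos: [0.514, 0.0426, 0.1991]
ee_rot: [0.283, 0.468, 0.828, -0.123]
ft_force: [0.8, 0.2, -0.2]
grip_width: 0.0003
t 30.3833 p [0.514  0.0426 0.1991] q [ 0.2827  0.4684  0.8279 -0.1234] F [ 0.8  0.2 -0.2] w 0.0003 j [ 0.4   0.31  1.85 -0.76  0.97  0.3 ]
x [-0.401  0.706 -0.584] y [0.845 0.531 0.06 ] z [ 0.352 -0.469 -0.81 ]  lean 35.9  grasp [0.5073 0.0515 0.2145]
tip mixer xyz(mm) [  3.1  -9.2 230.1]  z_t mixer [ 0.055 -0.584 -0.81 ]  y_t mixer [0.998 0.011 0.06 ]
```

View pics/s34.png

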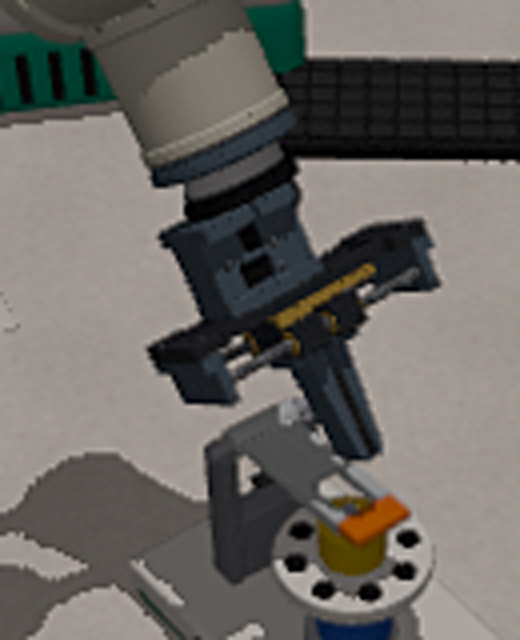

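It has snapped down over the hub. I'll retreat up and back, then check from all the cameras.

```bash
python3 -m handwheel '[{"gripper":1,"dx":-0.008,"dy":0.012,"dz":0.025,"wx":0,"wy":0,"wz":0},{"gripper":1,"dx":-0.013,"dy":0.018,"dz":0.032,"wx":0,"wy":0,"wz":0},{"gripper":1,"dx":-0.013,"dy":0.018,"dz":0.033,"wx":0,"wy":0,"wz":0},{"gripper":1,"dx":-0.013,"dy":0.018,"dz":0.033,"wx":0,"wy":0,"wz":0},{"gripper":1,"dx":0,"dy":0,"dz":0,"wx":0,"wy":0,"wz":0}]' 40
python3 -m handwheel '[{"gripper":1,"dx":0,"dy":0,"dz":0,"wx":0,"wy":0,"wz":0},{"gripper":1,"dx":0,"dy":0,"dz":0,"wx":0,"wy":0,"wz":0},{"gripper":1,"dx":0,"dy":0,"dz":0,"wx":0,"wy":0,"wz":0}]' 40
python3 - <<'E'
from h import *
tip()
im=bot.snapshot("side"); cv2.imwrite("pics/f1.png",im); crop(im,240,130,130,150,4,"pics/f2.png")
im=bot.snapshot("scene"); cv2.imwrite("pics/f3.png",im); crop(im,280,120,130,150,4,"pics/f4.png")
cv2.imwrite("pics/f5.png",bot.snapshot("wrist"))
E
```

```text
clock: 30.85
tool_pos: [0.4612, 0.1167, 0.3297]
ee_rot: [0.28, 0.469, 0.829, -0.122]
ft_force: [0.7, -1.2, 1.1]
grip_width: 0.0005
clock: 31.1
tool_pos: [0.4601, 0.1211, 0.3329]
ee_rot: [0.281, 0.467, 0.829, -0.119]
ft_force: [-0.2, -0.3, -0.4]
grip_width: 0.0002
t 31.1 p [0.4601 0.1211 0.3329] q [ 0.2815  0.4675  0.8295 -0.1191] F [-0.2 -0.3 -0.4] w 0.0002 j [ 0.62  0.14  1.64 -0.64  1.37  0.21]
x [-0.404  0.708 -0.578] y [0.843 0.535 0.066] z [ 0.356 -0.461 -0.813]  lean 35.6  grasp [0.4533 0.1299 0.3483]
tip mixer xyz(mm) [ -2.1  85.7 363.9]  z_t mixer [ 0.062 -0.579 -0.813]  y_t mixer [0.998 0.016 0.066]
```

View pics/f1.png

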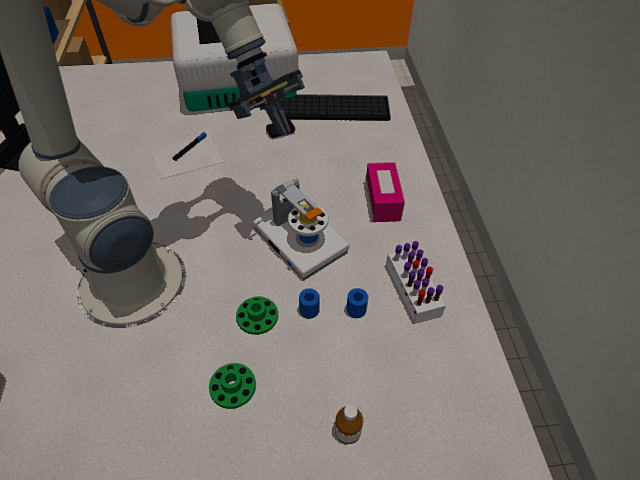

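View pics/f2.png

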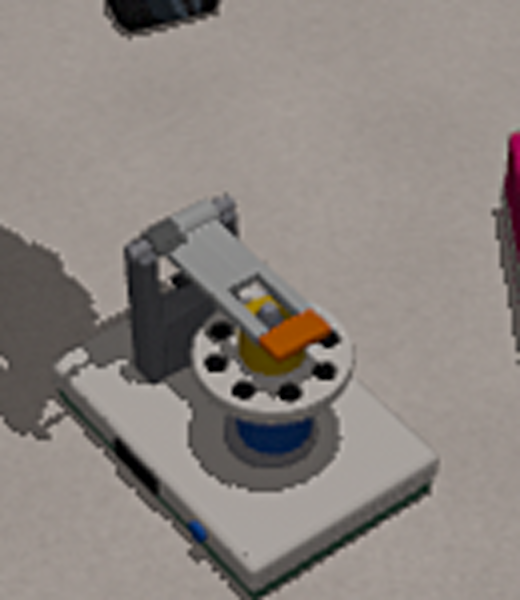

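View pics/f4.png

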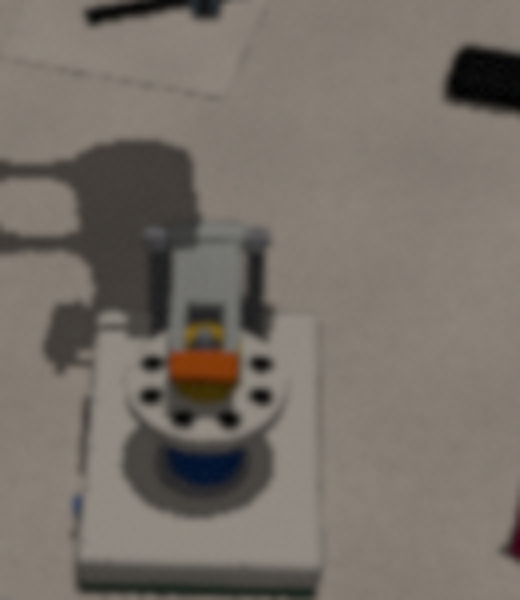

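View pics/f5.png

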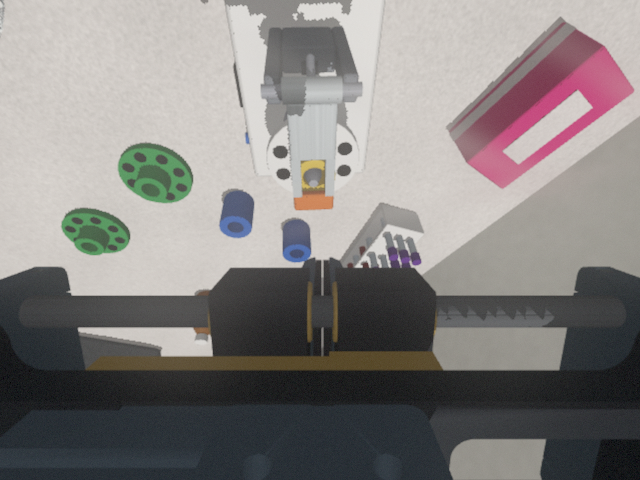

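```bash
python3 - <<'E'
from h import *
a,b=P("scene"),P("side")
X,r=tri([(a,unc(280,120,4,204,362)),(b,unc(240,130,4,296,330))]); print(X,r,mx(X)*1e3)
X,r=tri([(a,unc(280,120,4,208,235)),(b,unc(240,130,4,184,225))]); print(X,r,mx(X)*1e3)
print(proj(a,wd([0,-.028,.176])),unc(280,120,4,204,362),proj(b,wd([0,-.028,.176])),unc(240,130,4,296,330))
st(); bot.close_job()
E
```

```text
[0.51038916 0.04322883 0.17552166] [array([-0.1,  0.2]), array([-0. , -0.2])] [-7.72727416e-02 -2.90049610e+01  1.75521655e+02]
[0.44447729 0.14857586 0.17598836] [array([ 0. , -0.1]), array([0. , 0.1])] [ -1.23271238  95.25701224 175.98836064]
[330.61492593 209.89181607] (330.625, 210.125) [313.38177623 211.60007329] (313.625, 212.125)
t 31.25 p [0.4602 0.1202 0.3322] q [ 0.2812  0.4677  0.8293 -0.12  ] F [ 1.6  0.2 -0.7] w 0.0005 j [ 0.61  0.15  1.64 -0.64  1.37  0.21]
the job is handed in; nothing more can be done
```

I fitted the sleeve and the tube disc on the spindle, pushed the keeper over until it snapped shut, and handed the job in at 31 s. It returns no verdict.

**What I did:**
- **Sleeve:** I gripped the rightmost one with the tool tilted, lowered it down the spindle until it stopped at about 50 mm, and released it.
- **Disc:** I lowered it hub-up until it stopped on the sleeve at about 115 mm and released it.
- **Keeper:** I pushed its orange pad with the shut fingers. The push stayed around 10 N, and the keeper snapped shut by itself.

**Last checks:**
- **Keeper:** The triangulated pad face is at 175.5 mm, 29 mm past the spindle axis. Fully shut it should be about 176 mm and 28 mm.
- **Seating:** In the side and scene pictures the disc lies flat on the sleeve, and the spindle tip shows in the keeper's eye. Just before the disc went on, the sleeve looked about 2 mm off the spindle axis, inside the 6 mm limit.
- **Surroundings:** The rack, glove box and bottle look unmoved, and the robot was clear with no force at the wrist.

**What went wrong or disagreed:**
- **First two sleeve grasps missed:** The fingertips turned out to lie about 38 mm short of the reported TCP and 2–4 mm to one side. I measured this from the pictures and corrected for it. A misplaced squeeze did not visibly move the sleeve.
- **Wrist force:** It showed no clear rise when either part touched down, so I judged seating from the height at which the arm stopped descending.

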